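Gauge the alignment sleeves and deliver the good ones

ROBOT

A 7-joint arm with a two-finger parallel gripper is mounted at the origin on the work surface. World frame = base frame: x ahead of the robot, y to its left, z up, the work surface at z = 0. Lengths are in m, angles in rad, forces in N, time in s.
With the tool pointing down it reaches from about 0.4 to 0.75 m from the base axis. Payload 19.5 kg.
Tool frame: the origin (TCP) lies between the finger pads; the fingertips stand 17 mm ahead of it and the grasp point (between the pads) lies 2 mm behind it (env.finger_overhang is the distance from the TCP to the fingertips, in m); x points along the fingers, y is the direction in which the jaws open and shut, and the axes are right-handed (so a half turn about x gives the same grasp; the last joint's range is limited). The gripper opens to 85 mm and grips with 20 to 120 N. Pads are 22 mm wide; open, the fingers measure 114 mm over their backs; the gripper's body (76 mm by 85 mm) begins 54 mm behind the grasp point. The pads swing forward as they close: fully open they stand 13 mm farther back than shut.
Start: joints at [1.158, 0.707, -0.028, 1.485, 0.022, 0.951, -0.075], TCP at [0.208, -0.536, 0.248] pointing down, gripper open.
Joint ranges: [-2.71, 2.71], [-0.32, 2.16], [-1.57, 1.52], [0, 2.45], [-1.46, 4.6], [0, 2.02], [-2.83, 2.83]. Speed limits (rad/s): [1.89, 1.89, 2.57, 2.57, 3.01, 3.01, 3.01].

INTERFACE

Orientations are given as a unit quaternion [w, x, y, z].
In Python, from cell import env, grab_frame gives the robot as it stands.
- The arm moves only by the tool drive_tool, never from a script. Its argument "rows" is a list of rows, each an object of numbers: "dx", "dy", "dz": the shift along the tool's x, y, z in units of 25 mm (1.0 is 25 mm); "wx", "wy", "wz": the turn, a rotation vector about the tool's x, y, z in units of 6 degrees (1.0 is 6 degrees). In form: [{"dx": .., "dy": .., "dz": .., "wx": .., "wy": .., "wz": ..}, ...]. A call has exactly 5 rows; each row shifts and turns the commanded pose from where the row before left it, along the tool's axes as they then stand; what a row does not reach is not made up. A row lasts 1/12 s, in which the tool goes at most 41.7 mm and 7.16 degrees, less where a joint would pass 70% of its speed; a pose out of reach is approached as far as the arm can. A call is refused whole if a number of a shift passes 1 or a number of a turn 1, either way. A call with a gripper value outside its range is refused whole. "fingers" is the opening in per cent of the stroke, from 0 (shut) to 100 (fully open), set as the call begins (left out, the last holds). The fingers move at their own pace and stop on an object; "grip_force" is the grip in N (left out, the last holds). Time passes only in rows, so rows that do not move let the fingers close, or fill a call up. It gives the time, the measured TCP pose, the force and the opening at its end, in the units of the state.
- env.sense(): the state, without advancing time (a new reading comes with each control period).
- grab_frame(name): name is "scene" or "side" or "wrist"; returns a dict with "img" (420x560x3 uint8, blue, green, red), "intrinsics" (3x3 intrinsics, pixels), "camera_from_world" (4x4, takes a point from world to camera coordinates); the wrist camera has in their place "mount" (4x4, takes a point from camera to tool coordinates, whose origin is the TCP and whose axes are the tool frame's). Camera axes: x right, y up, looking along -z (the intrinsics and any distortion apply to the point x, -y, -z); pixel columns grow to the right and rows downward; lengths in m; the calibration is good to about 2 mm. The wrist camera is an equidistant fisheye: a pixel r from the principal point sees the ray r / f radians off the axis. A picture is of the moment at which its call begins: read the wrist's pose just before it. There is no depth.
- env.job_done(): hands the job in, once; it reports no verdict.
The state is a dict: "t": time; "joint_positions": joint angles; "joint_vel": joint speeds; "tau": joint torques, N m; "tcp_pos": TCP position; "tool_rot": TCP orientation; "force": force on the tool from outside, world axes, zero at the start; "moment": the same for the moment, N m; "opening": opening from 0.0 (shut) to 1.0 (fully open).
Only numpy, scipy, OpenCV 4.12 (cv2) and the standard library are available. Lean on these libraries where they do the work, as an engineer would, in place of code of your own. Each camera call takes 0.05 s, during which the arm holds its last target.

TASK

First slide every brass sleeve on the blue mat onto a gauge pin of its own and let go, so that all of them stand on the gauge together; then put those that dropped right down to the plate into the white caddy and those that stayed up on the shoulder into the red tray. When all are sorted, lift the caddy by its green handle, without tipping it, and set it down centred in the green-bordered square; leave the other things on the bench where they are.

Things in the scene. Friction and masses are not known exactly. Their poses are not given: they have to be found in the camera images.
- sleeve_1: brass sleeve, one of five look-alikes of which three or four are present: tube open at both ends, 60 mm tall, outer diameter 42, two thin black bands, 0.12 kg, standing on the blue mat at the start. Origin: centre of its lower end, z along the tube. Its bore is 28 mm (fits the gauge) or 24 mm (does not); which one must be found on the gauge
- sleeve_2: brass sleeve, one of five look-alikes of which three or four are present: tube open at both ends, 60 mm tall, outer diameter 42, two thin black bands, 0.12 kg, standing on the blue mat at the start. Origin: centre of its lower end, z along the tube. Its bore is 28 mm (fits the gauge) or 24 mm (does not); which one must be found on the gauge
- sleeve_3: brass sleeve, one of five look-alikes of which three or four are present: tube open at both ends, 60 mm tall, outer diameter 42, two thin black bands, 0.12 kg, standing on the blue mat at the start. Origin: centre of its lower end, z along the tube. Its bore is 28 mm (fits the gauge) or 24 mm (does not); which one must be found on the gauge
- sleeve_4: brass sleeve, one of five look-alikes of which three or four are present: tube open at both ends, 60 mm tall, outer diameter 42, two thin black bands, 0.12 kg, standing on the blue mat at the start. Origin: centre of its lower end, z along the tube. Its bore is 28 mm (fits the gauge) or 24 mm (does not); which one must be found on the gauge
- sleeve_5: brass sleeve, one of five look-alikes of which three or four are present: tube open at both ends, 60 mm tall, outer diameter 42, two thin black bands, 0.12 kg, standing on the blue mat at the start. Origin: centre of its lower end, z along the tube. Its bore is 28 mm (fits the gauge) or 24 mm (does not); which one must be found on the gauge
- pin_0 (a point): foot of an upright gauge pin: on its axis, at the base plate's top, 12 mm above the table. Pin, upwards from here: 26 mm diameter to 33 mm, 45 degree shoulder to 36 mm, 20 mm diameter to 50 mm, nose tapering to 14 mm diameter at 54 mm. A sleeve that fits drops to the plate (its lower end 12 mm above the table); one that does not stays on the shoulder (about 46 mm above the table)
- pin_1 (a point): foot of an upright gauge pin: on its axis, at the base plate's top, 12 mm above the table. Pin, upwards from here: 26 mm diameter to 33 mm, 45 degree shoulder to 36 mm, 20 mm diameter to 50 mm, nose tapering to 14 mm diameter at 54 mm. A sleeve that fits drops to the plate (its lower end 12 mm above the table); one that does not stays on the shoulder (about 46 mm above the table)
- pin_2 (a point): foot of an upright gauge pin: on its axis, at the base plate's top, 12 mm above the table. Pin, upwards from here: 26 mm diameter to 33 mm, 45 degree shoulder to 36 mm, 20 mm diameter to 50 mm, nose tapering to 14 mm diameter at 54 mm. A sleeve that fits drops to the plate (its lower end 12 mm above the table); one that does not stays on the shoulder (about 46 mm above the table)
- pin_3 (a point): foot of an upright gauge pin: on its axis, at the base plate's top, 12 mm above the table. Pin, upwards from here: 26 mm diameter to 33 mm, 45 degree shoulder to 36 mm, 20 mm diameter to 50 mm, nose tapering to 14 mm diameter at 54 mm. A sleeve that fits drops to the plate (its lower end 12 mm above the table); one that does not stays on the shoulder (about 46 mm above the table)
- gauge: dark steel gauge plate, 170 x 170 x 12 mm, fixed to the table, with the four gauge pins standing in a square of 96 mm pitch (at +-48 mm along its own x and y). Origin: centre of the underside; z up
- mat: blue mat the sleeves start on, 280 x 220 x 3 mm, fixed. Origin: centre of the underside; long side along its x
- reject: red open reject tray, 110 (x) x 200 (y) mm outside, walls 25 mm high and 4 mm thick, 4 mm floor, fixed. Origin: centre of the underside
- caddy: white square open carrying caddy, 170 x 170 mm outside, walls 25 mm high and 4 mm thick, 4 mm floor, loose, 0.35 kg with its handle. Origin: centre of the underside, z up. A rigid green handle arches over its middle along its own y axis; either side of it (own x) there is room for two standing sleeves, e.g. at x +-46, y +-37 mm
- handle: the caddy's rigid green arched handle: a straight flat-sided bar along the caddy's y, 12 mm wide (x), 16 mm tall, 170 mm long, its top 110 mm above the caddy's underside, on two uprights at its ends (y +-81 mm). Origin: the caddy's origin
- grip (a point): middle of the handle bar, 102 mm above the caddy's underside; the place to pinch it from above, closing along the caddy's x
- pad: delivery square marked flat on the table by a green border 200 x 200 mm outside, 176 mm inside, white within; no height to speak of. Origin: its centre
- solvent: bystander, loose, to be left alone: small white bottle with blue cap, diameter 48, 100 mm tall. Origin: at its underside
- wafer_jar: bystander, loose, to be left alone: clear flat round wafer jar, diameter 70, 30 mm tall. Origin: at its underside
- driver: bystander, loose, to be left alone: screwdriver lying flat, 150 mm long
- lens_box: bystander, loose, to be left alone: black box 70 x 50 x 35 mm. Origin: at its underside
- weight: bystander, loose, to be left alone: steel weight with a knob, diameter 44, 54 mm tall. Origin: at its underside
- tape: bystander, loose, to be left alone: yellow tape roll, outer diameter 80, 20 mm tall. Origin: at its underside
- tweezer_case: bystander, loose, to be left alone: orange flat case 120 x 22 x 14 mm, between mat and gauge. Origin: at its underside
Not all that is in view belongs to the job. Of the things that look like the reject, the largest one is meant.

How it is judged:
By the outcome, as a careful person would: the job done as asked, in the order asked, and still so for the second after the job is handed in, with the robot touching nothing.
Of sleeve_1, sleeve_2, sleeve_3, sleeve_4, sleeve_5 only 3 to 4 are there at a start; the rules pass over those that are not, and their reading is None.
At some moment in a run one of caddy, sleeve_1, sleeve_2, sleeve_3, sleeve_4, sleeve_5 may be knocked a few centimetres aside while the robot is not near it.
It also fails if it takes over 210 s, if anything falls off the work surface, if the arm or the gripper's body presses on something with over 40 N, if the wrist force passes 120 N, or if a joint passes its speed limit or range.

## Working session

There is one attempt and no reset: what is moved stays moved. The work goes in short steps, Python scripts to look and compute and a tool call to move; the robot and the scene stay as the last step left them, time stands still between calls to the robot, and variables do not carry over. Pictures are saved under pics/ and viewed, and the job is handed in when it is done.

Besides the shell and the picture viewer there is one more tool, called after "Call:" by a JSON object that holds its "name" and its "arguments", one argument or row to a line. drive_tool: Moves the arm, as the interface text tells. Its arguments: {"type":"object","properties":{"rows":{"type":"array"},"fingers":{"type":"number"},"grip_force":{"type":"number"}},"required":["rows"]}

```bash
ls; mkdir -p pics
python3 - <<'E'
from cell import env, grab_frame
import cv2, numpy as np
np.set_printoptions(precision=4,suppress=True)
print(env.sense(), env.finger_overhang)
for n in ["scene","side","wrist"]:
    f=grab_frame(n); cv2.imwrite(f"pics/{n}0.png",f["img"])
    print(n,{k:np.array(v) for k,v in f.items() if k!="img"})
E
```

```text
pics
{'t': 0.0, 'joint_positions': array([ 1.1583,  0.7071, -0.0276,  1.485 ,  0.022 ,  0.9509, -0.0755]), 'joint_vel': array([ 0.0004,  0.0012, -0.0019,  0.0009, -0.0001, -0.001 ,  0.0003]), 'tau': array([ -0.0003, -88.3199,   1.2345, -23.6167,   0.0168,   0.0064,
        -0.    ]), 'tcp_pos': array([ 0.2083, -0.5357,  0.2478]), 'tool_rot': array([-0.13  , -0.6949, -0.1307,  0.6951]), 'force': array([ 0.4503, -0.5246, -0.2821]), 'moment': array([-0.0418,  0.0324,  0.0381]), 'opening': 0.9974448606628956} 0.017
scene {'intrinsics': array([[464.202 ,   0.    , 277.22  ],
       [  0.    , 464.202 , 209.3328],
       [  0.    ,   0.    ,   1.    ]]), 'camera_from_world': array([[-0.4275,  0.9039, -0.0149,  0.297 ],
       [-0.624 , -0.2831,  0.7284,  0.204 ],
       [ 0.6541,  0.3207,  0.685 , -1.5404],
       [ 0.    ,  0.    ,  0.    ,  1.    ]])}
side {'intrinsics': array([[461.4534,   0.    , 269.1872],
       [  0.    , 461.4534, 206.4299],
       [  0.    ,   0.    ,   1.    ]]), 'camera_from_world': array([[-0.6903, -0.7235, -0.0021,  0.2676],
       [ 0.3565, -0.3426,  0.8692, -0.2616],
       [-0.6296,  0.5993,  0.4944, -1.0363],
       [ 0.    ,  0.    ,  0.    ,  1.    ]])}
wrist {'intrinsics': array([[325.1923,   0.    , 279.2288],
       [  0.    , 325.1923, 205.7224],
       [  0.    ,   0.    ,   1.    ]]), 'mount': array([[ 0.0009,  0.315 , -0.9491, -0.1248],
       [ 1.    , -0.0008,  0.0006, -0.001 ],
       [-0.0005, -0.9491, -0.315 , -0.0797],
       [ 0.    ,  0.    ,  0.    ,  1.    ]])}
```

View pics/scene0.png

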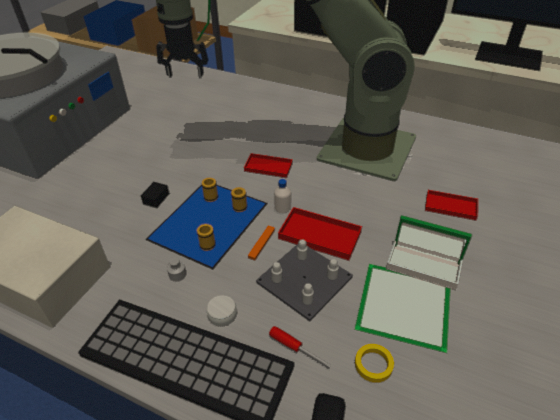

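View pics/side0.png

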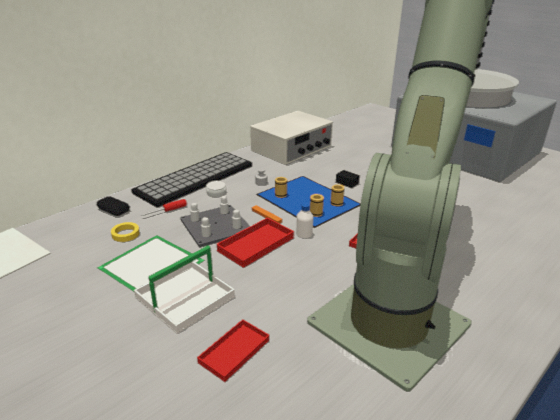

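View pics/wrist0.png

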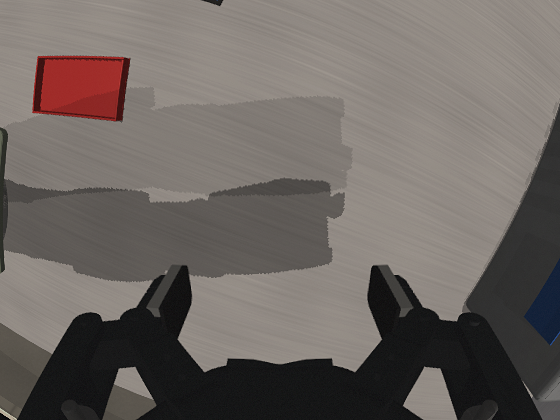

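The scene picture shows three brass sleeves, at about (210,187), (239,199) and (206,236). The gauge is at (304,277), the large red tray at (320,233), the caddy at (428,252) and the pad at (405,305). The side view agrees.

```bash
cat > h.py <<'E'
import numpy as np, cv2
from scipy.spatial.transform import Rotation as R
from cell import env, grab_frame
np.set_printoptions(precision=4,suppress=True)
def Rq(q): return R.from_quat([q[1],q[2],q[3],q[0]]).as_matrix()
def ray(f,u,v,pose=None):
    K=np.array(f["intrinsics"]); a=(u-K[0,2])/K[0,0]; b=(v-K[1,2])/K[1,1]
    if "camera_from_world" in f:
        T=np.linalg.inv(np.array(f["camera_from_world"])); d=np.array([a,-b,-1.])
    else:
        p,q=pose; W=np.eye(4); W[:3,:3]=Rq(q); W[:3,3]=p; T=W@np.array(f["mount"])
        r=np.hypot(a,b); s=np.sin(r)/r if r>1e-9 else 1.
        d=np.array([a*s,-b*s,-np.cos(r)])
    d=T[:3,:3]@d; return T[:3,3],d/np.linalg.norm(d)
def onz(f,u,v,z,pose=None):
    o,d=ray(f,u,v,pose); return o+d*(z-o[2])/d[2]
def tri(r1,r2):
    A=np.zeros((3,3)); b=np.zeros(3)
    for o,d in (r1,r2):
        P=np.eye(3)-np.outer(d,d); A+=P; b+=P@o
    x=np.linalg.solve(A,b)
    return x,[np.linalg.norm((np.eye(3)-np.outer(d,d))@(x-o)) for o,d in (r1,r2)]
def proj(f,X):
    T=np.array(f["camera_from_world"]); p=T[:3,:3]@np.array(X)+T[:3,3]; K=np.array(f["intrinsics"])
    return K[0,0]*p[0]/-p[2]+K[0,2], K[1,1]*p[1]/p[2]+K[1,2]
def crop(img,x0,y0,x1,y1,s,name):
    cv2.imwrite("pics/"+name,cv2.resize(img[y0:y1,x0:x1],None,fx=s,fy=s,interpolation=cv2.INTER_CUBIC))
def mask_hsv(img,lo,hi): return cv2.inRange(cv2.cvtColor(img,cv2.COLOR_BGR2HSV),np.array(lo),np.array(hi))
def blobs(m,amin=20):
    n,l,s,c=cv2.connectedComponentsWithStats(m)
    return [(s[i],c[i],(l==i).astype(np.uint8)) for i in range(1,n) if s[i][4]>=amin]
E
python3 - <<'E'
from h import *
for n in ["scene","side"]:
    f=grab_frame(n);im=f["img"]
    for nm,lo,hi in [("brass",(12,120,60),(25,255,255)),("red",(0,170,80),(5,255,255)),("blue",(100,150,60),(125,255,255)),("green",(55,120,50),(85,255,255))]:
        for s,c,_ in blobs(mask_hsv(im,lo,hi),30): print(n,nm,s,c)
f=grab_frame("scene");crop(f["img"],140,150,360,320,3.5,"sc_crop.png")
crop(f["img"],330,180,480,360,3.3,"sc_crop2.png")
f=grab_frame("side");crop(f["img"],160,160,370,270,3.5,"si_crop.png")
crop(f["img"],90,215,290,340,3.5,"si_crop2.png")
E
```

```text
scene brass [ 120    6   47   49 1159] [146.5229  32.7127]
scene brass [191  17  15  27 189] [196.4233  28.6402]
scene brass [ 30  24  78  25 536] [70.9496 37.2929]
scene brass [205  24   8  10  49] [208.9796  28.8163]
scene brass [220  26  12  11  91] [224.7033  31.2637]
scene brass [201  34  14  13  98] [207.0816  39.3878]
scene brass [163  49   7   8  34] [165.6176  52.9412]
scene brass [ 49 114   8   8  50] [ 52.56 117.88]
scene brass [202 178  15  22 253] [209.2134 188.083 ]
scene brass [231 187  15  11 128] [238.125  192.2188]
scene brass [233 198  13  12 129] [239.124  203.5659]
scene brass [197 224  18  25 308] [205.5844 235.7532]
scene brass [248 225  26  35 285] [260.7404 242.2246]
scene brass [355 344  39  39 722] [373.8975 362.4681]
scene red [244 154  48  23 747] [268.3614 164.7912]
scene red [ 426  190   51   30 1000] [451.281 204.269]
scene red [ 278  208   83   52 2413] [320.9478 232.5947]
scene red [270 327  31  24 342] [284.5731 338.1433]
scene blue [ 84   1  58  44 950] [107.3874  19.5358]
scene blue [89 72 20 13 31] [98.1613 78.    ]
scene blue [279 179   7   8  4
[... 179 characters left out ...]
1143]
scene green [355 264  95  89 904] [402.302  317.7832]
side brass [275 177  12  21 195] [280.4615 186.4821]
side brass [331 184  13  22 217] [337.1751 194.553 ]
side brass [310 194  13  22 221] [316.2262 204.5023]
side brass [252 205  30  18 161] [266.2857 213.3416]
side brass [111 222  28  20 364] [124.761  231.5659]
side red [163 200  23  11 143] [174.6993 204.6224]
side red [ 217  218   76   49 1943] [254.5075 241.4874]
side red [350 235   7  12  58] [353.2586 241.2931]
side red [ 198  320   71   61 2129] [232.6872 349.5979]
side blue [465 125  30  22 444] [479.1734 135.1554]
side blue [ 259  177  100   49 1656] [307.1564 198.9668]
side green [ 98 236 114  71 808] [165.3403 265.5557]
```

View pics/sc_crop.png

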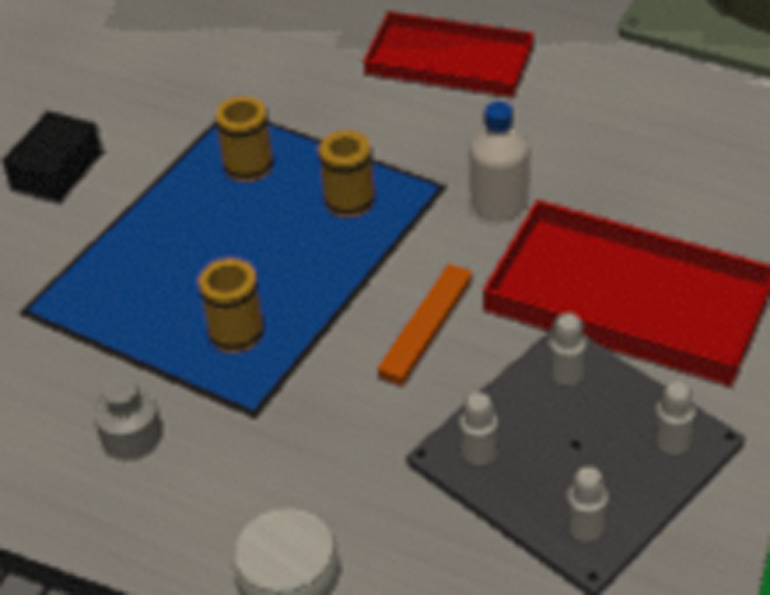

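View pics/si_crop.png

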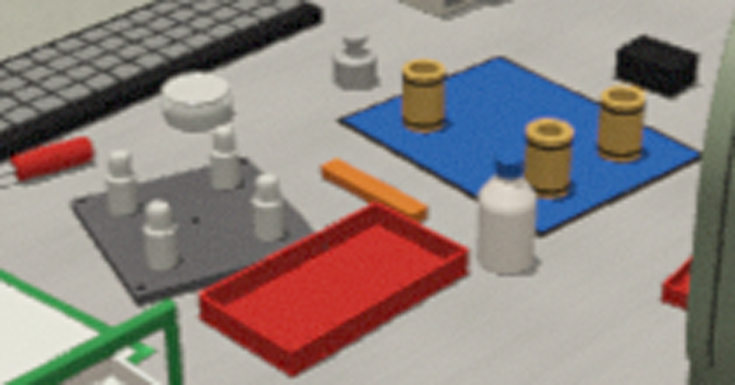

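View pics/sc_crop2.png

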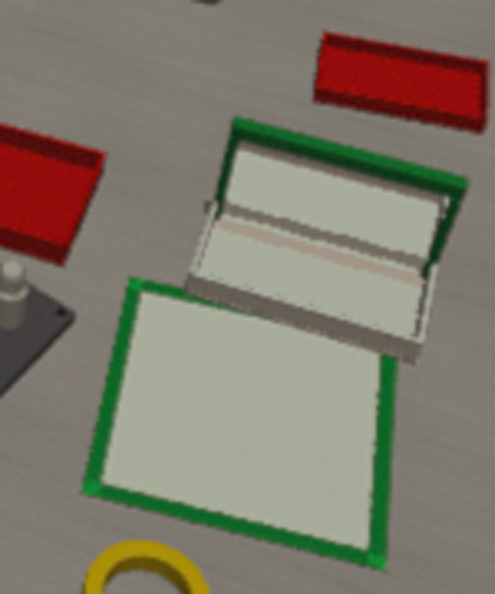

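View pics/si_crop2.png

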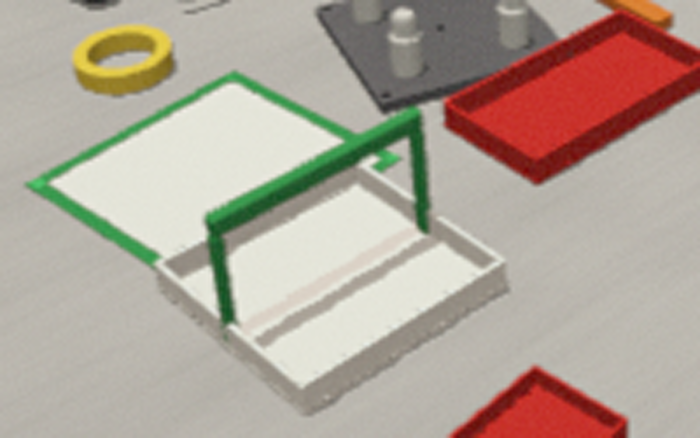

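The crops show clear sleeve rims, pin tips, handle ends, tray rim corners and pad corners. I'll triangulate from picked pixels.

Run:
```python
from h import *
S=grab_frame("scene");D=grab_frame("side")
def s1(x,y): return x/3.5+140,y/3.5+150
def s2(x,y): return x/3.3+330,y/3.3+180
def d1(x,y): return x/3.5+160,y/3.5+160
def d2(x,y): return x/3.5+90,y/3.5+215
print("sleeves z.063 scene/side + tri")
sc=[s1(242,112),s1(345,146),s1(228,277)]; si=[d1(424,70),d1(549,132),d1(623,97)]
for p in sc: print("sc",onz(S,*p,.063))
for p in si: print("si",onz(D,*p,.063))
for a in sc:
  for b in si:
    x,e=tri(ray(S,*a),ray(D,*b))
    if max(e)<.006: print(x,e)
print("pins tips")
sc=[s1(479,398),s1(568,320),s1(678,387),s1(588,473)]; si=[d1(121,156),d1(223,131),d1(267,179),d1(159,205)]
for a in sc:
  for b in si:
    x,e=tri(ray(S,*a),ray(D,*b))
    if max(e)<.006: print(x,e)
print("handle top ends: scene outer L,R; side")
for a,b in [((s2(237,122)),d2(418,112)),(s2(462,180),d2(212,220))]:
    print(tri(ray(S,*a),ray(D,*b)))
print("pad corners scene z0"); 
P=[onz(S,*s2(*p),0) for p in [(132,280),(85,490),(382,568)]]
for p in P: print(p)
print([onz(D,*d2(*p),0) for p in [(236,73),(30,184),(398,158)]])
print("tray"); 
for a,b in [(s1(540,204),d1(465,255)),(s1(735,378),d1(203,297)),(s1(487,293),d1(378,206))]:
    print(tri(ray(S,*a),ray(D,*b)))
print("others z0", onz(S,*s1(498,210),0), onz(S,*s1(425,325),.014))
print("plate corners",[onz(S,*s1(*p),.012) for p in [(410,458),(742,438),(595,590)]],[onz(D,*d1(*p),.012) for p in [(73,203),(140,300)]])
print("caddy rim",[onz(S,*s2(*p),.025) for p in [(188,275),(418,345),(238,140)]],[onz(D,*d2(*p),.025) for p in [(158,265),(307,390),(505,265)]])
```

```text
sleeves z.063 scene/side + tri
sc [ 0.4294 -0.3395  0.063 ]
sc [ 0.4318 -0.2424  0.063 ]
sc [ 0.5952 -0.2502  0.063 ]
si [ 0.5884 -0.2463  0.063 ]
si [ 0.4258 -0.2389  0.063 ]
si [ 0.4232 -0.338   0.063 ]
[ 0.4263 -0.3419  0.0602] [np.float64(0.0002795377136756999), np.float64(0.0002795377136755915)]
[ 0.4294 -0.2437  0.0602] [np.float64(0.0004622178726261037), np.float64(0.00046221787262627133)]
[ 0.5931 -0.2516  0.0599] [np.float64(0.0005048731155824987), np.float64(0.0005048731155824369)]
pins tips
[ 0.6238 -0.0331  0.0643] [np.float64(0.0004905111921591581), np.float64(0.0004905111921590908)]
[ 0.5901 -0.0511  0.0211] [np.float64(0.0013419330162734145), np.float64(0.0013419330162734115)]
[0.5673 0.0083 0.1031] [np.float64(0.001977167841648192), np.float64(0.0019771678416481745)]
[ 0.5328 -0.0066  0.0643] [np.float64(0.0003256367677782653), np.float64(0.0003256367677782127)]
[0.5911 0.0951 0.1028] [np.float64(0.0009679444215178883), np.float64(0.0009679444215179018)]
[0.5594 0.0853 0.0656] [np.float64(0.00020330996134862683), np.float64(0.00020330996134866613)]
[0.6505 0.0574 0.06
[... 688 characters left out ...]
p.float64(7.705814702436304e-08)])
(array([0.4899, 0.1036, 0.0156]), [np.float64(0.004913034813592994), np.float64(0.004913034813592957)])
(array([ 0.4913, -0.0917,  0.0186]), [np.float64(0.0022225972969143488), np.float64(0.0022225972969143)])
others z0 [ 0.3884 -0.1289  0.    ] [ 0.5383 -0.1196  0.014 ]
plate corners [array([ 0.653 , -0.0736,  0.012 ]), array([0.5403, 0.1298, 0.012 ]), array([0.6983, 0.0838, 0.012 ])] [array([0.6885, 0.0865, 0.012 ]), array([0.5265, 0.1331, 0.012 ])]
caddy rim [array([0.4797, 0.1984, 0.025 ]), array([0.4749, 0.365 , 0.025 ]), array([0.3233, 0.1965, 0.025 ])] [array([0.4641, 0.367 , 0.025 ]), array([0.2949, 0.3606, 0.025 ]), array([0.3011, 0.197 , 0.025 ])]
```

```bash
cat >> h.py <<'E'
def st():
    s=env.sense(); M=Rq(s["tool_rot"]); p=s["tcp_pos"]
    print("t %.2f tcp %s yaw(jaw y-axis) %.2f tilt %.2f open %.3f F %s J %s"%(s["t"],p,np.degrees(np.arctan2(M[1,1],M[0,1])),np.degrees(np.arccos(-M[2,0])),s["opening"],s["force"],s["joint_positions"]))
    return p,M,s
def plan(x,y,z,yaw=None):
    "units in tool axes to go (dx,dy,dz) and yaw about tool x"
    p,M,s=st(); d=M.T@(np.array([x,y,z])-p)/.025
    print("shift units",d.round(2))
    if yaw is not None:
        a=np.radians(yaw); tz=np.array([np.sin(a),-np.cos(a),0]);  # x=-z, y=(ca,sa,0), z = x cross y
        T=np.column_stack([[0,0,-1],[np.cos(a),np.sin(a),0],np.cross([0,0,-1],[np.cos(a),np.sin(a),0])])
        print("turn units (wx,wy,wz)",(np.degrees(R.from_matrix(M.T@T).as_rotvec())/6).round(2))
        print("if turn first: shift",(T.T@(np.array([x,y,z])-p)/.025).round(2))
E
python3 - <<'E'
from h import *
p,M,s=st(); print(M)
plan(.50,-.30,.30,0);plan(.50,-.30,.30,-90)
E
```

```text
t 0.45 tcp [ 0.2083 -0.5359  0.2482] yaw(jaw y-axis) -68.76 tilt 0.01 open 0.998 F [ 0.0352  0.6969 -0.7235] J [ 1.1583  0.7065 -0.0276  1.4846  0.022   0.9509 -0.0755]
[[-0.      0.3624 -0.932 ]
 [ 0.0001 -0.932  -0.3624]
 [-1.     -0.0001 -0.    ]]
t 0.45 tcp [ 0.2083 -0.5359  0.2482] yaw(jaw y-axis) -68.76 tilt 0.01 open 0.998 F [ 0.0352  0.6969 -0.7235] J [ 1.1583  0.7065 -0.0276  1.4846  0.022   0.9509 -0.0755]
shift units [ -2.07  -4.57 -14.29]
turn units (wx,wy,wz) [-11.46  -0.     0.  ]
if turn first: shift [-2.07 11.67 -9.44]
t 0.45 tcp [ 0.2083 -0.5359  0.2482] yaw(jaw y-axis) -68.76 tilt 0.01 open 0.998 F [ 0.0352  0.6969 -0.7235] J [ 1.1583  0.7065 -0.0276  1.4846  0.022   0.9509 -0.0755]
shift units [ -2.07  -4.57 -14.29]
turn units (wx,wy,wz) [3.54 0.   0.  ]
if turn first: shift [ -2.07  -9.44 -11.67]
```

Call:
{"name": "drive_tool", "arguments": {
  "rows": [
    {"dx":-0.4,"wx":0.71},
    {"dx":-0.4,"wx":0.71},
    {"dx":-0.4,"wx":0.71},
    {"dx":-0.4,"wx":0.71},
    {"dx":-0.4,"wx":0.7}
  ]
}}

```text
$.rows[0]: bad value
```

Call:
{"name": "drive_tool", "arguments": {
  "rows": [
    {"dy":-0.9,"dz":-1},
    {"dy":-0.9,"dz":-1},
    {"dy":-0.9,"dz":-1},
    {"dy":-0.9,"dz":-1},
    {"dy":-0.9,"dz":-1}
  ]
}}

```text
$.rows[0]: bad value
```

Call:
{"name": "drive_tool", "arguments": {
  "rows": [
    {"dy":-1,"dz":-0.9},
    {"dy":-1,"dz":-0.9},
    {"dy":-1,"dz":-0.9},
    {"dy":-1,"dz":-0.9},
    {"dy":-1,"dz":-0.9}
  ]
}}

```text
$.rows[0]: bad value
```

Run:
```python
from h import *
p,M,s=st(); f=grab_frame("wrist"); cv2.imwrite("pics/w1.png",f["img"]); st()
```

```text
t 0.45 tcp [ 0.2083 -0.5359  0.2482] yaw(jaw y-axis) -68.76 tilt 0.01 open 0.998 F [ 0.0352  0.6969 -0.7235] J [ 1.1583  0.7065 -0.0276  1.4846  0.022   0.9509 -0.0755]
t 0.50 tcp [ 0.2084 -0.5359  0.2482] yaw(jaw y-axis) -68.75 tilt 0.01 open 0.998 F [-0.0375  0.5354  0.236 ] J [ 1.1583  0.7065 -0.0276  1.4847  0.022   0.9509 -0.0755]
```

View pics/w1.png

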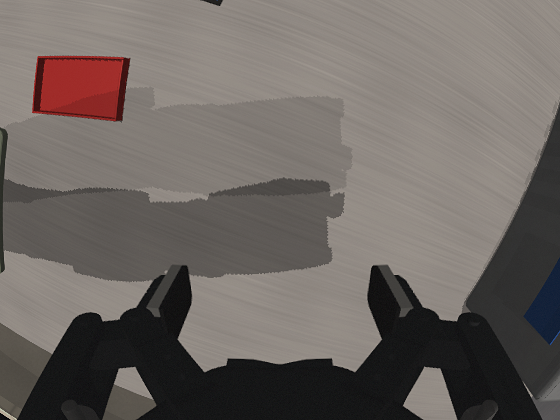

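The calls were refused because each row needs all six numbers.

Call:
{"name": "drive_tool", "arguments": {
  "rows": [
    {"dx":-0.4,"dy":0,"dz":0,"wx":0.71,"wy":0,"wz":0},
    {"dx":-0.4,"dy":0,"dz":0,"wx":0.71,"wy":0,"wz":0},
    {"dx":-0.4,"dy":0,"dz":0,"wx":0.71,"wy":0,"wz":0},
    {"dx":-0.4,"dy":0,"dz":0,"wx":0.71,"wy":0,"wz":0},
    {"dx":-0.4,"dy":0,"dz":0,"wx":0.7,"wy":0,"wz":0}
  ]
}}

```text
t: 0.92
tcp_pos: [0.2084, -0.5359, 0.2988]
tool_rot: [-0.001, 0.707, -0.001, -0.707]
force: [-0.1, 0.2, -0.7]
opening: 1.0
```

Call:
{"name": "drive_tool", "arguments": {
  "rows": [
    {"dx":0,"dy":-0.9,"dz":-1,"wx":0,"wy":0,"wz":0},
    {"dx":0,"dy":-0.9,"dz":-1,"wx":0,"wy":0,"wz":0},
    {"dx":0,"dy":-0.9,"dz":-1,"wx":0,"wy":0,"wz":0},
    {"dx":0,"dy":-0.9,"dz":-1,"wx":0,"wy":0,"wz":0},
    {"dx":0,"dy":-0.9,"dz":-1,"wx":0,"wy":0,"wz":0}
  ]
}}

```text
t: 1.33
tcp_pos: [0.3344, -0.4221, 0.2984]
tool_rot: [-0.0, 0.707, -0.0, -0.707]
force: [0.1, -1.4, 0.1]
opening: 1.001
```

Call:
{"name": "drive_tool", "arguments": {
  "rows": [
    {"dx":0,"dy":-1,"dz":-0.9,"wx":0,"wy":0,"wz":0},
    {"dx":0,"dy":-1,"dz":-0.9,"wx":0,"wy":0,"wz":0},
    {"dx":0,"dy":-1,"dz":-0.9,"wx":0,"wy":0,"wz":0},
    {"dx":0,"dy":-1,"dz":-0.9,"wx":0,"wy":0,"wz":0},
    {"dx":0,"dy":-1,"dz":-0.9,"wx":0,"wy":0,"wz":0}
  ]
}}

```text
t: 1.75
tcp_pos: [0.4468, -0.297, 0.2984]
tool_rot: [0.0, 0.707, 0.0, -0.707]
force: [0.9, -0.2, 0.6]
opening: 0.996
```

Run:
```python
from h import *
p,M,s=st(); f=grab_frame("wrist"); cv2.imwrite("pics/w2.png",f["img"]); st()
```

```text
t 1.75 tcp [ 0.4468 -0.297   0.2984] yaw(jaw y-axis) -89.99 tilt 0.01 open 0.996 F [ 0.9014 -0.1913  0.5589] J [ 0.462   0.5952  0.1207  1.5456 -0.0802  1.0055 -0.9655]
t 1.80 tcp [ 0.4513 -0.2914  0.2981] yaw(jaw y-axis) -89.59 tilt 0.23 open 0.998 F [ 6.9248  9.9955 -0.1505] J [ 0.4537  0.5965  0.1157  1.5433 -0.0817  1.0061 -0.9704]
```

View pics/w2.png

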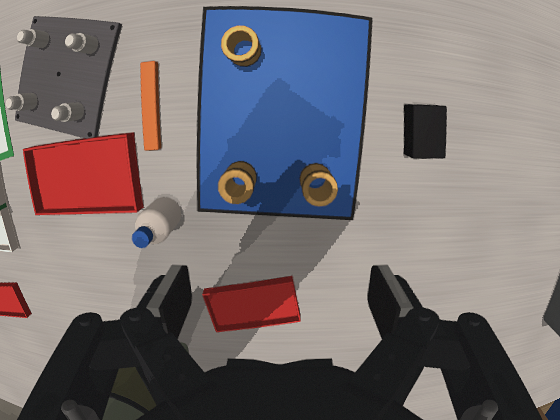

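The wrist view shows the mat with sleeves at (237,185), (320,186) and (240,43), plus the pins, tray and bottle. I'll take it again at rest and fit the rims.

```bash
cat >> h.py <<'E'
def rims(f,pose,z,lo=(12,110,90),hi=(30,255,255),dark=None,amin=150):
    "holes of brass blobs = bore mouth; returns bore-mouth centre"
    m=mask_hsv(f["img"],lo,hi); out=[]
    cs,h=cv2.findContours(m,cv2.RETR_CCOMP,cv2.CHAIN_APPROX_NONE)
    for i,c in enumerate(cs):
        if h[0][i][3]>=0 and cv2.contourArea(c)>60:
            (u,v),ax,an=cv2.fitEllipse(c); P=onz(f,u,v,z,pose)
            X=np.array([onz(f,a+.0,b+.0,z,pose) for a,b in c[:,0,:]])
            out.append((u,v,ax,P,2*np.sqrt(cv2.contourArea((X[:,:2]*1e4).astype(np.float32)[:,None,:])/1e8/np.pi)))
    return out
E
python3 - <<'E'
from h import *
p,M,s=st(); f=grab_frame("wrist"); cv2.imwrite("pics/w3.png",f["img"]); st()
for r in rims(f,(p,s["tool_rot"]),.063): print(r)
crop(f["img"],190,10,380,220,3.6/1.3,"w3c.png")
crop(f["img"],0,0,190,220,2.7,"w3d.png")
E
```

```text
t 1.80 tcp [ 0.4513 -0.2914  0.2981] yaw(jaw y-axis) -89.59 tilt 0.23 open 0.998 F [ 6.9248  9.9955 -0.1505] J [ 0.4537  0.5965  0.1157  1.5433 -0.0817  1.0061 -0.9704]
t 1.85 tcp [ 0.4492 -0.294   0.298 ] yaw(jaw y-axis) -89.61 tilt 0.15 open 1.002 F [-0.4023 -1.0341 -0.0033] J [ 0.4582  0.5962  0.1173  1.5445 -0.0809  1.0057 -0.9651]
(325.5264892578125, 192.41407775878906, (21.489349365234375, 24.515316009521484), array([ 0.4285, -0.3437,  0.063 ]), np.float64(0.02552080352496441))
(240.5944061279297, 190.62289428710938, (20.95502281188965, 21.014297485351562), array([ 0.4297, -0.2454,  0.063 ]), np.float64(0.024751708372999576))
(246.02532958984375, 46.72446060180664, (25.385875701904297, 25.85610580444336), array([ 0.5928, -0.2528,  0.063 ]), np.float64(0.028552410051808832))
```

View pics/w3c.png

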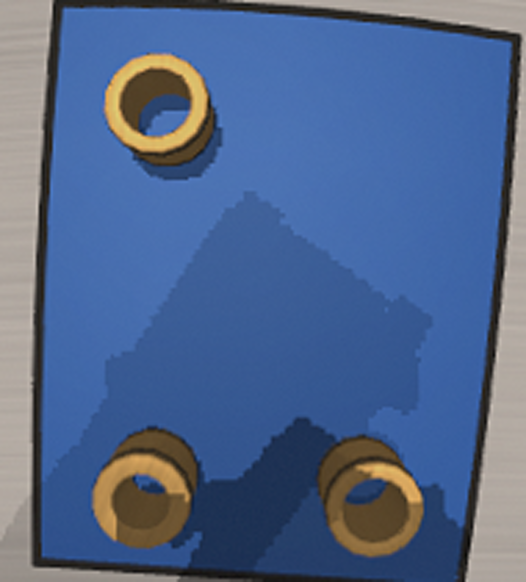

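View pics/w3d.png

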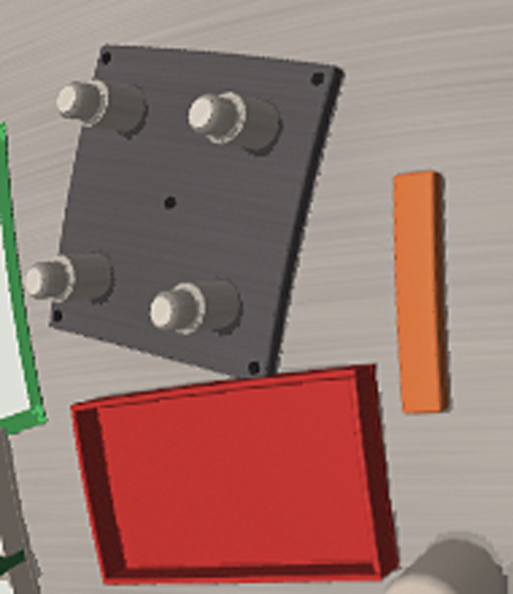

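Rims fit to within 2 mm of the triangulation. The bore mouths look like about 25, 25 and 28 mm, but the gauge will decide. First sleeve is the far one (s3).

Run:
```python
from h import *
plan(.593,-.2525,.047,-90)
```

```text
t 1.85 tcp [ 0.4492 -0.294   0.298 ] yaw(jaw y-axis) -89.61 tilt 0.15 open 1.002 F [-0.4023 -1.0341 -0.0033] J [ 0.4582  0.5962  0.1173  1.5445 -0.0809  1.0057 -0.9651]
shift units [10.05 -1.6  -5.75]
turn units (wx,wy,wz) [ 0.07 -0.01  0.02]
if turn first: shift [10.04 -1.66 -5.75]
```

Call:
{"name": "drive_tool", "arguments": {
  "rows": [
    {"dx":0.5,"dy":-0.33,"dz":-1,"wx":0,"wy":0,"wz":0},
    {"dx":0.5,"dy":-0.33,"dz":-1,"wx":0,"wy":0,"wz":0},
    {"dx":0.5,"dy":-0.33,"dz":-1,"wx":0,"wy":0,"wz":0},
    {"dx":0.5,"dy":-0.33,"dz":-1,"wx":0,"wy":0,"wz":0},
    {"dx":0.5,"dy":-0.33,"dz":-1,"wx":0,"wy":0,"wz":0}
  ]
}}

```text
t: 2.27
tcp_pos: [0.5717, -0.2569, 0.2351]
tool_rot: [0.0, -0.707, 0.0, 0.707]
force: [0.4, -0.6, 0.3]
opening: 0.999
```

Call:
{"name": "drive_tool", "arguments": {
  "rows": [
    {"dx":0.7,"dy":0,"dz":-0.75,"wx":0,"wy":0,"wz":0},
    {"dx":0.7,"dy":0,"dz":0,"wx":0,"wy":0,"wz":0},
    {"dx":0.6,"dy":0,"dz":0,"wx":0,"wy":0,"wz":0},
    {"dx":0,"dy":0,"dz":0,"wx":0,"wy":0,"wz":0},
    {"dx":0,"dy":0,"dz":0,"wx":0,"wy":0,"wz":0}
  ]
}}

```text
t: 2.68
tcp_pos: [0.5893, -0.2575, 0.1858]
tool_rot: [0.0, -0.707, 0.0, 0.707]
force: [0.0, 0.1, 1.2]
opening: 1.002
```

Run:
```python
from h import *
plan(.593,-.2525,.047,-90)
p,M,s=st(); f=grab_frame("wrist"); cv2.imwrite("pics/w4.png",f["img"]); st()
for r in rims(f,(p,s["tool_rot"]),.063): print(r)
```

```text
t 2.68 tcp [ 0.5893 -0.2575  0.1858] yaw(jaw y-axis) -90.02 tilt 0.05 open 1.002 F [0.0132 0.1356 1.1734] J [ 0.3116  0.8911  0.1173  1.2892 -0.1106  0.9684 -1.1226]
shift units [ 5.55 -0.2  -0.15]
turn units (wx,wy,wz) [-0.    0.01  0.  ]
if turn first: shift [ 5.55 -0.2  -0.15]
t 2.68 tcp [ 0.5893 -0.2575  0.1858] yaw(jaw y-axis) -90.02 tilt 0.05 open 1.002 F [0.0132 0.1356 1.1734] J [ 0.3116  0.8911  0.1173  1.2892 -0.1106  0.9684 -1.1226]
t 2.73 tcp [ 0.5896 -0.2575  0.1867] yaw(jaw y-axis) -90.01 tilt 0.04 open 1.000 F [0.7159 0.3441 1.6827] J [ 0.3115  0.89    0.1173  1.2886 -0.1105  0.9686 -1.1227]
(274.3614807128906, 186.30703735351562, (15.173208236694336, 26.33010482788086), array([ 0.6025, -0.2529,  0.063 ]), np.float64(0.01590886900715842))
```

View pics/w4.png

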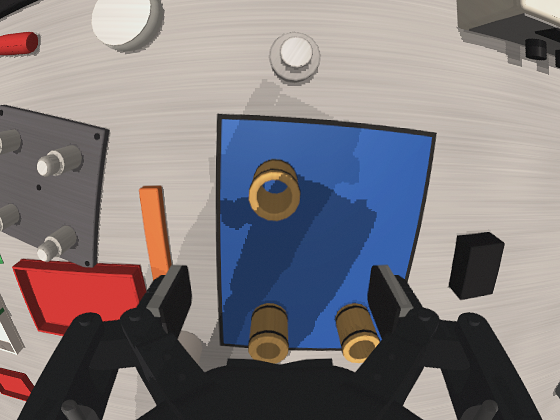

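The far sleeve's rim is at about (274,195), between the jaws, as expected. Going down to grasp it.

Call:
{"name": "drive_tool", "arguments": {
  "rows": [
    {"dx":1,"dy":-0.2,"dz":-0.15,"wx":0,"wy":0,"wz":0},
    {"dx":1,"dy":0,"dz":0,"wx":0,"wy":0,"wz":0},
    {"dx":0.8,"dy":0,"dz":0,"wx":0,"wy":0,"wz":0},
    {"dx":0.8,"dy":0,"dz":0,"wx":0,"wy":0,"wz":0},
    {"dx":0.7,"dy":0,"dz":0,"wx":0,"wy":0,"wz":0}
  ]
}}

```text
t: 3.15
tcp_pos: [0.5936, -0.2525, 0.0785]
tool_rot: [0.0, 0.708, -0.0, -0.707]
force: [-0.1, 0.2, -0.5]
opening: 1.007
```

Call:
{"name": "drive_tool", "arguments": {
  "rows": [
    {"dx":0.6,"dy":0,"dz":0,"wx":0,"wy":0,"wz":0},
    {"dx":0.6,"dy":0,"dz":0,"wx":0,"wy":0,"wz":0},
    {"dx":0,"dy":0,"dz":0,"wx":0,"wy":0,"wz":0},
    {"dx":0,"dy":0,"dz":0,"wx":0,"wy":0,"wz":0},
    {"dx":0,"dy":0,"dz":0,"wx":0,"wy":0,"wz":0}
  ]
}}

```text
t: 3.57
tcp_pos: [0.594, -0.2525, 0.0499]
tool_rot: [0.0, 0.708, -0.0, -0.706]
force: [0.0, -0.6, 0.6]
opening: 1.001
```

Run:
```python
from h import *
p,M,s=st(); f=grab_frame("wrist"); cv2.imwrite("pics/w5.png",f["img"]); plan(.593,-.2525,.047,-90)
```

```text
t 3.57 tcp [ 0.594  -0.2525  0.0499] yaw(jaw y-axis) -90.00 tilt 0.11 open 1.001 F [ 0.0016 -0.5769  0.6296] J [ 0.3118  1.0733  0.0926  1.3717 -0.1264  0.7004 -1.1181]
t 3.62 tcp [ 0.594  -0.2525  0.0499] yaw(jaw y-axis) -90.00 tilt 0.12 open 1.000 F [ 0.1591  0.8055 -0.8226] J [ 0.3117  1.0733  0.0925  1.3719 -0.1263  0.7002 -1.1181]
shift units [0.12 0.   0.04]
turn units (wx,wy,wz) [-0.   -0.02 -0.01]
if turn first: shift [0.12 0.   0.04]
```

View pics/w5.png

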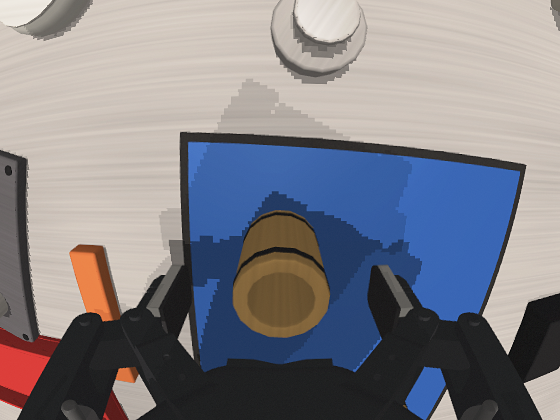

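The sleeve is centred between the pads (rim about (281,300)). Closing now.

Call:
{"name": "drive_tool", "arguments": {
  "rows": [
    {"dx":0,"dy":0,"dz":0,"wx":0,"wy":0,"wz":0},
    {"dx":0,"dy":0,"dz":0,"wx":0,"wy":0,"wz":0},
    {"dx":0,"dy":0,"dz":0,"wx":0,"wy":0,"wz":0},
    {"dx":0,"dy":0,"dz":0,"wx":0,"wy":0,"wz":0},
    {"dx":0,"dy":0,"dz":0,"wx":0,"wy":0,"wz":0}
  ],
  "fingers": 0,
  "grip_force": 40
}}

```text
t: 4.03
tcp_pos: [0.5935, -0.2521, 0.0489]
tool_rot: [0.0, 0.707, 0.0, -0.707]
force: [-1.4, 2.0, 7.5]
opening: 0.484
```

Call:
{"name": "drive_tool", "arguments": {
  "rows": [
    {"dx":0,"dy":0,"dz":0,"wx":0,"wy":0,"wz":0},
    {"dx":0,"dy":0,"dz":0,"wx":0,"wy":0,"wz":0},
    {"dx":0,"dy":0,"dz":0,"wx":0,"wy":0,"wz":0},
    {"dx":0,"dy":0,"dz":0,"wx":0,"wy":0,"wz":0},
    {"dx":0,"dy":0,"dz":0,"wx":0,"wy":0,"wz":0}
  ]
}}

```text
t: 4.45
tcp_pos: [0.5935, -0.2521, 0.0488]
tool_rot: [0.0, 0.707, 0.0, -0.707]
force: [-1.7, 0.7, 8.3]
opening: 0.487
```

Call:
{"name": "drive_tool", "arguments": {
  "rows": [
    {"dx":-0.6,"dy":0,"dz":0,"wx":0,"wy":0,"wz":0},
    {"dx":-1,"dy":0,"dz":0,"wx":0,"wy":0,"wz":0},
    {"dx":-1,"dy":0,"dz":0,"wx":0,"wy":0,"wz":0},
    {"dx":-1,"dy":0,"dz":0,"wx":0,"wy":0,"wz":0},
    {"dx":-1,"dy":0,"dz":0,"wx":0,"wy":0,"wz":0}
  ]
}}

```text
t: 4.87
tcp_pos: [0.5931, -0.2521, 0.1645]
tool_rot: [0.0, -0.707, -0.0, 0.707]
force: [1.0, -0.4, -0.9]
opening: 0.487
```

Call:
{"name": "drive_tool", "arguments": {
  "rows": [
    {"dx":-1,"dy":0,"dz":0,"wx":0,"wy":0,"wz":0},
    {"dx":-1,"dy":-1,"dz":0,"wx":0,"wy":0,"wz":0},
    {"dx":-1,"dy":-1,"dz":0,"wx":0,"wy":0,"wz":0},
    {"dx":0,"dy":-1,"dz":0,"wx":0,"wy":0,"wz":0},
    {"dx":0,"dy":-1,"dz":0,"wx":0,"wy":0,"wz":0}
  ]
}}

```text
t: 5.28
tcp_pos: [0.5935, -0.1511, 0.2397]
tool_rot: [0.0, 0.708, -0.0, -0.706]
force: [-0.2, -0.6, -1.6]
opening: 0.483
```

Call:
{"name": "drive_tool", "arguments": {
  "rows": [
    {"dx":0,"dy":-1,"dz":0,"wx":0,"wy":0,"wz":0},
    {"dx":0,"dy":-1,"dz":0,"wx":0,"wy":0,"wz":0},
    {"dx":0,"dy":0,"dz":0,"wx":0,"wy":0,"wz":0},
    {"dx":0,"dy":0,"dz":0,"wx":0,"wy":0,"wz":0},
    {"dx":0,"dy":0,"dz":0,"wx":0,"wy":0,"wz":0}
  ]
}}

```text
t: 5.7
tcp_pos: [0.5932, -0.1028, 0.2384]
tool_rot: [-0.0, -0.707, 0.0, 0.707]
force: [0.1, -1.0, -2.3]
opening: 0.482
```

Run:
```python
from h import *
p,M,s=st(); f=grab_frame("wrist"); cv2.imwrite("pics/w6.png",f["img"]); st()
np.save("w6pose.npy",np.r_[p,s["tool_rot"]])
```

```text
t 5.70 tcp [ 0.5932 -0.1028  0.2384] yaw(jaw y-axis) -90.02 tilt 0.03 open 0.482 F [ 0.1173 -1.0423 -2.2519] J [ 0.0471  0.7674  0.1507  1.3961 -0.1247  0.9875 -1.3462]
t 5.75 tcp [ 0.5932 -0.1031  0.2383] yaw(jaw y-axis) -90.06 tilt 0.03 open 0.481 F [ 0.5002 -1.1131 -0.6088] J [ 0.0477  0.7675  0.1508  1.396  -0.1247  0.9874 -1.3462]
```

View pics/w6.png

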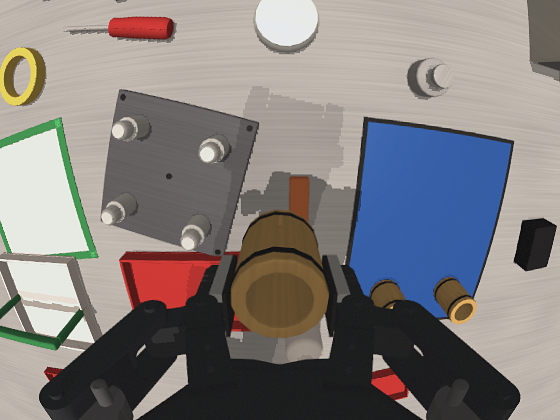

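The sleeve hangs straight in the jaws, and the pins are visible at about (119,130), (207,153), (108,216) and (189,241). Zooming in for exact tips.

Run:
```python
from h import *
im=cv2.imread("pics/w6.png"); crop(im,90,80,270,270,3.1,"w6c.png")
```

```text
(no output)
```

View pics/w6c.png

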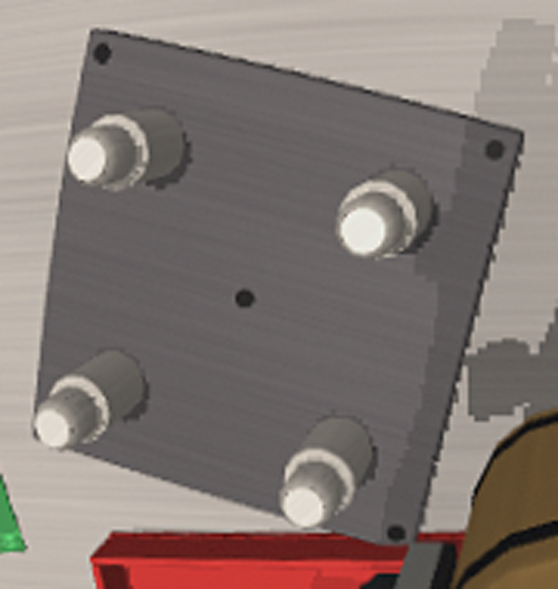

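Run:
```python
from h import *
im=cv2.imread("pics/w6.png"); f=grab_frame("wrist"); q=np.load("w6pose.npy"); pose=(q[:3],q[3:])
g=im.min(axis=2)
m=(g>205).astype(np.uint8); m[:, :85]=0; m[:,240:]=0; m[:100]=0; m[260:]=0
tips=[]
for s,c,_ in blobs(m,20):
    P=onz(f,c[0],c[1],.066,pose); tips.append(P); print("tip",s,c,P)
for u,v in [(244,298)]: print("centre dot",onz(f,u/3.1+90,v/3.1+80,.012,pose))
sc=[(102,53),(494,149),(396,533)]
print("screws",[onz(f,u/3.1+90,v/3.1+80,.012,pose)[:2] for u,v in sc])
t=np.array(tips); 
if len(t)==4: print("mean",t.mean(0)); print([np.linalg.norm(t[i]-t[j]).round(4) for i in range(4) for j in range(i)])
```

```text
tip [112 125  12  13 114] [117.5351 130.7807] [0.6519 0.0577 0.066 ]
tip [200 147  14  14 150] [206.6933 153.86  ] [ 0.6251 -0.0342  0.066 ]
tip [102 213  10  11  77] [106.4805 218.013 ] [0.5599 0.0845 0.066 ]
tip [182 238  12  11 100] [187.52 243.06] [ 0.5332 -0.0073  0.066 ]
tip [ 85 241   4  10  21] [ 85.7619 246.5238] [0.5241 0.1218 0.066 ]
centre dot [0.5918 0.0251 0.012 ]
screws [array([0.687 , 0.0768]), array([ 0.644, -0.07 ]), array([ 0.4966, -0.0273])]
```

Run:
```python
from h import *
plan(.6248,-.034,.125,-90)
```

```text
t 5.80 tcp [ 0.5932 -0.1032  0.2383] yaw(jaw y-axis) -90.07 tilt 0.02 open 0.485 F [ 0.3437 -0.0884 -1.8684] J [ 0.0479  0.7675  0.1507  1.396  -0.1248  0.9874 -1.3463]
shift units [ 4.53 -2.77 -1.26]
turn units (wx,wy,wz) [-0.01  0.   -0.  ]
if turn first: shift [ 4.53 -2.77 -1.26]
```

Call:
{"name": "drive_tool", "arguments": {
  "rows": [
    {"dx":0.5,"dy":-0.8,"dz":-0.4,"wx":0,"wy":0,"wz":0},
    {"dx":0.5,"dy":-0.8,"dz":-0.4,"wx":0,"wy":0,"wz":0},
    {"dx":0.8,"dy":-0.8,"dz":-0.4,"wx":0,"wy":0,"wz":0},
    {"dx":0.8,"dy":-0.37,"dz":-0.06,"wx":0,"wy":0,"wz":0},
    {"dx":0.6,"dy":0,"dz":0,"wx":0,"wy":0,"wz":0}
  ]
}}

```text
t: 6.22
tcp_pos: [0.6249, -0.0308, 0.1565]
tool_rot: [-0.0, -0.707, -0.001, 0.707]
force: [0.6, 0.9, -1.0]
opening: 0.482
```

Call:
{"name": "drive_tool", "arguments": {
  "rows": [
    {"dx":0.6,"dy":0,"dz":0,"wx":0,"wy":0,"wz":0},
    {"dx":0.4,"dy":0,"dz":0,"wx":0,"wy":0,"wz":0},
    {"dx":0.3,"dy":0,"dz":0,"wx":0,"wy":0,"wz":0},
    {"dx":0,"dy":0,"dz":0,"wx":0,"wy":0,"wz":0},
    {"dx":0,"dy":0,"dz":0,"wx":0,"wy":0,"wz":0}
  ]
}}

```text
t: 6.63
tcp_pos: [0.6249, -0.0333, 0.1261]
tool_rot: [-0.0, 0.707, -0.0, -0.707]
force: [-0.2, -0.7, -1.0]
opening: 0.482
```

Run:
```python
from h import *
plan(.6248,-.034,.096,-90)
f=grab_frame("scene");g=grab_frame("side")
a=cv2.resize(f["img"][190:310,220:360],None,fx=2.8,fy=2.8); b=cv2.resize(g["img"][160:280,180:320],None,fx=2.8,fy=2.8)
cv2.imwrite("pics/g1.png",np.hstack([a,b]))
```

```text
t 6.63 tcp [ 0.6249 -0.0333  0.1261] yaw(jaw y-axis) -90.03 tilt 0.01 open 0.482 F [-0.1698 -0.7016 -0.9537] J [-0.0604  0.9413  0.1372  1.4197 -0.1562  0.791  -1.4403]
shift units [1.2  0.03 0.01]
turn units (wx,wy,wz) [-0.01 -0.    0.  ]
if turn first: shift [1.2  0.03 0.01]
```

View pics/g1.png

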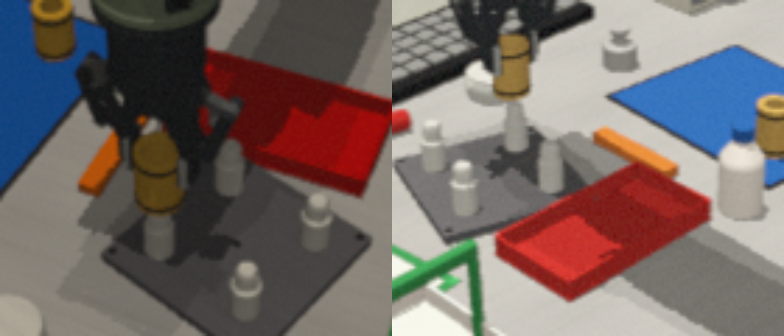

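Run:
```python
from h import *
S=grab_frame("scene");D=grab_frame("side")
for f,x0,y0 in((S,220,190),(D,180,160)):
    im=f["img"]; m=mask_hsv(im,(12,110,40),(28,255,255))
    for s,c,b in blobs(m,60):
        u,v=c
        if not (x0<u<x0+140 and y0<v<y0+120): continue
        print(s,c)
    print([ (np.array(proj(f,(.6248,-.0335,z)))).round(2) for z in (.03,.055,.10,.11)])
    g=im.astype(int)
    # pin row scan below the sleeve: bright pixels
```

```text
[231 187  15  24 293] [238.6655 198.3072]
[248 237  15  23 161] [256.0373 249.087 ]
[267 237  19  30 439] [275.549  251.8064]
[array([276.88, 273.29]), array([276.72, 266.63]), array([276.42, 254.11]), array([276.35, 251.23])]
[216 172  14  24 236] [222.8856 183.5508]
[310 194  13  22 226] [316.1991 204.4513]
[252 205  30  18 181] [266.0773 213.5856]
[array([224.3 , 206.87]), array([223.9 , 199.82]), array([223.15, 186.83]), array([222.98, 183.88])]
```

Projections match the sleeve to under 1 px. Lowering until the bottom is around the shoulder, then checking the force.

Call:
{"name": "drive_tool", "arguments": {
  "rows": [
    {"dx":0.3,"dy":0.0,"dz":0,"wx":0,"wy":0,"wz":0},
    {"dx":0.3,"dy":0,"dz":0,"wx":0,"wy":0,"wz":0},
    {"dx":0.3,"dy":0,"dz":0,"wx":0,"wy":0,"wz":0},
    {"dx":0.3,"dy":0,"dz":0,"wx":0,"wy":0,"wz":0},
    {"dx":0,"dy":0,"dz":0,"wx":0,"wy":0,"wz":0}
  ]
}}

```text
t: 7.25
tcp_pos: [0.624, -0.0328, 0.0938]
tool_rot: [0.0, -0.706, -0.0, 0.708]
force: [-1.0, 0.4, -1.5]
opening: 0.482
```

Call:
{"name": "drive_tool", "arguments": {
  "rows": [
    {"dx":0.1,"dy":0.0,"dz":0,"wx":0,"wy":0,"wz":0},
    {"dx":0.1,"dy":0,"dz":0,"wx":0,"wy":0,"wz":0},
    {"dx":0.1,"dy":0,"dz":0,"wx":0,"wy":0,"wz":0},
    {"dx":0,"dy":0,"dz":0,"wx":0,"wy":0,"wz":0},
    {"dx":0,"dy":0,"dz":0,"wx":0,"wy":0,"wz":0}
  ]
}}

```text
t: 7.67
tcp_pos: [0.6248, -0.0333, 0.0883]
tool_rot: [-0.0, -0.707, 0.0, 0.707]
force: [0.2, -2.7, -2.2]
opening: 0.489
```

No resistance below the shoulder height, so this one fits. I'll lower it further, then release.

Call:
{"name": "drive_tool", "arguments": {
  "rows": [
    {"dx":0.2,"dy":0.0,"dz":0,"wx":0,"wy":0,"wz":0},
    {"dx":0.2,"dy":0,"dz":0,"wx":0,"wy":0,"wz":0},
    {"dx":0.2,"dy":0,"dz":0,"wx":0,"wy":0,"wz":0},
    {"dx":0.2,"dy":0,"dz":0,"wx":0,"wy":0,"wz":0},
    {"dx":0,"dy":0,"dz":0,"wx":0,"wy":0,"wz":0}
  ]
}}

```text
t: 8.08
tcp_pos: [0.6247, -0.0335, 0.0673]
tool_rot: [-0.0, -0.707, 0.0, 0.707]
force: [0.8, -7.2, -5.2]
opening: 0.486
```

Call:
{"name": "drive_tool", "arguments": {
  "rows": [
    {"dx":0.1,"dy":0.0,"dz":0,"wx":0,"wy":0,"wz":0},
    {"dx":0.1,"dy":0,"dz":0,"wx":0,"wy":0,"wz":0},
    {"dx":0,"dy":0,"dz":0,"wx":0,"wy":0,"wz":0},
    {"dx":0,"dy":0,"dz":0,"wx":0,"wy":0,"wz":0},
    {"dx":0,"dy":0,"dz":0,"wx":0,"wy":0,"wz":0}
  ]
}}

```text
t: 8.5
tcp_pos: [0.6248, -0.0335, 0.0628]
tool_rot: [0.0, 0.707, -0.0, -0.707]
force: [2.7, -6.1, -5.6]
opening: 0.484
```

Call:
{"name": "drive_tool", "arguments": {
  "rows": [
    {"dx":0,"dy":0.0,"dz":0,"wx":0,"wy":0,"wz":0},
    {"dx":0,"dy":0,"dz":0,"wx":0,"wy":0,"wz":0},
    {"dx":0,"dy":0,"dz":0,"wx":0,"wy":0,"wz":0},
    {"dx":0,"dy":0,"dz":0,"wx":0,"wy":0,"wz":0},
    {"dx":0,"dy":0,"dz":0,"wx":0,"wy":0,"wz":0}
  ],
  "fingers": 75
}}

```text
t: 8.92
tcp_pos: [0.6249, -0.0327, 0.0633]
tool_rot: [-0.0, 0.707, 0.0, -0.707]
force: [-0.4, 0.1, -0.1]
opening: 0.748
```

Call:
{"name": "drive_tool", "arguments": {
  "rows": [
    {"dx":-0.5,"dy":0.0,"dz":0,"wx":0,"wy":0,"wz":0},
    {"dx":-1,"dy":0,"dz":0,"wx":0,"wy":0,"wz":0},
    {"dx":-1,"dy":0,"dz":0,"wx":0,"wy":0,"wz":0},
    {"dx":-1,"dy":0,"dz":0,"wx":0,"wy":0,"wz":0},
    {"dx":-1,"dy":0,"dz":0,"wx":0,"wy":0,"wz":0}
  ]
}}

```text
t: 9.33
tcp_pos: [0.6247, -0.0329, 0.1781]
tool_rot: [-0.0, 0.707, 0.0, -0.707]
force: [-0.2, 1.0, -0.2]
opening: 0.753
```

Run:
```python
from h import *
st()
f=grab_frame("scene");g=grab_frame("side")
a=cv2.resize(f["img"][190:310,220:360],None,fx=2.8,fy=2.8); b=cv2.resize(g["img"][160:280,180:320],None,fx=2.8,fy=2.8)
cv2.imwrite("pics/g2.png",np.hstack([a,b]))
plan(.43,-.244,.2)
```

```text
t 9.33 tcp [ 0.6247 -0.0329  0.1781] yaw(jaw y-axis) -90.00 tilt 0.04 open 0.753 F [-0.2     0.9698 -0.2263] J [-0.0667  0.874   0.1508  1.3757 -0.1475  0.9022 -1.4485]
t 9.43 tcp [ 0.6262 -0.033   0.1805] yaw(jaw y-axis) -90.00 tilt 0.35 open 0.749 F [-0.3049 -0.5944 -0.402 ] J [-0.0667  0.871   0.1512  1.3735 -0.1475  0.902  -1.4485]
shift units [-0.83  8.44  7.84]
```

View pics/g2.png

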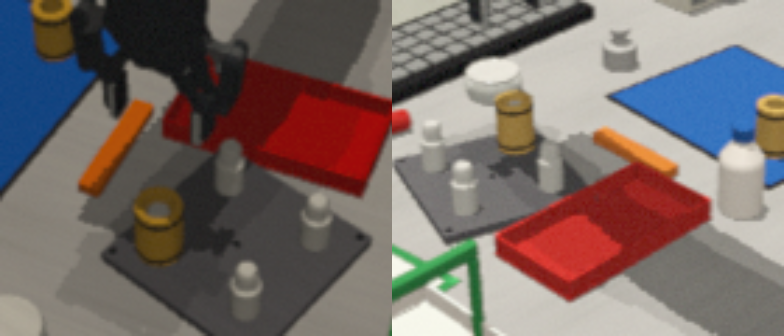

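The first sleeve stands on the plate on the near-mat pin (left crop (158,235), right crop (515,123)). Next is s2.

Call:
{"name": "drive_tool", "arguments": {
  "rows": [
    {"dx":-0.6,"dy":0.8,"dz":0.8,"wx":0,"wy":0,"wz":0},
    {"dx":-0.5,"dy":1,"dz":0.9,"wx":0,"wy":0,"wz":0},
    {"dx":0,"dy":1,"dz":0.9,"wx":0,"wy":0,"wz":0},
    {"dx":0,"dy":1,"dz":0.9,"wx":0,"wy":0,"wz":0},
    {"dx":0,"dy":1,"dz":0.9,"wx":0,"wy":0,"wz":0}
  ],
  "fingers": 100
}}

```text
t: 9.85
tcp_pos: [0.5135, -0.1537, 0.2038]
tool_rot: [0.0, 0.707, 0.0, -0.707]
force: [0.1, -0.0, 0.1]
opening: 1.0
```

Call:
{"name": "drive_tool", "arguments": {
  "rows": [
    {"dx":0,"dy":1,"dz":0.9,"wx":0,"wy":0,"wz":0},
    {"dx":0,"dy":1,"dz":0.9,"wx":0,"wy":0,"wz":0},
    {"dx":0,"dy":1,"dz":0.9,"wx":0,"wy":0,"wz":0},
    {"dx":0,"dy":0.6,"dz":0.7,"wx":0,"wy":0,"wz":0},
    {"dx":0,"dy":0,"dz":0,"wx":0,"wy":0,"wz":0}
  ]
}}

```text
t: 10.27
tcp_pos: [0.4263, -0.2463, 0.2038]
tool_rot: [0.001, -0.707, 0.002, 0.708]
force: [-1.1, -0.2, -0.1]
opening: 0.995
```

Call:
{"name": "drive_tool", "arguments": {
  "rows": [
    {"dx":0,"dy":0,"dz":0,"wx":0,"wy":0,"wz":0},
    {"dx":0,"dy":0,"dz":0,"wx":0,"wy":0,"wz":0},
    {"dx":0,"dy":0,"dz":0,"wx":0,"wy":0,"wz":0},
    {"dx":0,"dy":0,"dz":0,"wx":0,"wy":0,"wz":0},
    {"dx":0,"dy":0,"dz":0,"wx":0,"wy":0,"wz":0}
  ]
}}

```text
t: 10.68
tcp_pos: [0.4302, -0.2424, 0.2032]
tool_rot: [-0.0, -0.707, -0.0, 0.707]
force: [-0.5, 0.7, 0.1]
opening: 0.996
```

Run:
```python
from h import *
p,M,s=st(); f=grab_frame("wrist"); cv2.imwrite("pics/w7.png",f["img"]); st()
for r in rims(f,(p,s["tool_rot"]),.063,lo=(12,110,60)): print(r)
plan(.43,-.2445,.047,-90)
```

```text
t 10.68 tcp [ 0.4302 -0.2424  0.2032] yaw(jaw y-axis) -89.93 tilt 0.01 open 0.996 F [-0.5317  0.6815  0.1378] J [ 0.3992  0.658   0.0869  1.8381 -0.0882  0.6493 -1.0313]
t 10.73 tcp [ 0.4301 -0.2425  0.2033] yaw(jaw y-axis) -89.95 tilt 0.01 open 1.005 F [ 0.1518 -0.0141 -0.3429] J [ 0.3994  0.6579  0.087   1.8382 -0.0882  0.6493 -1.0313]
(392.41705322265625, 199.63534545898438, (47.52261734008789, 47.82976150512695), array([ 0.4275, -0.3423,  0.063 ]), np.float64(0.01091447351992691))
(282.5446472167969, 187.57591247558594, (10.672199249267578, 19.59872055053711), array([ 0.4378, -0.2444,  0.063 ]), np.float64(0.01226981819092638))
t 10.73 tcp [ 0.4301 -0.2425  0.2033] yaw(jaw y-axis) -89.95 tilt 0.01 open 1.005 F [ 0.1518 -0.0141 -0.3429] J [ 0.3994  0.6579  0.087   1.8382 -0.0882  0.6493 -1.0313]
shift units [6.25 0.08 0.  ]
turn units (wx,wy,wz) [0.01 0.   0.  ]
if turn first: shift [6.25 0.08 0.01]
```

View pics/w7.png

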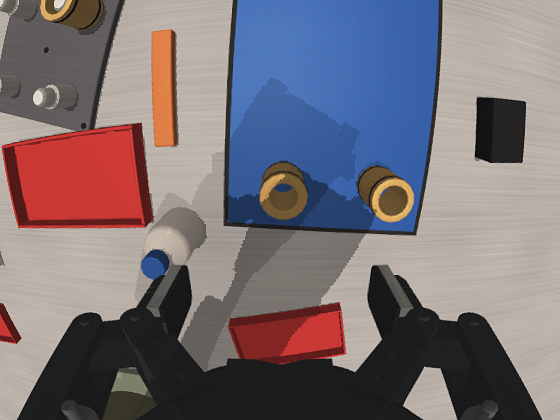

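s2 is in its place, rim at (284,196). Going down.

Call:
{"name": "drive_tool", "arguments": {
  "rows": [
    {"dx":1,"dy":0.08,"dz":0,"wx":0,"wy":0,"wz":0},
    {"dx":1,"dy":0,"dz":0,"wx":0,"wy":0,"wz":0},
    {"dx":1,"dy":0,"dz":0,"wx":0,"wy":0,"wz":0},
    {"dx":0.8,"dy":0,"dz":0,"wx":0,"wy":0,"wz":0},
    {"dx":0.8,"dy":0,"dz":0,"wx":0,"wy":0,"wz":0}
  ]
}}

```text
t: 11.15
tcp_pos: [0.4299, -0.2446, 0.0871]
tool_rot: [-0.0, -0.707, -0.0, 0.707]
force: [0.8, -0.6, 0.1]
opening: 0.999
```

Call:
{"name": "drive_tool", "arguments": {
  "rows": [
    {"dx":0.6,"dy":0,"dz":0,"wx":0,"wy":0,"wz":0},
    {"dx":0.6,"dy":0,"dz":0,"wx":0,"wy":0,"wz":0},
    {"dx":0.4,"dy":0,"dz":0,"wx":0,"wy":0,"wz":0},
    {"dx":0,"dy":0,"dz":0,"wx":0,"wy":0,"wz":0},
    {"dx":0,"dy":0,"dz":0,"wx":0,"wy":0,"wz":0}
  ]
}}

```text
t: 11.57
tcp_pos: [0.4298, -0.2448, 0.0484]
tool_rot: [0.0, -0.707, -0.0, 0.707]
force: [-0.2, -0.9, 0.4]
opening: 1.003
```

Call:
{"name": "drive_tool", "arguments": {
  "rows": [
    {"dx":0,"dy":0,"dz":0,"wx":0,"wy":0,"wz":0},
    {"dx":0,"dy":0,"dz":0,"wx":0,"wy":0,"wz":0},
    {"dx":0,"dy":0,"dz":0,"wx":0,"wy":0,"wz":0},
    {"dx":0,"dy":0,"dz":0,"wx":0,"wy":0,"wz":0},
    {"dx":0,"dy":0,"dz":0,"wx":0,"wy":0,"wz":0}
  ],
  "fingers": 0
}}

```text
t: 11.98
tcp_pos: [0.4301, -0.245, 0.049]
tool_rot: [0.0, 0.707, -0.0, -0.707]
force: [-1.0, 1.0, 10.5]
opening: 0.48
```

Call:
{"name": "drive_tool", "arguments": {
  "rows": [
    {"dx":0,"dy":0,"dz":0,"wx":0,"wy":0,"wz":0},
    {"dx":0,"dy":0,"dz":0,"wx":0,"wy":0,"wz":0},
    {"dx":0,"dy":0,"dz":0,"wx":0,"wy":0,"wz":0},
    {"dx":0,"dy":0,"dz":0,"wx":0,"wy":0,"wz":0},
    {"dx":0,"dy":0,"dz":0,"wx":0,"wy":0,"wz":0}
  ]
}}

```text
t: 12.4
tcp_pos: [0.4301, -0.2449, 0.049]
tool_rot: [0.0, 0.707, -0.0, -0.707]
force: [-0.5, 0.3, 11.8]
opening: 0.485
```

Run:
```python
from h import *
p,M,s=st(); f=grab_frame("wrist"); cv2.imwrite("pics/w8.png",f["img"]); st()
plan(.5332,-.0073,.22)
```

```text
t 12.40 tcp [ 0.4301 -0.2449  0.049 ] yaw(jaw y-axis) -90.00 tilt 0.05 open 0.485 F [-0.5056  0.3411 11.7973] J [ 0.4344  0.9384  0.0344  1.9475 -0.1103  0.2566 -1.0094]
t 12.45 tcp [ 0.4301 -0.245   0.049 ] yaw(jaw y-axis) -90.00 tilt 0.05 open 0.485 F [ 0.4103  0.251  11.4775] J [ 0.4344  0.9384  0.0345  1.9474 -0.1102  0.2566 -1.0094]
t 12.45 tcp [ 0.4301 -0.245   0.049 ] yaw(jaw y-axis) -90.00 tilt 0.05 open 0.485 F [ 0.4103  0.251  11.4775] J [ 0.4344  0.9384  0.0345  1.9474 -0.1102  0.2566 -1.0094]
shift units [-6.84 -9.51 -4.13]
```

View pics/w8.png

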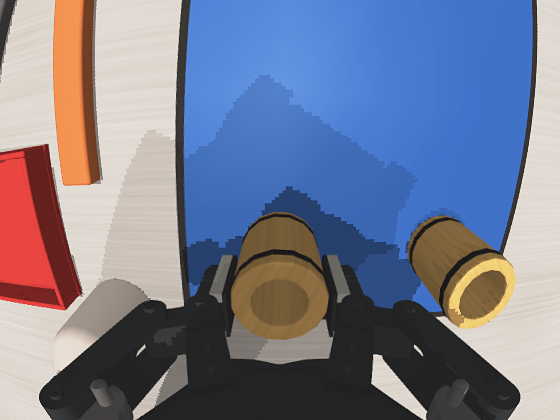

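Held upright. Lifting, then going over to pin B at (0.533,-0.007).

Call:
{"name": "drive_tool", "arguments": {
  "rows": [
    {"dx":-0.6,"dy":0,"dz":0,"wx":0,"wy":0,"wz":0},
    {"dx":-1,"dy":0,"dz":0,"wx":0,"wy":0,"wz":0},
    {"dx":-1,"dy":0,"dz":0,"wx":0,"wy":0,"wz":0},
    {"dx":-1,"dy":0,"dz":0,"wx":0,"wy":0,"wz":0},
    {"dx":-1,"dy":0,"dz":0,"wx":0,"wy":0,"wz":0}
  ]
}}

```text
t: 12.87
tcp_pos: [0.4296, -0.2448, 0.1648]
tool_rot: [-0.0, 0.707, 0.0, -0.707]
force: [-1.0, -1.1, -1.1]
opening: 0.481
```

Call:
{"name": "drive_tool", "arguments": {
  "rows": [
    {"dx":-1,"dy":0,"dz":-0.8,"wx":0,"wy":0,"wz":0},
    {"dx":-1,"dy":-0.5,"dz":-1,"wx":0,"wy":0,"wz":0},
    {"dx":-0.24,"dy":-1,"dz":-1,"wx":0,"wy":0,"wz":0},
    {"dx":0,"dy":-1,"dz":-0.8,"wx":0,"wy":0,"wz":0},
    {"dx":0,"dy":-1,"dz":-0.5,"wx":0,"wy":0,"wz":0}
  ]
}}

```text
t: 13.28
tcp_pos: [0.534, -0.1558, 0.2199]
tool_rot: [0.0, 0.708, 0.0, -0.707]
force: [-0.2, -0.2, -1.8]
opening: 0.48
```

Call:
{"name": "drive_tool", "arguments": {
  "rows": [
    {"dx":0,"dy":-1,"dz":0,"wx":0,"wy":0,"wz":0},
    {"dx":0,"dy":-1,"dz":0,"wx":0,"wy":0,"wz":0},
    {"dx":0,"dy":-1,"dz":0,"wx":0,"wy":0,"wz":0},
    {"dx":0,"dy":-1,"dz":0,"wx":0,"wy":0,"wz":0},
    {"dx":0,"dy":-1,"dz":0,"wx":0,"wy":0,"wz":0}
  ]
}}

```text
t: 13.7
tcp_pos: [0.5321, -0.0311, 0.2196]
tool_rot: [-0.0, 0.707, 0.0, -0.707]
force: [0.6, -0.5, -0.9]
opening: 0.481
```

Call:
{"name": "drive_tool", "arguments": {
  "rows": [
    {"dx":0.5,"dy":-0.5,"dz":0,"wx":0,"wy":0,"wz":0},
    {"dx":0.8,"dy":0,"dz":0,"wx":0,"wy":0,"wz":0},
    {"dx":0.8,"dy":0,"dz":0,"wx":0,"wy":0,"wz":0},
    {"dx":0.6,"dy":0,"dz":0,"wx":0,"wy":0,"wz":0},
    {"dx":0.5,"dy":0,"dz":0,"wx":0,"wy":0,"wz":0}
  ]
}}

```text
t: 14.12
tcp_pos: [0.532, -0.0197, 0.1384]
tool_rot: [-0.0, -0.707, -0.0, 0.707]
force: [0.1, -0.5, -0.4]
opening: 0.482
```

Run:
```python
from h import *
plan(.5332,-.0073,.125,-90)
```

```text
t 14.12 tcp [ 0.532  -0.0197  0.1384] yaw(jaw y-axis) -89.98 tilt 0.04 open 0.482 F [ 0.1265 -0.4899 -0.3939] J [-0.0882  0.8096  0.1228  1.7697 -0.1645  0.573  -1.4352]
shift units [ 0.54 -0.5  -0.05]
turn units (wx,wy,wz) [0.   0.01 0.  ]
if turn first: shift [ 0.54 -0.5  -0.05]
```

Call:
{"name": "drive_tool", "arguments": {
  "rows": [
    {"dx":0,"dy":-0.5,"dz":-0.05,"wx":0,"wy":0,"wz":0},
    {"dx":0.2,"dy":0,"dz":0,"wx":0,"wy":0,"wz":0},
    {"dx":0.2,"dy":0,"dz":0,"wx":0,"wy":0,"wz":0},
    {"dx":0,"dy":0,"dz":0,"wx":0,"wy":0,"wz":0},
    {"dx":0,"dy":0,"dz":0,"wx":0,"wy":0,"wz":0}
  ]
}}

```text
t: 14.53
tcp_pos: [0.5335, -0.0079, 0.1293]
tool_rot: [0.0, -0.707, 0.0, 0.707]
force: [-0.2, -0.6, -0.4]
opening: 0.486
```

Run:
```python
from h import *
plan(.5332,-.0073,.096,-90)
for f in(grab_frame("scene"),grab_frame("side")):
    m=mask_hsv(f["img"],(12,110,40),(28,255,255))
    for s,c,b in blobs(m,60): print(s,c)
    print([(np.array(proj(f,(.5332,-.0073,z)))).round(2) for z in (.10,.11)])
    cv2.imwrite("pics/g3_%d.png"%(f["img"][0,0,0]),f["img"])
```

```text
t 14.53 tcp [ 0.5335 -0.0079  0.1293] yaw(jaw y-axis) -90.02 tilt 0.01 open 0.486 F [-0.1644 -0.6153 -0.3797] J [-0.1103  0.8258  0.1227  1.7729 -0.1717  0.5534 -1.4515]
shift units [ 1.33 -0.03  0.01]
turn units (wx,wy,wz) [-0.  0. -0.]
if turn first: shift [ 1.33 -0.03  0.01]
[ 114    3   59   56 1624] [150.532   33.6626]
[ 172    5   44   57 1289] [189.4639  32.2909]
[ 29  24  80  25 595] [70.6689 37.1513]
[219  25  13  12 102] [224.3627  30.902 ]
[202 178  15  23 287] [209.2265 188.561 ]
[294 214  17  29 416] [301.625  227.6755]
[249 225  25  35 286] [260.7483 242.1888]
[268 256  18  29 396] [276.2525 270.7626]
[355 343  39  40 816] [373.9841 362.5907]
[array([302.37, 231.54]), array([302.47, 228.66])]
[217 184  26  31 470] [230.083  200.0936]
[331 184  13  22 224] [337.1518 194.4777]
[252 205  30  18 175] [266.0971 213.4171]
[111 222  28  20 382] [124.6806 231.5628]
[array([236.  , 200.22]), array([235.87, 197.16])]
```

Aligned. Lowering slowly to the shoulder.

Call:
{"name": "drive_tool", "arguments": {
  "rows": [
    {"dx":0.3,"dy":0,"dz":0,"wx":0,"wy":0,"wz":0},
    {"dx":0.3,"dy":0,"dz":0,"wx":0,"wy":0,"wz":0},
    {"dx":0.3,"dy":0,"dz":0,"wx":0,"wy":0,"wz":0},
    {"dx":0.2,"dy":0,"dz":0,"wx":0,"wy":0,"wz":0},
    {"dx":0.1,"dy":0,"dz":0,"wx":0,"wy":0,"wz":0}
  ]
}}

```text
t: 15.05
tcp_pos: [0.5332, -0.0074, 0.0982]
tool_rot: [0.0, -0.707, -0.0, 0.708]
force: [0.2, 0.0, -0.6]
opening: 0.483
```

Call:
{"name": "drive_tool", "arguments": {
  "rows": [
    {"dx":0.05,"dy":0,"dz":0,"wx":0,"wy":0,"wz":0},
    {"dx":0.05,"dy":0,"dz":0,"wx":0,"wy":0,"wz":0},
    {"dx":0,"dy":0,"dz":0,"wx":0,"wy":0,"wz":0},
    {"dx":0,"dy":0,"dz":0,"wx":0,"wy":0,"wz":0},
    {"dx":0,"dy":0,"dz":0,"wx":0,"wy":0,"wz":0}
  ]
}}

```text
t: 15.47
tcp_pos: [0.5337, -0.0073, 0.097]
tool_rot: [-0.0, 0.707, 0.0, -0.707]
force: [-0.3, 0.4, -1.6]
opening: 0.485
```

Call:
{"name": "drive_tool", "arguments": {
  "rows": [
    {"dx":0.1,"dy":0,"dz":0,"wx":0,"wy":0,"wz":0},
    {"dx":0.1,"dy":0,"dz":0,"wx":0,"wy":0,"wz":0},
    {"dx":0,"dy":0,"dz":0,"wx":0,"wy":0,"wz":0},
    {"dx":0,"dy":0,"dz":0,"wx":0,"wy":0,"wz":0},
    {"dx":0,"dy":0,"dz":0,"wx":0,"wy":0,"wz":0}
  ]
}}

```text
t: 15.88
tcp_pos: [0.5337, -0.0074, 0.0918]
tool_rot: [-0.0, 0.707, 0.0, -0.707]
force: [0.7, -0.5, -0.6]
opening: 0.481
```

Call:
{"name": "drive_tool", "arguments": {
  "rows": [
    {"dx":0.05,"dy":0,"dz":0,"wx":0,"wy":0,"wz":0},
    {"dx":0.05,"dy":0,"dz":0,"wx":0,"wy":0,"wz":0},
    {"dx":0,"dy":0,"dz":0,"wx":0,"wy":0,"wz":0},
    {"dx":0,"dy":0,"dz":0,"wx":0,"wy":0,"wz":0},
    {"dx":0,"dy":0,"dz":0,"wx":0,"wy":0,"wz":0}
  ]
}}

```text
t: 16.3
tcp_pos: [0.5343, -0.0074, 0.0909]
tool_rot: [-0.0, 0.708, 0.0, -0.706]
force: [-3.8, -0.1, 34.6]
opening: 0.484
```

There is firm contact right at shoulder height. Backing off 1.5 mm and releasing.

Call:
{"name": "drive_tool", "arguments": {
  "rows": [
    {"dx":-0.06,"dy":0,"dz":0,"wx":0,"wy":0,"wz":0},
    {"dx":0,"dy":0,"dz":0,"wx":0,"wy":0,"wz":0},
    {"dx":0,"dy":0,"dz":0,"wx":0,"wy":0,"wz":0},
    {"dx":0,"dy":0,"dz":0,"wx":0,"wy":0,"wz":0},
    {"dx":0,"dy":0,"dz":0,"wx":0,"wy":0,"wz":0}
  ]
}}

```text
t: 16.72
tcp_pos: [0.5339, -0.0074, 0.0913]
tool_rot: [-0.0, 0.708, 0.0, -0.707]
force: [-1.7, -0.6, 13.1]
opening: 0.479
```

Call:
{"name": "drive_tool", "arguments": {
  "rows": [
    {"dx":0,"dy":0,"dz":0,"wx":0,"wy":0,"wz":0},
    {"dx":0,"dy":0,"dz":0,"wx":0,"wy":0,"wz":0},
    {"dx":0,"dy":0,"dz":0,"wx":0,"wy":0,"wz":0},
    {"dx":0,"dy":0,"dz":0,"wx":0,"wy":0,"wz":0},
    {"dx":0,"dy":0,"dz":0,"wx":0,"wy":0,"wz":0}
  ],
  "fingers": 75
}}

```text
t: 17.13
tcp_pos: [0.5335, -0.0073, 0.0907]
tool_rot: [0.0, -0.707, -0.0, 0.707]
force: [-0.6, 0.1, -0.1]
opening: 0.749
```

Call:
{"name": "drive_tool", "arguments": {
  "rows": [
    {"dx":-0.5,"dy":0.0,"dz":0,"wx":0,"wy":0,"wz":0},
    {"dx":-1,"dy":0,"dz":0,"wx":0,"wy":0,"wz":0},
    {"dx":-1,"dy":0,"dz":0,"wx":0,"wy":0,"wz":0},
    {"dx":-1,"dy":0,"dz":0,"wx":0,"wy":0,"wz":0},
    {"dx":-1,"dy":0,"dz":0,"wx":0,"wy":0,"wz":0}
  ]
}}

```text
t: 17.55
tcp_pos: [0.5334, -0.0074, 0.2045]
tool_rot: [-0.0, -0.707, -0.0, 0.707]
force: [-0.1, 0.9, -0.9]
opening: 0.75
```

Run:
```python
from h import *
st()
f=grab_frame("scene");g=grab_frame("side")
a=cv2.resize(f["img"][190:310,220:360],None,fx=2.8,fy=2.8); b=cv2.resize(g["img"][160:280,180:320],None,fx=2.8,fy=2.8)
cv2.imwrite("pics/g4.png",np.hstack([a,b]))
plan(.428,-.3425,.22)
```

```text
t 17.55 tcp [ 0.5334 -0.0074  0.2045] yaw(jaw y-axis) -90.00 tilt 0.01 open 0.750 F [-0.0677  0.9101 -0.9186] J [-0.1302  0.7102  0.1568  1.7003 -0.1511  0.7432 -1.4699]
t 17.65 tcp [ 0.5347 -0.0074  0.2064] yaw(jaw y-axis) -90.00 tilt 0.28 open 0.746 F [-0.3393 -0.0559 -0.3557] J [-0.1303  0.7073  0.1572  1.6985 -0.1512  0.7428 -1.4699]
shift units [-0.57 13.4   4.26]
```

View pics/g4.png

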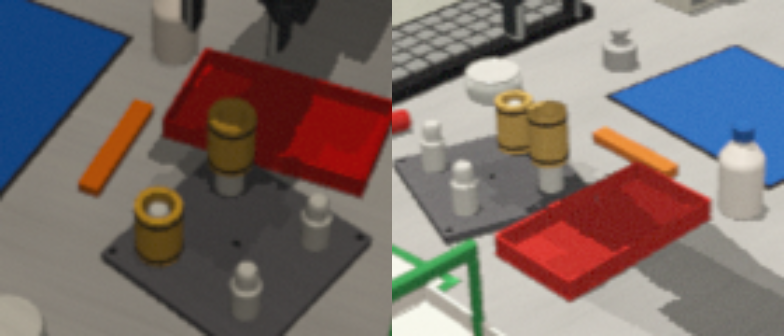

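s2 stays up on the shoulder of pin B (left crop (231,135)). Now s1.

Call:
{"name": "drive_tool", "arguments": {
  "rows": [
    {"dx":-0.3,"dy":1,"dz":0.3,"wx":0,"wy":0,"wz":0},
    {"dx":-0.27,"dy":1,"dz":0.3,"wx":0,"wy":0,"wz":0},
    {"dx":0,"dy":1,"dz":0.3,"wx":0,"wy":0,"wz":0},
    {"dx":0,"dy":1,"dz":0.3,"wx":0,"wy":0,"wz":0},
    {"dx":0,"dy":1,"dz":0.3,"wx":0,"wy":0,"wz":0}
  ],
  "fingers": 100
}}

```text
t: 18.07
tcp_pos: [0.4954, -0.1334, 0.2171]
tool_rot: [-0.0, -0.707, -0.0, 0.707]
force: [0.6, -0.7, -0.2]
opening: 1.001
```

Call:
{"name": "drive_tool", "arguments": {
  "rows": [
    {"dx":0,"dy":1,"dz":0.3,"wx":0,"wy":0,"wz":0},
    {"dx":0,"dy":1,"dz":0.3,"wx":0,"wy":0,"wz":0},
    {"dx":0,"dy":1,"dz":0.3,"wx":0,"wy":0,"wz":0},
    {"dx":0,"dy":1,"dz":0.3,"wx":0,"wy":0,"wz":0},
    {"dx":0,"dy":1,"dz":0.3,"wx":0,"wy":0,"wz":0}
  ]
}}

```text
t: 18.48
tcp_pos: [0.4579, -0.2585, 0.217]
tool_rot: [0.0, -0.707, -0.0, 0.707]
force: [0.9, -0.7, 0.1]
opening: 0.997
```

Call:
{"name": "drive_tool", "arguments": {
  "rows": [
    {"dx":0,"dy":1,"dz":0.4,"wx":0,"wy":0,"wz":0},
    {"dx":0,"dy":1,"dz":0.4,"wx":0,"wy":0,"wz":0},
    {"dx":0,"dy":1,"dz":0.4,"wx":0,"wy":0,"wz":0},
    {"dx":0,"dy":0.4,"dz":0.06,"wx":0,"wy":0,"wz":0},
    {"dx":0,"dy":0,"dz":0,"wx":0,"wy":0,"wz":0}
  ]
}}

```text
t: 18.9
tcp_pos: [0.4259, -0.3446, 0.2169]
tool_rot: [0.001, -0.707, 0.001, 0.707]
force: [-1.0, -0.2, -0.1]
opening: 0.998
```

Call:
{"name": "drive_tool", "arguments": {
  "rows": [
    {"dx":0,"dy":0,"dz":0,"wx":0,"wy":0,"wz":0},
    {"dx":0,"dy":0,"dz":0,"wx":0,"wy":0,"wz":0},
    {"dx":0,"dy":0,"dz":0,"wx":0,"wy":0,"wz":0},
    {"dx":0,"dy":0,"dz":0,"wx":0,"wy":0,"wz":0},
    {"dx":0,"dy":0,"dz":0,"wx":0,"wy":0,"wz":0}
  ]
}}

```text
t: 19.32
tcp_pos: [0.4274, -0.3418, 0.2176]
tool_rot: [0.0, 0.707, 0.0, -0.707]
force: [0.1, -0.2, -0.8]
opening: 0.996
```

Run:
```python
from h import *
p,M,s=st(); f=grab_frame("wrist"); cv2.imwrite("pics/w9.png",f["img"]); st()
for r in rims(f,(p,s["tool_rot"]),.063,lo=(12,110,60)): print(r)
plan(.428,-.3428,.047,-90)
```

```text
t 19.32 tcp [ 0.4274 -0.3418  0.2176] yaw(jaw y-axis) -89.94 tilt 0.01 open 0.996 F [ 0.0843 -0.1643 -0.8195] J [ 0.5742  0.7061  0.0796  1.6327 -0.0719  0.8058 -0.8852]
t 19.37 tcp [ 0.4273 -0.342   0.2175] yaw(jaw y-axis) -89.96 tilt 0.01 open 1.000 F [-0.5238 -0.7711 -1.0959] J [ 0.5744  0.7061  0.0797  1.6326 -0.0719  0.8058 -0.8851]
(281.69927978515625, 183.5522918701172, (14.677927017211914, 23.913022994995117), array([ 0.4348, -0.3433,  0.063 ]), np.float64(0.01676341144705329))
t 19.37 tcp [ 0.4273 -0.342   0.2175] yaw(jaw y-axis) -89.96 tilt 0.01 open 1.000 F [-0.5238 -0.7711 -1.0959] J [ 0.5744  0.7061  0.0797  1.6326 -0.0719  0.8058 -0.8851]
shift units [ 6.82  0.04 -0.03]
turn units (wx,wy,wz) [ 0.01 -0.    0.  ]
if turn first: shift [ 6.82  0.03 -0.03]
```

View pics/w9.png

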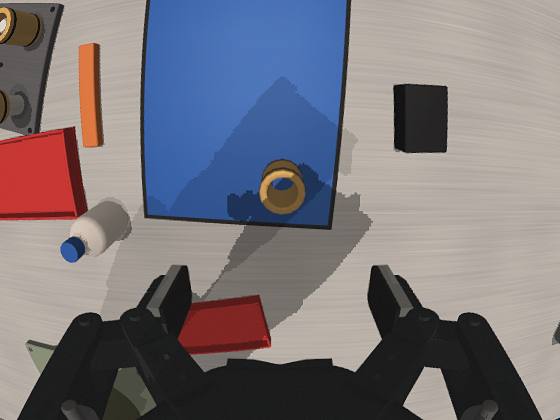

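s1 is in place, rim at (282,192).

Call:
{"name": "drive_tool", "arguments": {
  "rows": [
    {"dx":1,"dy":0.03,"dz":0,"wx":0,"wy":0,"wz":0},
    {"dx":1,"dy":0,"dz":0,"wx":0,"wy":0,"wz":0},
    {"dx":1,"dy":0,"dz":0,"wx":0,"wy":0,"wz":0},
    {"dx":1,"dy":0,"dz":0,"wx":0,"wy":0,"wz":0},
    {"dx":0.9,"dy":0,"dz":0,"wx":0,"wy":0,"wz":0}
  ]
}}

```text
t: 19.78
tcp_pos: [0.427, -0.3428, 0.0937]
tool_rot: [-0.0, -0.707, -0.0, 0.707]
force: [0.3, 0.4, 0.7]
opening: 1.0
```

Call:
{"name": "drive_tool", "arguments": {
  "rows": [
    {"dx":0.8,"dy":0,"dz":0,"wx":0,"wy":0,"wz":0},
    {"dx":0.6,"dy":0,"dz":0,"wx":0,"wy":0,"wz":0},
    {"dx":0.5,"dy":0,"dz":0,"wx":0,"wy":0,"wz":0},
    {"dx":0,"dy":0,"dz":0,"wx":0,"wy":0,"wz":0},
    {"dx":0,"dy":0,"dz":0,"wx":0,"wy":0,"wz":0}
  ]
}}

```text
t: 20.2
tcp_pos: [0.4271, -0.343, 0.0476]
tool_rot: [0.0, -0.707, -0.0, 0.707]
force: [0.8, -0.9, 0.5]
opening: 1.0
```

Call:
{"name": "drive_tool", "arguments": {
  "rows": [
    {"dx":0,"dy":0,"dz":0,"wx":0,"wy":0,"wz":0},
    {"dx":0,"dy":0,"dz":0,"wx":0,"wy":0,"wz":0},
    {"dx":0,"dy":0,"dz":0,"wx":0,"wy":0,"wz":0},
    {"dx":0,"dy":0,"dz":0,"wx":0,"wy":0,"wz":0},
    {"dx":0,"dy":0,"dz":0,"wx":0,"wy":0,"wz":0}
  ],
  "fingers": 0
}}

```text
t: 20.62
tcp_pos: [0.4274, -0.3433, 0.0483]
tool_rot: [0.0, 0.707, -0.0, -0.707]
force: [-1.7, 1.1, 11.4]
opening: 0.486
```

Call:
{"name": "drive_tool", "arguments": {
  "rows": [
    {"dx":0,"dy":0,"dz":0,"wx":0,"wy":0,"wz":0},
    {"dx":0,"dy":0,"dz":0,"wx":0,"wy":0,"wz":0},
    {"dx":0,"dy":0,"dz":0,"wx":0,"wy":0,"wz":0},
    {"dx":0,"dy":0,"dz":0,"wx":0,"wy":0,"wz":0},
    {"dx":0,"dy":0,"dz":0,"wx":0,"wy":0,"wz":0}
  ]
}}

```text
t: 21.03
tcp_pos: [0.4274, -0.3433, 0.0484]
tool_rot: [0.0, 0.707, -0.0, -0.707]
force: [-1.7, 1.0, 10.8]
opening: 0.483
```

Run:
```python
from h import *
plan(.6519,.0577,.245)
```

```text
t 21.03 tcp [ 0.4274 -0.3433  0.0484] yaw(jaw y-axis) -89.99 tilt 0.06 open 0.483 F [-1.7098  1.034  10.7622] J [ 0.5963  0.9748  0.0425  1.7565 -0.0884  0.4112 -0.8694]
shift units [ -7.87 -16.03  -8.99]
```

Call:
{"name": "drive_tool", "arguments": {
  "rows": [
    {"dx":-0.8,"dy":0,"dz":0,"wx":0,"wy":0,"wz":0},
    {"dx":-1,"dy":0,"dz":0,"wx":0,"wy":0,"wz":0},
    {"dx":-1,"dy":0,"dz":0,"wx":0,"wy":0,"wz":0},
    {"dx":-1,"dy":0,"dz":0,"wx":0,"wy":0,"wz":0},
    {"dx":-1,"dy":0,"dz":0,"wx":0,"wy":0,"wz":0}
  ]
}}

```text
t: 21.45
tcp_pos: [0.4269, -0.343, 0.1691]
tool_rot: [0.0, 0.707, 0.0, -0.707]
force: [0.1, -1.2, -1.2]
opening: 0.485
```

Call:
{"name": "drive_tool", "arguments": {
  "rows": [
    {"dx":-1,"dy":-0.5,"dz":-1,"wx":0,"wy":0,"wz":0},
    {"dx":-1,"dy":-1,"dz":-1,"wx":0,"wy":0,"wz":0},
    {"dx":-1,"dy":-1,"dz":-1,"wx":0,"wy":0,"wz":0},
    {"dx":-0.07,"dy":-1,"dz":-1,"wx":0,"wy":0,"wz":0},
    {"dx":0,"dy":-1,"dz":-1,"wx":0,"wy":0,"wz":0}
  ]
}}

```text
t: 21.87
tcp_pos: [0.5516, -0.2313, 0.2444]
tool_rot: [0.0, 0.708, -0.0, -0.706]
force: [-0.1, -1.0, -2.3]
opening: 0.482
```

Call:
{"name": "drive_tool", "arguments": {
  "rows": [
    {"dx":0,"dy":-1,"dz":-1,"wx":0,"wy":0,"wz":0},
    {"dx":0,"dy":-1,"dz":-0.8,"wx":0,"wy":0,"wz":0},
    {"dx":0,"dy":-1,"dz":-0.8,"wx":0,"wy":0,"wz":0},
    {"dx":0,"dy":-1,"dz":-0.7,"wx":0,"wy":0,"wz":0},
    {"dx":0,"dy":-1,"dz":-0.69,"wx":0,"wy":0,"wz":0}
  ]
}}

```text
t: 22.28
tcp_pos: [0.6506, -0.106, 0.2426]
tool_rot: [-0.0, -0.707, -0.0, 0.707]
force: [0.6, -0.2, -1.4]
opening: 0.484
```

Call:
{"name": "drive_tool", "arguments": {
  "rows": [
    {"dx":0,"dy":-1,"dz":0,"wx":0,"wy":0,"wz":0},
    {"dx":0,"dy":-1,"dz":0,"wx":0,"wy":0,"wz":0},
    {"dx":0,"dy":-1,"dz":0,"wx":0,"wy":0,"wz":0},
    {"dx":0,"dy":-1,"dz":0,"wx":0,"wy":0,"wz":0},
    {"dx":0,"dy":-1,"dz":0,"wx":0,"wy":0,"wz":0}
  ]
}}

```text
t: 22.7
tcp_pos: [0.6497, 0.0187, 0.2427]
tool_rot: [0.0, -0.707, -0.0, 0.707]
force: [1.7, 0.4, -1.4]
opening: 0.482
```

Call:
{"name": "drive_tool", "arguments": {
  "rows": [
    {"dx":0,"dy":-1,"dz":0,"wx":0,"wy":0,"wz":0},
    {"dx":0,"dy":-0.5,"dz":0,"wx":0,"wy":0,"wz":0},
    {"dx":0.5,"dy":0,"dz":0,"wx":0,"wy":0,"wz":0},
    {"dx":0.7,"dy":0,"dz":0,"wx":0,"wy":0,"wz":0},
    {"dx":0.7,"dy":0,"dz":0,"wx":0,"wy":0,"wz":0}
  ]
}}

```text
t: 23.12
tcp_pos: [0.65, 0.0547, 0.1947]
tool_rot: [0.0, 0.707, -0.0, -0.707]
force: [0.7, -0.6, -2.1]
opening: 0.482
```

Run:
```python
from h import *
plan(.6519,.0577,.13,-90)
```

```text
t 23.12 tcp [0.65   0.0547 0.1947] yaw(jaw y-axis) -90.00 tilt 0.05 open 0.482 F [ 0.7302 -0.5767 -2.118 ] J [-0.2008  0.8988  0.1621  1.2401 -0.149   1.0134 -1.5909]
shift units [ 2.59 -0.12 -0.07]
turn units (wx,wy,wz) [ 0.   -0.01 -0.  ]
if turn first: shift [ 2.59 -0.12 -0.08]
```

Call:
{"name": "drive_tool", "arguments": {
  "rows": [
    {"dx":0.6,"dy":-0.1,"dz":-0.06,"wx":0,"wy":0,"wz":0},
    {"dx":0.7,"dy":0,"dz":0,"wx":0,"wy":0,"wz":0},
    {"dx":0.6,"dy":0,"dz":0,"wx":0,"wy":0,"wz":0},
    {"dx":0.3,"dy":0,"dz":0,"wx":0,"wy":0,"wz":0},
    {"dx":0,"dy":0,"dz":0,"wx":0,"wy":0,"wz":0}
  ]
}}

```text
t: 23.53
tcp_pos: [0.6508, 0.0571, 0.1386]
tool_rot: [0.0, -0.706, 0.0, 0.708]
force: [-0.7, -0.2, -0.7]
opening: 0.484
```

Run:
```python
from h import *
plan(.6519,.0577,.096,-90)
for f in(grab_frame("scene"),grab_frame("side")):
    m=mask_hsv(f["img"],(12,110,40),(28,255,255))
    for s,c,b in blobs(m,60): 
        if s[3]>20 and s[1]>150: print(s,c)
    print([(np.array(proj(f,(.6519,.0577,z)))).round(2) for z in (.10,.11)])
```

```text
t 23.53 tcp [0.6508 0.0571 0.1386] yaw(jaw y-axis) -90.02 tilt 0.13 open 0.484 F [-0.6976 -0.1913 -0.6602] J [-0.2     0.967   0.1503  1.288  -0.1579  0.9003 -1.5864]
shift units [ 1.71 -0.03 -0.05]
turn units (wx,wy,wz) [-0.    0.02 -0.  ]
if turn first: shift [ 1.71 -0.03 -0.04]
[249 225  25  34 281] [260.8399 242.0463]
[299 248  19  37 534] [307.9139 267.5169]
[268 257  18  28 397] [276.3199 271.0227]
[355 343  39  40 817] [373.9767 362.6291]
[array([308.41, 275.47]), array([308.55, 272.6 ])]
[185 175  15  23 260] [192.8846 186.1115]
[217 192  26  28 524] [229.8302 205.9027]
[array([193.2, 193.6]), array([192.91, 190.6 ])]
```

Aligned. Lowering in steps.

Call:
{"name": "drive_tool", "arguments": {
  "rows": [
    {"dx":0.4,"dy":0,"dz":-0.03,"wx":0,"wy":0,"wz":0},
    {"dx":0.4,"dy":0,"dz":0,"wx":0,"wy":0,"wz":0},
    {"dx":0.4,"dy":0,"dz":0,"wx":0,"wy":0,"wz":0},
    {"dx":0.3,"dy":0,"dz":0,"wx":0,"wy":0,"wz":0},
    {"dx":0.1,"dy":0,"dz":0,"wx":0,"wy":0,"wz":0}
  ]
}}

```text
t: 24.05
tcp_pos: [0.6516, 0.0575, 0.0982]
tool_rot: [-0.0, -0.706, -0.0, 0.708]
force: [0.4, 0.4, -0.3]
opening: 0.483
```

Call:
{"name": "drive_tool", "arguments": {
  "rows": [
    {"dx":0.1,"dy":0,"dz":0,"wx":0,"wy":0,"wz":0},
    {"dx":0.1,"dy":0,"dz":0,"wx":0,"wy":0,"wz":0},
    {"dx":0,"dy":0,"dz":0,"wx":0,"wy":0,"wz":0},
    {"dx":0,"dy":0,"dz":0,"wx":0,"wy":0,"wz":0},
    {"dx":0,"dy":0,"dz":0,"wx":0,"wy":0,"wz":0}
  ]
}}

```text
t: 24.47
tcp_pos: [0.6523, 0.0575, 0.0953]
tool_rot: [-0.0, 0.707, 0.0, -0.707]
force: [-0.3, -1.1, -1.3]
opening: 0.483
```

Call:
{"name": "drive_tool", "arguments": {
  "rows": [
    {"dx":0.05,"dy":0,"dz":0,"wx":0,"wy":0,"wz":0},
    {"dx":0.05,"dy":0,"dz":0,"wx":0,"wy":0,"wz":0},
    {"dx":0,"dy":0,"dz":0,"wx":0,"wy":0,"wz":0},
    {"dx":0,"dy":0,"dz":0,"wx":0,"wy":0,"wz":0},
    {"dx":0,"dy":0,"dz":0,"wx":0,"wy":0,"wz":0}
  ]
}}

```text
t: 24.88
tcp_pos: [0.6522, 0.0575, 0.0925]
tool_rot: [-0.0, 0.707, 0.0, -0.707]
force: [-0.9, -0.5, -1.5]
opening: 0.484
```

Call:
{"name": "drive_tool", "arguments": {
  "rows": [
    {"dx":0.05,"dy":0,"dz":0,"wx":0,"wy":0,"wz":0},
    {"dx":0.05,"dy":0,"dz":0,"wx":0,"wy":0,"wz":0},
    {"dx":0,"dy":0,"dz":0,"wx":0,"wy":0,"wz":0},
    {"dx":0,"dy":0,"dz":0,"wx":0,"wy":0,"wz":0},
    {"dx":0,"dy":0,"dz":0,"wx":0,"wy":0,"wz":0}
  ]
}}

```text
t: 25.3
tcp_pos: [0.6522, 0.0575, 0.0899]
tool_rot: [0.0, -0.707, -0.0, 0.707]
force: [0.0, -0.2, -0.7]
opening: 0.482
```

Call:
{"name": "drive_tool", "arguments": {
  "rows": [
    {"dx":0.05,"dy":0,"dz":0,"wx":0,"wy":0,"wz":0},
    {"dx":0,"dy":0,"dz":0,"wx":0,"wy":0,"wz":0},
    {"dx":0,"dy":0,"dz":0,"wx":0,"wy":0,"wz":0},
    {"dx":0,"dy":0,"dz":0,"wx":0,"wy":0,"wz":0},
    {"dx":0,"dy":0,"dz":0,"wx":0,"wy":0,"wz":0}
  ]
}}

```text
t: 25.72
tcp_pos: [0.6522, 0.0575, 0.0887]
tool_rot: [-0.0, 0.707, 0.0, -0.707]
force: [-0.0, 0.5, -1.7]
opening: 0.485
```

It passed the shoulder freely. Continuing down.

Call:
{"name": "drive_tool", "arguments": {
  "rows": [
    {"dx":0.2,"dy":0.0,"dz":0,"wx":0,"wy":0,"wz":0},
    {"dx":0.2,"dy":0,"dz":0,"wx":0,"wy":0,"wz":0},
    {"dx":0.2,"dy":0,"dz":0,"wx":0,"wy":0,"wz":0},
    {"dx":0.2,"dy":0,"dz":0,"wx":0,"wy":0,"wz":0},
    {"dx":0,"dy":0,"dz":0,"wx":0,"wy":0,"wz":0}
  ]
}}

```text
t: 26.13
tcp_pos: [0.6519, 0.0575, 0.0674]
tool_rot: [-0.0, -0.707, -0.0, 0.707]
force: [1.6, 0.2, -2.6]
opening: 0.483
```

Call:
{"name": "drive_tool", "arguments": {
  "rows": [
    {"dx":0.1,"dy":0.0,"dz":0,"wx":0,"wy":0,"wz":0},
    {"dx":0.1,"dy":0,"dz":0,"wx":0,"wy":0,"wz":0},
    {"dx":0,"dy":0,"dz":0,"wx":0,"wy":0,"wz":0},
    {"dx":0,"dy":0,"dz":0,"wx":0,"wy":0,"wz":0},
    {"dx":0,"dy":0,"dz":0,"wx":0,"wy":0,"wz":0}
  ]
}}

```text
t: 26.55
tcp_pos: [0.6522, 0.0575, 0.0638]
tool_rot: [0.0, -0.707, -0.0, 0.707]
force: [-0.9, 1.0, -0.5]
opening: 0.484
```

Call:
{"name": "drive_tool", "arguments": {
  "rows": [
    {"dx":0,"dy":0.0,"dz":0,"wx":0,"wy":0,"wz":0},
    {"dx":0,"dy":0,"dz":0,"wx":0,"wy":0,"wz":0},
    {"dx":0,"dy":0,"dz":0,"wx":0,"wy":0,"wz":0},
    {"dx":0,"dy":0,"dz":0,"wx":0,"wy":0,"wz":0},
    {"dx":0,"dy":0,"dz":0,"wx":0,"wy":0,"wz":0}
  ],
  "fingers": 75
}}

```text
t: 26.97
tcp_pos: [0.6522, 0.0575, 0.0637]
tool_rot: [-0.0, 0.707, 0.0, -0.707]
force: [-0.5, 0.4, -1.0]
opening: 0.75
```

Call:
{"name": "drive_tool", "arguments": {
  "rows": [
    {"dx":-0.5,"dy":0.0,"dz":0,"wx":0,"wy":0,"wz":0},
    {"dx":-1,"dy":0,"dz":0,"wx":0,"wy":0,"wz":0},
    {"dx":-1,"dy":0,"dz":0,"wx":0,"wy":0,"wz":0},
    {"dx":-1,"dy":0,"dz":0,"wx":0,"wy":0,"wz":0},
    {"dx":-1,"dy":0,"dz":0,"wx":0,"wy":0,"wz":0}
  ]
}}

```text
t: 27.38
tcp_pos: [0.6521, 0.0575, 0.1785]
tool_rot: [-0.0, 0.707, 0.0, -0.707]
force: [0.1, -0.8, 0.7]
opening: 0.747
```

Run:
```python
from h import *
st()
f=grab_frame("scene");g=grab_frame("side")
a=cv2.resize(f["img"][190:310,220:360],None,fx=2.8,fy=2.8); b=cv2.resize(g["img"][160:280,180:320],None,fx=2.8,fy=2.8)
cv2.imwrite("pics/g5.png",np.hstack([a,b])); cv2.imwrite("pics/scene5.png",f["img"])
plan(.60,.12,.30)
```

```text
t 27.38 tcp [0.6521 0.0575 0.1785] yaw(jaw y-axis) -90.00 tilt 0.04 open 0.747 F [ 0.0834 -0.7636  0.6618] J [-0.2032  0.9207  0.1592  1.248  -0.1522  0.9838 -1.5923]
t 27.48 tcp [0.6536 0.0575 0.1811] yaw(jaw y-axis) -90.00 tilt 0.36 open 0.749 F [-0.2381 -1.0358  0.0616] J [-0.2032  0.9176  0.1597  1.2456 -0.1523  0.9836 -1.5923]
shift units [-4.77 -2.5   2.12]
```

View pics/g5.png

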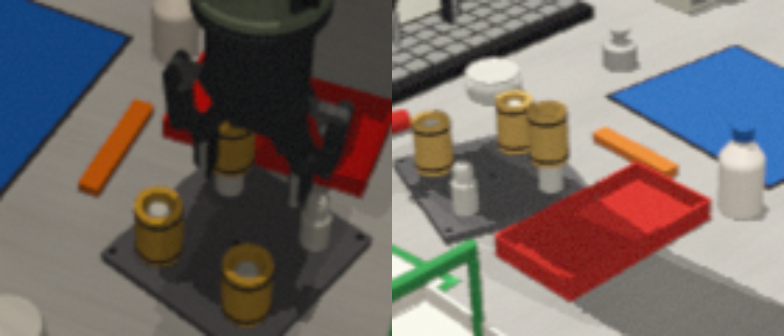

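View pics/scene5.png

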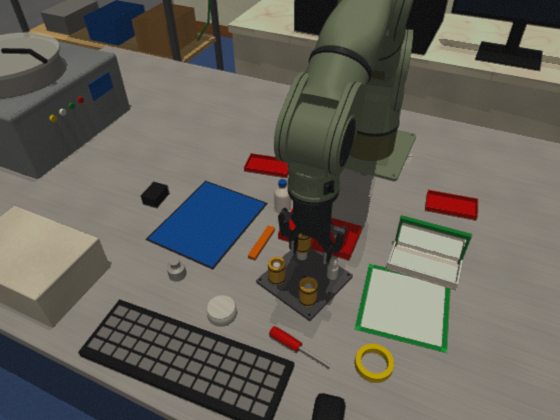

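All three stand on the gauge: pins A and D down to the plate, pin B up on the shoulder. The mat is empty, so no fourth sleeve. Next I'll look at the caddy, pad and tray from above.

Call:
{"name": "drive_tool", "arguments": {
  "rows": [
    {"dx":-1,"dy":-1,"dz":1,"wx":0,"wy":0,"wz":0},
    {"dx":-1,"dy":-1,"dz":1,"wx":0,"wy":0,"wz":0},
    {"dx":-1,"dy":-1,"dz":1,"wx":0,"wy":0,"wz":0},
    {"dx":-1,"dy":-1,"dz":1,"wx":0,"wy":0,"wz":0},
    {"dx":-1,"dy":-1,"dz":1,"wx":0,"wy":0,"wz":0}
  ]
}}

```text
t: 27.9
tcp_pos: [0.5303, 0.1786, 0.298]
tool_rot: [-0.0, 0.707, 0.0, -0.707]
force: [0.5, 1.8, 0.4]
opening: 0.746
```

Call:
{"name": "drive_tool", "arguments": {
  "rows": [
    {"dx":-0.5,"dy":-0.5,"dz":1,"wx":0,"wy":0,"wz":0},
    {"dx":0,"dy":0,"dz":0,"wx":0,"wy":0,"wz":0},
    {"dx":0,"dy":0,"dz":0,"wx":0,"wy":0,"wz":0},
    {"dx":0,"dy":0,"dz":0,"wx":0,"wy":0,"wz":0},
    {"dx":0,"dy":0,"dz":0,"wx":0,"wy":0,"wz":0}
  ]
}}

```text
t: 28.32
tcp_pos: [0.5074, 0.1894, 0.3085]
tool_rot: [0.0, -0.707, 0.001, 0.707]
force: [-0.9, -1.0, 0.5]
opening: 0.751
```

Run:
```python
from h import *
p,M,s=st(); f=grab_frame("wrist"); cv2.imwrite("pics/w10.png",f["img"]); st()
np.save("w10pose.npy",np.r_[p,s["tool_rot"]])
```

```text
t 28.32 tcp [0.5074 0.1894 0.3085] yaw(jaw y-axis) -90.07 tilt 0.04 open 0.751 F [-0.877  -0.9781  0.4501] J [-0.5312  0.6001  0.2165  1.5092 -0.1401  1.0482 -1.8533]
t 28.37 tcp [0.5073 0.1895 0.3084] yaw(jaw y-axis) -90.07 tilt 0.05 open 0.751 F [ 0.0832 -0.135  -0.371 ] J [-0.5312  0.6003  0.2164  1.5093 -0.1401  1.0481 -1.8533]
```

View pics/w10.png

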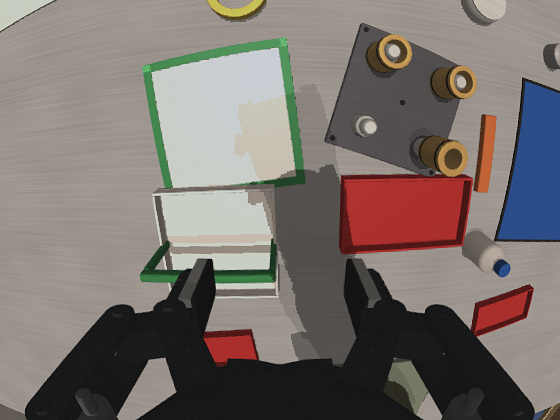

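The view shows the whole caddy (front rim (154,191)–(275,188)), the pad with corners (145,68), (286,40) and (304,182), the tray, and the gauge. Zooming in for corners.

Run:
```python
from h import *
im=cv2.imread("pics/w10.png"); crop(im,130,20,320,310,2.05,"w10a.png"); crop(im,320,10,490,270,2.2,"w10b.png")
```

```text
(no output)
```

View pics/w10a.png

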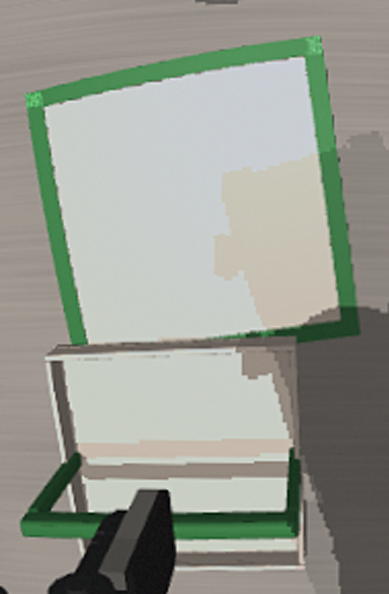

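View pics/w10b.png

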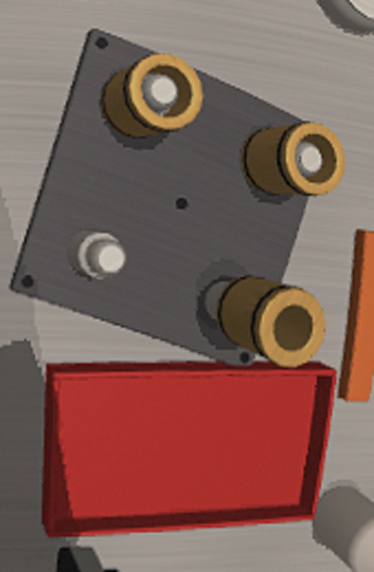

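Run:
```python
from h import *
f=grab_frame("wrist"); q=np.load("w10pose.npy"); pose=(q[:3],q[3:])
A=lambda x,y:(x/2.05+130,y/2.05+20); B=lambda x,y:(x/2.2+320,y/2.2+10)
pad=[onz(f,*A(*p),0,pose)[:2] for p in [(27,97),(319,40),(358,332)]]
print("pad",pad, "centre",(pad[0]+pad[2])/2, "edge ang",np.degrees(np.arctan2(*(pad[1]-pad[2])[::-1])), np.degrees(np.arctan2(*(pad[0]-pad[1])[::-1])), np.linalg.norm(pad[1]-pad[2]),np.linalg.norm(pad[0]-pad[1]))
for n,p in [("FL",(48,352)),("FR",(297,341)),("BR",(303,567)),("BL",(86,567))]: print("caddy",n,onz(f,*A(*p),.025,pose)[:2])
for n,p in [("hL",(22,524)),("hR",(300,524)),("hRtop",(300,516)),("hRbot",(300,533))]: print(n,onz(f,*A(*p),.110,pose)[:2])
for p in [(47,367),(334,372),(315,520),(45,535)]: print("tray",onz(f,*B(*p),.025,pose)[:2])
# handle height by two views: wrist + side
D=grab_frame("side"); cv2.imwrite("pics/side10.png",D["img"])
S=grab_frame("scene")
rims_=[(160,92,.072),(310,159,.072),(290,326,.106)]
for x,y,z in rims_:
    r=ray(f,*B(x,y),pose); print("rim",onz(f,*B(x,y),z,pose))
```

```text
pad [array([0.6436, 0.3773]), array([0.6702, 0.1816]), array([0.4771, 0.1551])] centre [0.5604 0.2662] edge ang 7.828185200956258 97.72272274754162 0.19484801859995163 0.19741786181181686
caddy FL [0.4714 0.3629]
caddy FR [0.4775 0.1957]
caddy BR [0.3071 0.1923]
caddy BL [0.301  0.3584]
hL [0.3888 0.3605]
hR [0.3948 0.1934]
hRtop [0.4    0.1934]
hRbot [0.3888 0.1934]
tray [0.4907 0.109 ]
tray [ 0.4918 -0.0915]
tray [ 0.3836 -0.0983]
tray [0.38   0.1032]
rim [0.6493 0.0621 0.072 ]
rim [ 0.6236 -0.0295  0.072 ]
rim [ 0.534  -0.0036  0.106 ]
```

View pics/side10.png

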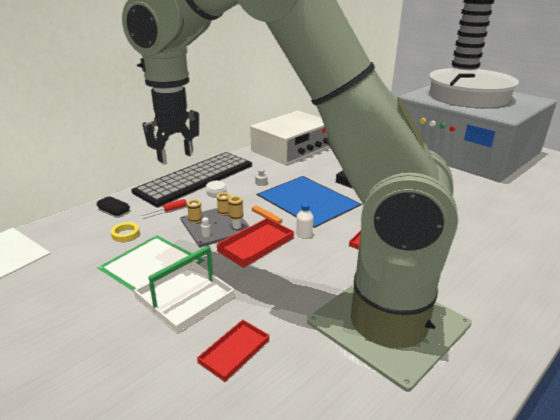

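Caddy centre is about (0.389,0.278), yaw about 2°. Pad centre is about (0.562,0.267), yaw 7.7°. Tray spans x 0.382–0.491, y −0.095–0.106. Fetching the sleeve on pin D.

Run:
```python
from h import *
plan(.652,.0577,.058,-90)
```

```text
t 28.52 tcp [0.5072 0.1898 0.3085] yaw(jaw y-axis) -90.05 tilt 0.04 open 0.751 F [-0.0751  0.2101  0.0949] J [-0.5316  0.6     0.2162  1.5094 -0.1401  1.0481 -1.8535]
shift units [10.02  5.27 -5.8 ]
turn units (wx,wy,wz) [-0.01  0.01 -0.  ]
if turn first: shift [10.02  5.28 -5.79]
```

Call:
{"name": "drive_tool", "arguments": {
  "rows": [
    {"dx":0.6,"dy":0.9,"dz":-1,"wx":0,"wy":0,"wz":0},
    {"dx":0.6,"dy":0.9,"dz":-1,"wx":0,"wy":0,"wz":0},
    {"dx":0.6,"dy":0.9,"dz":-1,"wx":0,"wy":0,"wz":0},
    {"dx":0.6,"dy":0.9,"dz":-1,"wx":0,"wy":0,"wz":0},
    {"dx":0.6,"dy":0.9,"dz":-1,"wx":0,"wy":0,"wz":0}
  ]
}}

```text
t: 28.93
tcp_pos: [0.633, 0.0761, 0.2329]
tool_rot: [0.0, -0.707, 0.0, 0.707]
force: [0.7, 0.9, 0.1]
opening: 0.75
```

Call:
{"name": "drive_tool", "arguments": {
  "rows": [
    {"dx":0.6,"dy":0.78,"dz":-0.8,"wx":0,"wy":0,"wz":0},
    {"dx":1,"dy":0,"dz":0,"wx":0,"wy":0,"wz":0},
    {"dx":1,"dy":0,"dz":0,"wx":0,"wy":0,"wz":0},
    {"dx":0,"dy":0,"dz":0,"wx":0,"wy":0,"wz":0},
    {"dx":0,"dy":0,"dz":0,"wx":0,"wy":0,"wz":0}
  ]
}}

```text
t: 29.35
tcp_pos: [0.6516, 0.0581, 0.1686]
tool_rot: [-0.0, -0.706, 0.0, 0.708]
force: [0.3, 0.5, 0.6]
opening: 0.75
```

Run:
```python
from h import *
plan(.652,.0577,.058,-90)
```

```text
t 29.35 tcp [0.6516 0.0581 0.1686] yaw(jaw y-axis) -90.01 tilt 0.10 open 0.750 F [0.2946 0.5315 0.5818] J [-0.2064  0.9329  0.1641  1.2573 -0.1603  0.9657 -1.5871]
shift units [ 4.42  0.02 -0.02]
turn units (wx,wy,wz) [-0.    0.02 -0.  ]
if turn first: shift [ 4.42  0.02 -0.02]
```

Call:
{"name": "drive_tool", "arguments": {
  "rows": [
    {"dx":0.9,"dy":0.02,"dz":-0.02,"wx":0,"wy":0,"wz":0},
    {"dx":0.9,"dy":0,"dz":0,"wx":0,"wy":0,"wz":0},
    {"dx":0.9,"dy":0,"dz":0,"wx":0,"wy":0,"wz":0},
    {"dx":0.9,"dy":0,"dz":0,"wx":0,"wy":0,"wz":0},
    {"dx":0.7,"dy":0,"dz":0,"wx":0,"wy":0,"wz":0}
  ]
}}

```text
t: 29.77
tcp_pos: [0.653, 0.0581, 0.0619]
tool_rot: [0.0, 0.708, 0.0, -0.707]
force: [0.3, -0.5, -0.2]
opening: 0.747
```

Call:
{"name": "drive_tool", "arguments": {
  "rows": [
    {"dx":0,"dy":0,"dz":0,"wx":0,"wy":0,"wz":0},
    {"dx":0,"dy":0,"dz":0,"wx":0,"wy":0,"wz":0},
    {"dx":0,"dy":0,"dz":0,"wx":0,"wy":0,"wz":0},
    {"dx":0,"dy":0,"dz":0,"wx":0,"wy":0,"wz":0},
    {"dx":0,"dy":0,"dz":0,"wx":0,"wy":0,"wz":0}
  ],
  "fingers": 0
}}

```text
t: 30.18
tcp_pos: [0.653, 0.0579, 0.0629]
tool_rot: [-0.0, 0.708, 0.0, -0.707]
force: [0.4, -0.9, 7.1]
opening: 0.483
```

Call:
{"name": "drive_tool", "arguments": {
  "rows": [
    {"dx":0,"dy":0,"dz":0,"wx":0,"wy":0,"wz":0},
    {"dx":0,"dy":0,"dz":0,"wx":0,"wy":0,"wz":0},
    {"dx":0,"dy":0,"dz":0,"wx":0,"wy":0,"wz":0},
    {"dx":0,"dy":0,"dz":0,"wx":0,"wy":0,"wz":0},
    {"dx":0,"dy":0,"dz":0,"wx":0,"wy":0,"wz":0}
  ]
}}

```text
t: 30.6
tcp_pos: [0.6531, 0.0578, 0.0628]
tool_rot: [-0.0, 0.708, 0.0, -0.706]
force: [-0.9, 0.9, 9.1]
opening: 0.48
```

Call:
{"name": "drive_tool", "arguments": {
  "rows": [
    {"dx":-0.3,"dy":0,"dz":0,"wx":0,"wy":0,"wz":0},
    {"dx":-0.6,"dy":0,"dz":0,"wx":0,"wy":0,"wz":0},
    {"dx":-0.8,"dy":0,"dz":0,"wx":0,"wy":0,"wz":0},
    {"dx":-0.8,"dy":0,"dz":0,"wx":0,"wy":0,"wz":0},
    {"dx":-1,"dy":0,"dz":0,"wx":0,"wy":0,"wz":0}
  ]
}}

```text
t: 31.02
tcp_pos: [0.652, 0.0578, 0.15]
tool_rot: [0.0, -0.707, -0.0, 0.707]
force: [-0.4, -0.1, -0.8]
opening: 0.487
```

Run:
```python
from h import *
plan(.442,.317,.2,-90)
```

```text
t 31.02 tcp [0.652  0.0578 0.15  ] yaw(jaw y-axis) -90.00 tilt 0.05 open 0.487 F [-0.3863 -0.1184 -0.759 ] J [-0.2044  0.9549  0.1599  1.2748 -0.1636  0.9254 -1.5832]
shift units [ -1.99 -10.37   8.4 ]
turn units (wx,wy,wz) [0.   0.01 0.  ]
if turn first: shift [ -2.   -10.37   8.4 ]
```

Call:
{"name": "drive_tool", "arguments": {
  "rows": [
    {"dx":-1,"dy":0,"dz":0,"wx":0,"wy":0,"wz":0},
    {"dx":-1,"dy":-0.9,"dz":0.8,"wx":0,"wy":0,"wz":0},
    {"dx":-0.2,"dy":-1,"dz":0.8,"wx":0,"wy":0,"wz":0},
    {"dx":0,"dy":-1,"dz":0.8,"wx":0,"wy":0,"wz":0},
    {"dx":0,"dy":-1,"dz":0.8,"wx":0,"wy":0,"wz":0}
  ]
}}

```text
t: 31.43
tcp_pos: [0.5714, 0.1562, 0.2054]
tool_rot: [-0.0, 0.708, 0.0, -0.707]
force: [1.2, 1.0, -0.9]
opening: 0.48
```

Call:
{"name": "drive_tool", "arguments": {
  "rows": [
    {"dx":0,"dy":-1,"dz":0.8,"wx":0,"wy":0,"wz":0},
    {"dx":0,"dy":-1,"dz":0.8,"wx":0,"wy":0,"wz":0},
    {"dx":0,"dy":-1,"dz":0.8,"wx":0,"wy":0,"wz":0},
    {"dx":0,"dy":-1,"dz":0.8,"wx":0,"wy":0,"wz":0},
    {"dx":0,"dy":-1,"dz":0.8,"wx":0,"wy":0,"wz":0}
  ]
}}

```text
t: 31.85
tcp_pos: [0.4713, 0.2813, 0.2048]
tool_rot: [-0.0, 0.707, 0.0, -0.707]
force: [0.8, 0.3, -1.1]
opening: 0.484
```

Call:
{"name": "drive_tool", "arguments": {
  "rows": [
    {"dx":0,"dy":-1,"dz":0.8,"wx":0,"wy":0,"wz":0},
    {"dx":0,"dy":-0.47,"dz":0.4,"wx":0,"wy":0,"wz":0},
    {"dx":0,"dy":0,"dz":0,"wx":0,"wy":0,"wz":0},
    {"dx":0,"dy":0,"dz":0,"wx":0,"wy":0,"wz":0},
    {"dx":0,"dy":0,"dz":0,"wx":0,"wy":0,"wz":0}
  ]
}}

```text
t: 32.27
tcp_pos: [0.4429, 0.3164, 0.2045]
tool_rot: [-0.0, 0.707, -0.0, -0.707]
force: [0.0, 0.4, -1.8]
opening: 0.478
```

Run:
```python
from h import *
plan(.442,.317,.058,-90); p,M,s=st(); f=grab_frame("wrist"); cv2.imwrite("pics/w11.png",f["img"])
np.save("w11pose.npy",np.r_[p,s["tool_rot"]])
```

```text
t 32.27 tcp [0.4429 0.3164 0.2045] yaw(jaw y-axis) -90.04 tilt 0.04 open 0.478 F [ 0.0003  0.3636 -1.7739] J [-0.7995  0.7307  0.2289  1.6633 -0.2184  0.7721 -2.0416]
shift units [ 5.86 -0.02  0.04]
turn units (wx,wy,wz) [-0.01 -0.01  0.  ]
if turn first: shift [ 5.86 -0.02  0.04]
t 32.27 tcp [0.4429 0.3164 0.2045] yaw(jaw y-axis) -90.04 tilt 0.04 open 0.478 F [ 0.0003  0.3636 -1.7739] J [-0.7995  0.7307  0.2289  1.6633 -0.2184  0.7721 -2.0416]
```

View pics/w11.png

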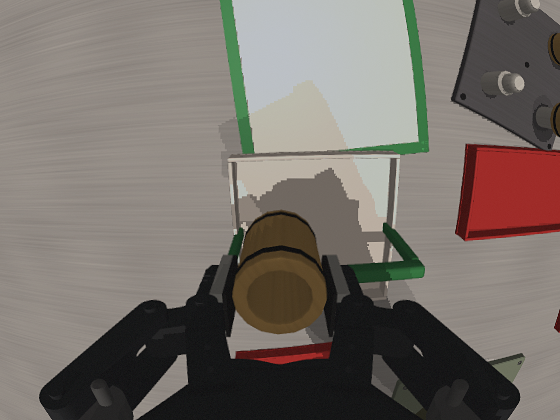

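The caddy's front rim runs (229,158)–(399,155), with the sleeve over its left half. Checking the caddy position once more from here.

Run:
```python
from h import *
f=grab_frame("wrist"); q=np.load("w11pose.npy"); pose=(q[:3],q[3:])
for u,v in [(229,158),(399,155)]: print(onz(f,u,v,.025,pose))
print(onz(f,424,269,.11,pose))
```

```text
[0.4693 0.365  0.025 ]
[0.4742 0.1988 0.025 ]
[0.3942 0.1968 0.11  ]
```

Call:
{"name": "drive_tool", "arguments": {
  "rows": [
    {"dx":1,"dy":0,"dz":0.03,"wx":0,"wy":0,"wz":0},
    {"dx":1,"dy":0,"dz":0,"wx":0,"wy":0,"wz":0},
    {"dx":1,"dy":0,"dz":0,"wx":0,"wy":0,"wz":0},
    {"dx":0.8,"dy":0,"dz":0,"wx":0,"wy":0,"wz":0},
    {"dx":0.7,"dy":0,"dz":0,"wx":0,"wy":0,"wz":0}
  ]
}}

```text
t: 32.78
tcp_pos: [0.442, 0.3161, 0.0902]
tool_rot: [0.0, -0.707, 0.001, 0.707]
force: [0.7, 0.4, -0.6]
opening: 0.483
```

Call:
{"name": "drive_tool", "arguments": {
  "rows": [
    {"dx":0.5,"dy":0,"dz":0,"wx":0,"wy":0,"wz":0},
    {"dx":0.4,"dy":0,"dz":0,"wx":0,"wy":0,"wz":0},
    {"dx":0.2,"dy":0,"dz":0,"wx":0,"wy":0,"wz":0},
    {"dx":0.1,"dy":0,"dz":0,"wx":0,"wy":0,"wz":0},
    {"dx":0,"dy":0,"dz":0,"wx":0,"wy":0,"wz":0}
  ]
}}

```text
t: 33.2
tcp_pos: [0.4418, 0.3169, 0.0615]
tool_rot: [-0.0, 0.707, -0.0, -0.707]
force: [0.2, 0.0, -1.4]
opening: 0.481
```

Call:
{"name": "drive_tool", "arguments": {
  "rows": [
    {"dx":0,"dy":0,"dz":0,"wx":0,"wy":0,"wz":0},
    {"dx":0,"dy":0,"dz":0,"wx":0,"wy":0,"wz":0},
    {"dx":0,"dy":0,"dz":0,"wx":0,"wy":0,"wz":0},
    {"dx":0,"dy":0,"dz":0,"wx":0,"wy":0,"wz":0},
    {"dx":0,"dy":0,"dz":0,"wx":0,"wy":0,"wz":0}
  ]
}}

```text
t: 33.62
tcp_pos: [0.4417, 0.3171, 0.0617]
tool_rot: [-0.0, 0.707, 0.0, -0.707]
force: [0.1, 0.4, -1.4]
opening: 0.478
```

Call:
{"name": "drive_tool", "arguments": {
  "rows": [
    {"dx":0.1,"dy":0,"dz":0,"wx":0,"wy":0,"wz":0},
    {"dx":0.1,"dy":0,"dz":0,"wx":0,"wy":0,"wz":0},
    {"dx":0.05,"dy":0,"dz":0,"wx":0,"wy":0,"wz":0},
    {"dx":0,"dy":0,"dz":0,"wx":0,"wy":0,"wz":0},
    {"dx":0,"dy":0,"dz":0,"wx":0,"wy":0,"wz":0}
  ]
}}

```text
t: 34.03
tcp_pos: [0.4416, 0.317, 0.0551]
tool_rot: [-0.0, -0.707, 0.0, 0.707]
force: [-0.2, 0.3, -0.6]
opening: 0.482
```

Call:
{"name": "drive_tool", "arguments": {
  "rows": [
    {"dx":0.04,"dy":0,"dz":0,"wx":0,"wy":0,"wz":0},
    {"dx":0,"dy":0,"dz":0,"wx":0,"wy":0,"wz":0},
    {"dx":0,"dy":0,"dz":0,"wx":0,"wy":0,"wz":0},
    {"dx":0,"dy":0,"dz":0,"wx":0,"wy":0,"wz":0},
    {"dx":0,"dy":0,"dz":0,"wx":0,"wy":0,"wz":0}
  ]
}}

```text
t: 34.45
tcp_pos: [0.4416, 0.317, 0.0548]
tool_rot: [-0.0, 0.707, 0.0, -0.707]
force: [-3.3, -2.3, 13.9]
opening: 0.48
```

Call:
{"name": "drive_tool", "arguments": {
  "rows": [
    {"dx":0,"dy":0,"dz":0,"wx":0,"wy":0,"wz":0},
    {"dx":0,"dy":0,"dz":0,"wx":0,"wy":0,"wz":0},
    {"dx":0,"dy":0,"dz":0,"wx":0,"wy":0,"wz":0},
    {"dx":0,"dy":0,"dz":0,"wx":0,"wy":0,"wz":0},
    {"dx":0,"dy":0,"dz":0,"wx":0,"wy":0,"wz":0}
  ],
  "fingers": 65
}}

```text
t: 34.87
tcp_pos: [0.4416, 0.317, 0.0542]
tool_rot: [0.0, -0.707, -0.0, 0.707]
force: [0.2, 0.2, -0.3]
opening: 0.649
```

Call:
{"name": "drive_tool", "arguments": {
  "rows": [
    {"dx":-0.5,"dy":0,"dz":0,"wx":0,"wy":0,"wz":0},
    {"dx":-1,"dy":0,"dz":0,"wx":0,"wy":0,"wz":0},
    {"dx":-1,"dy":0,"dz":0,"wx":0,"wy":0,"wz":0},
    {"dx":-1,"dy":0,"dz":0,"wx":0,"wy":0,"wz":0},
    {"dx":-1,"dy":0,"dz":0,"wx":0,"wy":0,"wz":0}
  ]
}}

```text
t: 35.28
tcp_pos: [0.4415, 0.3169, 0.1679]
tool_rot: [-0.0, -0.707, 0.0, 0.707]
force: [0.9, -0.4, -0.8]
opening: 0.655
```

Call:
{"name": "drive_tool", "arguments": {
  "rows": [
    {"dx":-1,"dy":0,"dz":-0.5,"wx":0,"wy":0,"wz":0},
    {"dx":-0.5,"dy":0.5,"dz":-1,"wx":0,"wy":0,"wz":0},
    {"dx":0,"dy":1,"dz":-1,"wx":0,"wy":0,"wz":0},
    {"dx":0,"dy":1,"dz":-1,"wx":0,"wy":0,"wz":0},
    {"dx":0,"dy":1,"dz":0,"wx":0,"wy":0,"wz":0}
  ]
}}

```text
t: 35.7
tcp_pos: [0.5324, 0.2274, 0.204]
tool_rot: [-0.0, 0.708, -0.001, -0.706]
force: [0.5, -1.5, -0.5]
opening: 0.651
```

Run:
```python
from h import *
plan(.6248,-.0345,.058,-90); p,M,s=st(); f=grab_frame("wrist"); cv2.imwrite("pics/w12.png",f["img"])
```

```text
t 35.70 tcp [0.5324 0.2274 0.204 ] yaw(jaw y-axis) -90.09 tilt 0.13 open 0.651 F [ 0.527  -1.4624 -0.5453] J [-0.5628  0.7767  0.2078  1.5361 -0.1923  0.8471 -1.8579]
shift units [ 5.85 10.47 -3.7 ]
turn units (wx,wy,wz) [-0.02 -0.02 -0.01]
if turn first: shift [ 5.84 10.47 -3.7 ]
t 35.70 tcp [0.5324 0.2274 0.204 ] yaw(jaw y-axis) -90.09 tilt 0.13 open 0.651 F [ 0.527  -1.4624 -0.5453] J [-0.5628  0.7767  0.2078  1.5361 -0.1923  0.8471 -1.8579]
```

View pics/w12.png

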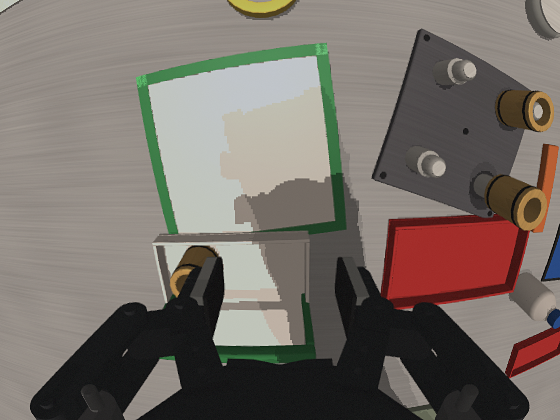

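The sleeve stands in the caddy's front left. Next is the sleeve on pin A.

Call:
{"name": "drive_tool", "arguments": {
  "rows": [
    {"dx":0,"dy":1,"dz":-0.5,"wx":0,"wy":0,"wz":0},
    {"dx":0,"dy":1,"dz":-0.5,"wx":0,"wy":0,"wz":0},
    {"dx":0,"dy":1,"dz":-0.5,"wx":0,"wy":0,"wz":0},
    {"dx":0,"dy":1,"dz":-0.5,"wx":0,"wy":0,"wz":0},
    {"dx":0,"dy":1,"dz":-0.5,"wx":0,"wy":0,"wz":0}
  ],
  "fingers": 75
}}

```text
t: 36.17
tcp_pos: [0.5919, 0.1035, 0.2042]
tool_rot: [0.0, -0.707, -0.0, 0.707]
force: [-0.1, -0.1, 0.5]
opening: 0.753
```

Call:
{"name": "drive_tool", "arguments": {
  "rows": [
    {"dx":0,"dy":1,"dz":-0.5,"wx":0,"wy":0,"wz":0},
    {"dx":0,"dy":1,"dz":-0.3,"wx":0,"wy":0,"wz":0},
    {"dx":0,"dy":1,"dz":-0.2,"wx":0,"wy":0,"wz":0},
    {"dx":0,"dy":1,"dz":-0.2,"wx":0,"wy":0,"wz":0},
    {"dx":0,"dy":1,"dz":0,"wx":0,"wy":0,"wz":0}
  ]
}}

```text
t: 36.58
tcp_pos: [0.6219, -0.0215, 0.204]
tool_rot: [-0.0, -0.707, -0.0, 0.707]
force: [0.1, -0.1, 0.7]
opening: 0.75
```

Call:
{"name": "drive_tool", "arguments": {
  "rows": [
    {"dx":0.5,"dy":0.47,"dz":0,"wx":0,"wy":0,"wz":0},
    {"dx":0.5,"dy":0,"dz":0,"wx":0,"wy":0,"wz":0},
    {"dx":0.5,"dy":0,"dz":0,"wx":0,"wy":0,"wz":0},
    {"dx":0,"dy":0,"dz":0,"wx":0,"wy":0,"wz":0},
    {"dx":0,"dy":0,"dz":0,"wx":0,"wy":0,"wz":0}
  ]
}}

```text
t: 37.0
tcp_pos: [0.6214, -0.0319, 0.1666]
tool_rot: [-0.0, -0.707, -0.0, 0.707]
force: [0.3, -0.2, 0.9]
opening: 0.752
```

Run:
```python
from h import *
plan(.6248,-.0345,.058,-90)
```

```text
t 37.00 tcp [ 0.6214 -0.0319  0.1666] yaw(jaw y-axis) -89.98 tilt 0.05 open 0.752 F [ 0.2893 -0.219   0.9031] J [-0.0664  0.8837  0.1455  1.3994 -0.1474  0.8701 -1.4486]
shift units [ 4.34  0.1  -0.14]
turn units (wx,wy,wz) [0.   0.01 0.  ]
if turn first: shift [ 4.34  0.1  -0.13]
```

Call:
{"name": "drive_tool", "arguments": {
  "rows": [
    {"dx":0.9,"dy":0.08,"dz":-0.13,"wx":0,"wy":0,"wz":0},
    {"dx":0.9,"dy":0,"dz":0,"wx":0,"wy":0,"wz":0},
    {"dx":0.9,"dy":0,"dz":0,"wx":0,"wy":0,"wz":0},
    {"dx":0.9,"dy":0,"dz":0,"wx":0,"wy":0,"wz":0},
    {"dx":0.6,"dy":0,"dz":0,"wx":0,"wy":0,"wz":0}
  ]
}}

```text
t: 37.42
tcp_pos: [0.6248, -0.0338, 0.0607]
tool_rot: [-0.0, -0.707, -0.0, 0.707]
force: [0.1, 0.8, -0.6]
opening: 0.749
```

Call:
{"name": "drive_tool", "arguments": {
  "rows": [
    {"dx":0,"dy":0,"dz":0,"wx":0,"wy":0,"wz":0},
    {"dx":0,"dy":0,"dz":0,"wx":0,"wy":0,"wz":0},
    {"dx":0,"dy":0,"dz":0,"wx":0,"wy":0,"wz":0},
    {"dx":0,"dy":0,"dz":0,"wx":0,"wy":0,"wz":0},
    {"dx":0,"dy":0,"dz":0,"wx":0,"wy":0,"wz":0}
  ],
  "fingers": 0
}}

```text
t: 37.83
tcp_pos: [0.6253, -0.0342, 0.0628]
tool_rot: [0.0, 0.708, 0.0, -0.707]
force: [0.2, 0.5, -0.6]
opening: 0.481
```

Call:
{"name": "drive_tool", "arguments": {
  "rows": [
    {"dx":0,"dy":0,"dz":0,"wx":0,"wy":0,"wz":0},
    {"dx":0,"dy":0,"dz":0,"wx":0,"wy":0,"wz":0},
    {"dx":0,"dy":0,"dz":0,"wx":0,"wy":0,"wz":0},
    {"dx":0,"dy":0,"dz":0,"wx":0,"wy":0,"wz":0},
    {"dx":0,"dy":0,"dz":0,"wx":0,"wy":0,"wz":0}
  ]
}}

```text
t: 38.25
tcp_pos: [0.6253, -0.0342, 0.0624]
tool_rot: [-0.0, 0.707, 0.0, -0.707]
force: [-1.2, 0.2, 7.0]
opening: 0.48
```

Call:
{"name": "drive_tool", "arguments": {
  "rows": [
    {"dx":-0.3,"dy":0,"dz":0,"wx":0,"wy":0,"wz":0},
    {"dx":-0.6,"dy":0,"dz":0,"wx":0,"wy":0,"wz":0},
    {"dx":-0.8,"dy":0,"dz":0,"wx":0,"wy":0,"wz":0},
    {"dx":-1,"dy":0,"dz":0,"wx":0,"wy":0,"wz":0},
    {"dx":-1,"dy":0,"dz":0,"wx":0,"wy":0,"wz":0}
  ]
}}

```text
t: 38.67
tcp_pos: [0.6246, -0.0342, 0.1556]
tool_rot: [0.0, -0.707, -0.0, 0.707]
force: [0.4, 0.3, -1.5]
opening: 0.481
```

Call:
{"name": "drive_tool", "arguments": {
  "rows": [
    {"dx":-1,"dy":0,"dz":0,"wx":0,"wy":0,"wz":0},
    {"dx":-1,"dy":0,"dz":0,"wx":0,"wy":0,"wz":0},
    {"dx":-0.5,"dy":-0.5,"dz":0.4,"wx":0,"wy":0,"wz":0},
    {"dx":0,"dy":-1,"dz":0.6,"wx":0,"wy":0,"wz":0},
    {"dx":0,"dy":-1,"dz":0.6,"wx":0,"wy":0,"wz":0}
  ]
}}

```text
t: 39.08
tcp_pos: [0.5844, 0.0283, 0.2179]
tool_rot: [-0.001, 0.708, -0.0, -0.707]
force: [0.2, 1.6, -1.6]
opening: 0.48
```

Run:
```python
from h import *
plan(.4437,.2425,.2,-90)
```

```text
t 39.08 tcp [0.5844 0.0283 0.2179] yaw(jaw y-axis) -90.09 tilt 0.09 open 0.480 F [ 0.2025  1.5929 -1.6129] J [-0.1855  0.765   0.1676  1.4937 -0.1487  0.8939 -1.5429]
shift units [ 0.71 -8.56  5.64]
turn units (wx,wy,wz) [-0.01 -0.01  0.  ]
if turn first: shift [ 0.72 -8.57  5.63]
```

Call:
{"name": "drive_tool", "arguments": {
  "rows": [
    {"dx":0,"dy":-1,"dz":0.6,"wx":0,"wy":0,"wz":0},
    {"dx":0,"dy":-1,"dz":0.6,"wx":0,"wy":0,"wz":0},
    {"dx":0,"dy":-1,"dz":0.6,"wx":0,"wy":0,"wz":0},
    {"dx":0,"dy":-1,"dz":0.7,"wx":0,"wy":0,"wz":0},
    {"dx":0,"dy":-1,"dz":0.7,"wx":0,"wy":0,"wz":0}
  ]
}}

```text
t: 39.5
tcp_pos: [0.5039, 0.1542, 0.2173]
tool_rot: [-0.0, 0.707, 0.0, -0.707]
force: [1.2, 0.8, -0.8]
opening: 0.482
```

Call:
{"name": "drive_tool", "arguments": {
  "rows": [
    {"dx":0,"dy":-1,"dz":0.7,"wx":0,"wy":0,"wz":0},
    {"dx":0,"dy":-1,"dz":0.7,"wx":0,"wy":0,"wz":0},
    {"dx":0,"dy":-1,"dz":0.7,"wx":0,"wy":0,"wz":0},
    {"dx":0,"dy":-0.56,"dz":0.3,"wx":0,"wy":0,"wz":0},
    {"dx":0,"dy":0,"dz":0,"wx":0,"wy":0,"wz":0}
  ]
}}

```text
t: 39.92
tcp_pos: [0.4429, 0.2456, 0.2172]
tool_rot: [-0.001, -0.707, -0.002, 0.707]
force: [0.4, 0.4, -1.6]
opening: 0.479
```

Call:
{"name": "drive_tool", "arguments": {
  "rows": [
    {"dx":0.5,"dy":0,"dz":0,"wx":0,"wy":0,"wz":0},
    {"dx":0.5,"dy":0,"dz":0,"wx":0,"wy":0,"wz":0},
    {"dx":0,"dy":0,"dz":0,"wx":0,"wy":0,"wz":0},
    {"dx":0,"dy":0,"dz":0,"wx":0,"wy":0,"wz":0},
    {"dx":0,"dy":0,"dz":0,"wx":0,"wy":0,"wz":0}
  ]
}}

```text
t: 40.33
tcp_pos: [0.4452, 0.242, 0.1925]
tool_rot: [-0.0, 0.707, -0.0, -0.707]
force: [0.4, -0.6, -1.2]
opening: 0.478
```

Run:
```python
from h import *
plan(.4437,.2425,.0545,-90); p,M,s=st(); f=grab_frame("wrist"); cv2.imwrite("pics/w13.png",f["img"])
```

```text
t 40.33 tcp [0.4452 0.242  0.1925] yaw(jaw y-axis) -90.03 tilt 0.04 open 0.478 F [ 0.413  -0.6045 -1.2337] J [-0.6721  0.6987  0.2013  1.8096 -0.2131  0.6537 -1.9184]
shift units [ 5.52 -0.02  0.06]
turn units (wx,wy,wz) [-0.   -0.01  0.  ]
if turn first: shift [ 5.52 -0.02  0.06]
t 40.33 tcp [0.4452 0.242  0.1925] yaw(jaw y-axis) -90.03 tilt 0.04 open 0.478 F [ 0.413  -0.6045 -1.2337] J [-0.6721  0.6987  0.2013  1.8096 -0.2131  0.6537 -1.9184]
```

View pics/w13.png

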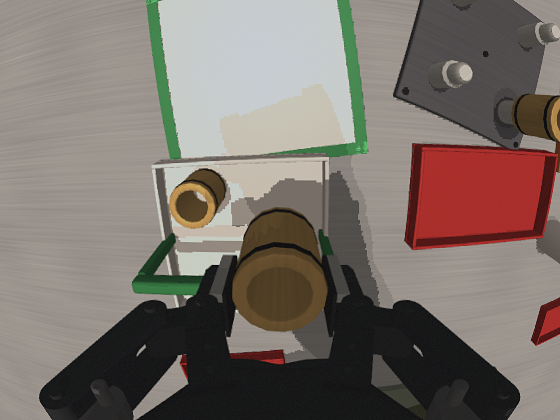

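The first sleeve is visible at (195,200), and the held one is clear of it. Lowering.

Call:
{"name": "drive_tool", "arguments": {
  "rows": [
    {"dx":1,"dy":0,"dz":0.05,"wx":0,"wy":0,"wz":0},
    {"dx":1,"dy":0,"dz":0,"wx":0,"wy":0,"wz":0},
    {"dx":1,"dy":0,"dz":0,"wx":0,"wy":0,"wz":0},
    {"dx":0.8,"dy":0,"dz":0,"wx":0,"wy":0,"wz":0},
    {"dx":0.6,"dy":0,"dz":0,"wx":0,"wy":0,"wz":0}
  ]
}}

```text
t: 40.8
tcp_pos: [0.4436, 0.2421, 0.0807]
tool_rot: [0.0, -0.707, 0.0, 0.707]
force: [-0.2, 0.9, -2.4]
opening: 0.483
```

Call:
{"name": "drive_tool", "arguments": {
  "rows": [
    {"dx":0.4,"dy":0,"dz":0,"wx":0,"wy":0,"wz":0},
    {"dx":0.3,"dy":0,"dz":0,"wx":0,"wy":0,"wz":0},
    {"dx":0.1,"dy":0,"dz":0,"wx":0,"wy":0,"wz":0},
    {"dx":0,"dy":0,"dz":0,"wx":0,"wy":0,"wz":0},
    {"dx":0,"dy":0,"dz":0,"wx":0,"wy":0,"wz":0}
  ]
}}

```text
t: 41.22
tcp_pos: [0.4439, 0.2424, 0.0624]
tool_rot: [-0.0, 0.707, 0.0, -0.707]
force: [-0.2, -0.2, -1.0]
opening: 0.48
```

Call:
{"name": "drive_tool", "arguments": {
  "rows": [
    {"dx":0.05,"dy":0,"dz":0,"wx":0,"wy":0,"wz":0},
    {"dx":0,"dy":0,"dz":0,"wx":0,"wy":0,"wz":0},
    {"dx":0,"dy":0,"dz":0,"wx":0,"wy":0,"wz":0},
    {"dx":0,"dy":0,"dz":0,"wx":0,"wy":0,"wz":0},
    {"dx":0,"dy":0,"dz":0,"wx":0,"wy":0,"wz":0}
  ]
}}

```text
t: 41.63
tcp_pos: [0.4437, 0.2423, 0.0606]
tool_rot: [-0.0, 0.707, 0.0, -0.707]
force: [0.3, -0.0, -1.5]
opening: 0.482
```

Another 6 mm.

Call:
{"name": "drive_tool", "arguments": {
  "rows": [
    {"dx":0.1,"dy":0,"dz":0,"wx":0,"wy":0,"wz":0},
    {"dx":0.1,"dy":0,"dz":0,"wx":0,"wy":0,"wz":0},
    {"dx":0.04,"dy":0,"dz":0,"wx":0,"wy":0,"wz":0},
    {"dx":0,"dy":0,"dz":0,"wx":0,"wy":0,"wz":0},
    {"dx":0,"dy":0,"dz":0,"wx":0,"wy":0,"wz":0}
  ]
}}

```text
t: 42.05
tcp_pos: [0.4436, 0.2422, 0.0544]
tool_rot: [-0.0, -0.707, -0.0, 0.707]
force: [0.1, 0.2, 2.1]
opening: 0.48
```

Call:
{"name": "drive_tool", "arguments": {
  "rows": [
    {"dx":0.03,"dy":0,"dz":0,"wx":0,"wy":0,"wz":0},
    {"dx":0,"dy":0,"dz":0,"wx":0,"wy":0,"wz":0},
    {"dx":0,"dy":0,"dz":0,"wx":0,"wy":0,"wz":0},
    {"dx":0,"dy":0,"dz":0,"wx":0,"wy":0,"wz":0},
    {"dx":0,"dy":0,"dz":0,"wx":0,"wy":0,"wz":0}
  ]
}}

```text
t: 42.47
tcp_pos: [0.4436, 0.2422, 0.0543]
tool_rot: [-0.0, 0.707, 0.0, -0.707]
force: [-3.4, -2.1, 17.8]
opening: 0.479
```

Seated on the floor. Releasing and going over to pin B at (0.5335,-0.0073).

Call:
{"name": "drive_tool", "arguments": {
  "rows": [
    {"dx":-0.03,"dy":0,"dz":0,"wx":0,"wy":0,"wz":0},
    {"dx":0,"dy":0,"dz":0,"wx":0,"wy":0,"wz":0},
    {"dx":0,"dy":0,"dz":0,"wx":0,"wy":0,"wz":0},
    {"dx":0,"dy":0,"dz":0,"wx":0,"wy":0,"wz":0},
    {"dx":0,"dy":0,"dz":0,"wx":0,"wy":0,"wz":0}
  ],
  "fingers": 63
}}

```text
t: 42.88
tcp_pos: [0.4436, 0.2423, 0.0544]
tool_rot: [-0.0, -0.707, -0.0, 0.707]
force: [0.1, -0.3, 0.6]
opening: 0.632
```

Call:
{"name": "drive_tool", "arguments": {
  "rows": [
    {"dx":-0.5,"dy":0,"dz":0,"wx":0,"wy":0,"wz":0},
    {"dx":-1,"dy":0,"dz":0,"wx":0,"wy":0,"wz":0},
    {"dx":-1,"dy":0,"dz":0,"wx":0,"wy":0,"wz":0},
    {"dx":-1,"dy":0,"dz":0,"wx":0,"wy":0,"wz":0},
    {"dx":-1,"dy":0,"dz":0,"wx":0,"wy":0,"wz":0}
  ]
}}

```text
t: 43.3
tcp_pos: [0.4434, 0.2421, 0.1681]
tool_rot: [0.0, -0.707, 0.0, 0.707]
force: [-0.2, 1.0, 0.4]
opening: 0.632
```

Call:
{"name": "drive_tool", "arguments": {
  "rows": [
    {"dx":-1,"dy":0.5,"dz":-0.4,"wx":0,"wy":0,"wz":0},
    {"dx":-1,"dy":1,"dz":-0.5,"wx":0,"wy":0,"wz":0},
    {"dx":0,"dy":1,"dz":-0.5,"wx":0,"wy":0,"wz":0},
    {"dx":0,"dy":1,"dz":-0.5,"wx":0,"wy":0,"wz":0},
    {"dx":0,"dy":1,"dz":-0.5,"wx":0,"wy":0,"wz":0}
  ],
  "fingers": 75
}}

```text
t: 43.72
tcp_pos: [0.5041, 0.1286, 0.2173]
tool_rot: [0.0, 0.707, 0.0, -0.707]
force: [-0.8, 0.2, -1.1]
opening: 0.748
```

Run:
```python
from h import *
plan(.5335,-.0073,.15,-90); p,M,s=st(); f=grab_frame("wrist"); cv2.imwrite("pics/w14.png",f["img"])
```

```text
t 43.72 tcp [0.5041 0.1286 0.2173] yaw(jaw y-axis) -89.97 tilt 0.04 open 0.748 F [-0.8041  0.1552 -1.104 ] J [-0.4132  0.6764  0.1865  1.7318 -0.1716  0.7487 -1.7112]
shift units [ 2.69  5.44 -1.17]
turn units (wx,wy,wz) [ 0.   -0.01  0.  ]
if turn first: shift [ 2.69  5.44 -1.18]
t 43.72 tcp [0.5041 0.1286 0.2173] yaw(jaw y-axis) -89.97 tilt 0.04 open 0.748 F [-0.8041  0.1552 -1.104 ] J [-0.4132  0.6764  0.1865  1.7318 -0.1716  0.7487 -1.7112]
```

View pics/w14.png

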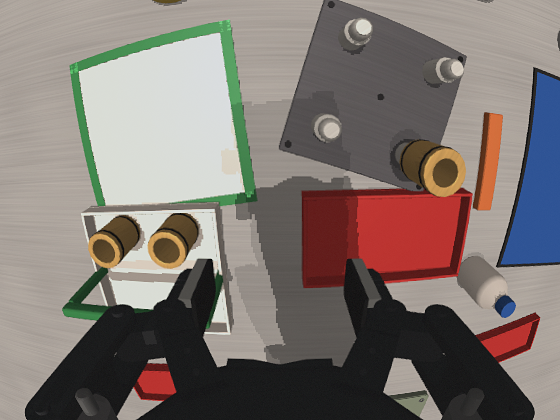

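Both good sleeves stand in the caddy, at (110,245) and (175,243). The reject is still on pin B.

Call:
{"name": "drive_tool", "arguments": {
  "rows": [
    {"dx":0,"dy":1,"dz":-0.4,"wx":0,"wy":0,"wz":0},
    {"dx":0,"dy":1,"dz":-0.4,"wx":0,"wy":0,"wz":0},
    {"dx":0,"dy":1,"dz":-0.37,"wx":0,"wy":0,"wz":0},
    {"dx":0,"dy":1,"dz":0,"wx":0,"wy":0,"wz":0},
    {"dx":0,"dy":1,"dz":0,"wx":0,"wy":0,"wz":0}
  ]
}}

```text
t: 44.18
tcp_pos: [0.5329, 0.0036, 0.2167]
tool_rot: [0.0, -0.707, -0.0, 0.707]
force: [1.5, -0.2, -0.5]
opening: 0.75
```

Call:
{"name": "drive_tool", "arguments": {
  "rows": [
    {"dx":0,"dy":0.44,"dz":0,"wx":0,"wy":0,"wz":0},
    {"dx":0,"dy":0,"dz":0,"wx":0,"wy":0,"wz":0},
    {"dx":0,"dy":0,"dz":0,"wx":0,"wy":0,"wz":0},
    {"dx":0,"dy":0,"dz":0,"wx":0,"wy":0,"wz":0},
    {"dx":0,"dy":0,"dz":0,"wx":0,"wy":0,"wz":0}
  ]
}}

```text
t: 44.6
tcp_pos: [0.5329, -0.0048, 0.2169]
tool_rot: [-0.0, -0.707, -0.001, 0.707]
force: [0.2, -0.1, -0.4]
opening: 0.751
```

Run:
```python
from h import *
plan(.5335,-.0073,.094,-90); p,M,s=st(); f=grab_frame("wrist"); cv2.imwrite("pics/w15.png",f["img"])
```

```text
t 44.60 tcp [ 0.5329 -0.0048  0.2169] yaw(jaw y-axis) -89.90 tilt 0.03 open 0.751 F [ 0.2102 -0.1394 -0.3679] J [-0.1337  0.6918  0.1544  1.6864 -0.1416  0.7745 -1.4818]
shift units [ 4.91  0.1  -0.02]
turn units (wx,wy,wz) [0.02 0.   0.01]
if turn first: shift [ 4.92  0.1  -0.02]
t 44.60 tcp [ 0.5329 -0.0048  0.2169] yaw(jaw y-axis) -89.90 tilt 0.03 open 0.751 F [ 0.2102 -0.1394 -0.3679] J [-0.1337  0.6918  0.1544  1.6864 -0.1416  0.7745 -1.4818]
```

View pics/w15.png

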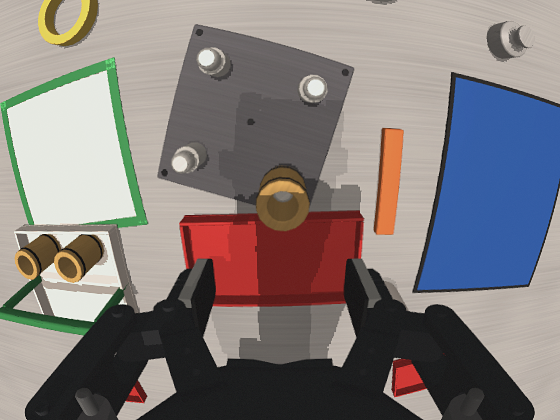

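Call:
{"name": "drive_tool", "arguments": {
  "rows": [
    {"dx":1,"dy":0.06,"dz":0,"wx":0,"wy":0,"wz":0},
    {"dx":1,"dy":0,"dz":0,"wx":0,"wy":0,"wz":0},
    {"dx":1,"dy":0,"dz":0,"wx":0,"wy":0,"wz":0},
    {"dx":0.9,"dy":0,"dz":0,"wx":0,"wy":0,"wz":0},
    {"dx":0.8,"dy":0,"dz":0,"wx":0,"wy":0,"wz":0}
  ]
}}

```text
t: 45.07
tcp_pos: [0.5326, -0.0069, 0.098]
tool_rot: [-0.0, -0.707, -0.0, 0.707]
force: [-0.6, -0.6, -0.8]
opening: 0.747
```

Call:
{"name": "drive_tool", "arguments": {
  "rows": [
    {"dx":0.1,"dy":0,"dz":0,"wx":0,"wy":0,"wz":0},
    {"dx":0,"dy":0,"dz":0,"wx":0,"wy":0,"wz":0},
    {"dx":0,"dy":0,"dz":0,"wx":0,"wy":0,"wz":0},
    {"dx":0,"dy":0,"dz":0,"wx":0,"wy":0,"wz":0},
    {"dx":0,"dy":0,"dz":0,"wx":0,"wy":0,"wz":0}
  ]
}}

```text
t: 45.48
tcp_pos: [0.5334, -0.0076, 0.098]
tool_rot: [0.0, 0.708, 0.0, -0.707]
force: [-0.1, 0.4, 0.7]
opening: 0.748
```

Call:
{"name": "drive_tool", "arguments": {
  "rows": [
    {"dx":0,"dy":0,"dz":0,"wx":0,"wy":0,"wz":0},
    {"dx":0,"dy":0,"dz":0,"wx":0,"wy":0,"wz":0},
    {"dx":0,"dy":0,"dz":0,"wx":0,"wy":0,"wz":0},
    {"dx":0,"dy":0,"dz":0,"wx":0,"wy":0,"wz":0},
    {"dx":0,"dy":0,"dz":0,"wx":0,"wy":0,"wz":0}
  ],
  "fingers": 0
}}

```text
t: 45.9
tcp_pos: [0.5332, -0.0077, 0.0975]
tool_rot: [-0.0, 0.707, 0.0, -0.707]
force: [-1.4, 0.7, 7.7]
opening: 0.482
```

Call:
{"name": "drive_tool", "arguments": {
  "rows": [
    {"dx":0,"dy":0,"dz":0,"wx":0,"wy":0,"wz":0},
    {"dx":0,"dy":0,"dz":0,"wx":0,"wy":0,"wz":0},
    {"dx":0,"dy":0,"dz":0,"wx":0,"wy":0,"wz":0},
    {"dx":0,"dy":0,"dz":0,"wx":0,"wy":0,"wz":0},
    {"dx":0,"dy":0,"dz":0,"wx":0,"wy":0,"wz":0}
  ]
}}

```text
t: 46.32
tcp_pos: [0.5332, -0.0077, 0.0975]
tool_rot: [-0.0, 0.707, 0.0, -0.707]
force: [-0.0, 0.2, 8.2]
opening: 0.481
```

Call:
{"name": "drive_tool", "arguments": {
  "rows": [
    {"dx":-0.5,"dy":0,"dz":0,"wx":0,"wy":0,"wz":0},
    {"dx":-1,"dy":0,"dz":0,"wx":0,"wy":0,"wz":0},
    {"dx":-1,"dy":0,"dz":0,"wx":0,"wy":0,"wz":0},
    {"dx":-0.5,"dy":0,"dz":0,"wx":0,"wy":0,"wz":0},
    {"dx":0,"dy":0,"dz":0,"wx":0,"wy":0,"wz":0}
  ]
}}

```text
t: 46.73
tcp_pos: [0.5338, -0.0077, 0.1745]
tool_rot: [-0.0, 0.708, 0.0, -0.706]
force: [-0.6, 0.3, -0.8]
opening: 0.482
```

Run:
```python
from h import *
plan(.437,.005,.06,-90)
```

```text
t 46.73 tcp [ 0.5338 -0.0077  0.1745] yaw(jaw y-axis) -90.00 tilt 0.21 open 0.482 F [-0.619   0.263  -0.7599] J [-0.1195  0.753   0.1387  1.7364 -0.1552  0.6591 -1.4661]
shift units [ 4.56 -0.51  3.89]
turn units (wx,wy,wz) [ 0.   -0.04  0.  ]
if turn first: shift [ 4.58 -0.51  3.87]
```

Call:
{"name": "drive_tool", "arguments": {
  "rows": [
    {"dx":0,"dy":-0.5,"dz":0.7,"wx":0,"wy":0,"wz":0},
    {"dx":0,"dy":-0.5,"dz":0.7,"wx":0,"wy":0,"wz":0},
    {"dx":0,"dy":-0.5,"dz":0.7,"wx":0,"wy":0,"wz":0},
    {"dx":0,"dy":-0.5,"dz":0.7,"wx":0,"wy":0,"wz":0},
    {"dx":0,"dy":-0.31,"dz":0.45,"wx":0,"wy":0,"wz":0}
  ]
}}

```text
t: 47.15
tcp_pos: [0.4498, 0.0511, 0.1714]
tool_rot: [-0.0, -0.707, -0.0, 0.708]
force: [0.4, 1.0, -0.9]
opening: 0.48
```

Call:
{"name": "drive_tool", "arguments": {
  "rows": [
    {"dx":0.7,"dy":0,"dz":0,"wx":0,"wy":0,"wz":0},
    {"dx":0.7,"dy":0,"dz":0,"wx":0,"wy":0,"wz":0},
    {"dx":0.7,"dy":0,"dz":0,"wx":0,"wy":0,"wz":0},
    {"dx":0.7,"dy":0,"dz":0,"wx":0,"wy":0,"wz":0},
    {"dx":0,"dy":0,"dz":0,"wx":0,"wy":0,"wz":0}
  ]
}}

```text
t: 47.57
tcp_pos: [0.4505, 0.0499, 0.0993]
tool_rot: [-0.0, -0.706, 0.0, 0.709]
force: [0.6, -0.7, -0.5]
opening: 0.477
```

Run:
```python
from h import *
plan(.452,.05,.0575,-90)
```

```text
t 47.57 tcp [0.4505 0.0499 0.0993] yaw(jaw y-axis) -90.00 tilt 0.23 open 0.477 F [ 0.6269 -0.7001 -0.4718] J [-0.2248  0.8158  0.0788  2.0684 -0.2183  0.2691 -1.5306]
shift units [ 1.67 -0.01 -0.07]
turn units (wx,wy,wz) [ 0.    0.04 -0.  ]
if turn first: shift [ 1.67 -0.01 -0.06]
```

Call:
{"name": "drive_tool", "arguments": {
  "rows": [
    {"dx":0.5,"dy":0,"dz":-0.05,"wx":0,"wy":0,"wz":0},
    {"dx":0.5,"dy":0,"dz":0,"wx":0,"wy":0,"wz":0},
    {"dx":0.4,"dy":0,"dz":0,"wx":0,"wy":0,"wz":0},
    {"dx":0.2,"dy":0,"dz":0,"wx":0,"wy":0,"wz":0},
    {"dx":0,"dy":0,"dz":0,"wx":0,"wy":0,"wz":0}
  ]
}}

```text
t: 47.98
tcp_pos: [0.4526, 0.05, 0.0616]
tool_rot: [-0.0, -0.707, -0.0, 0.708]
force: [-0.2, 0.5, -1.8]
opening: 0.479
```

Call:
{"name": "drive_tool", "arguments": {
  "rows": [
    {"dx":0.05,"dy":0,"dz":0,"wx":0,"wy":0,"wz":0},
    {"dx":0,"dy":0,"dz":0,"wx":0,"wy":0,"wz":0},
    {"dx":0,"dy":0,"dz":0,"wx":0,"wy":0,"wz":0},
    {"dx":0,"dy":0,"dz":0,"wx":0,"wy":0,"wz":0},
    {"dx":0,"dy":0,"dz":0,"wx":0,"wy":0,"wz":0}
  ]
}}

```text
t: 48.4
tcp_pos: [0.453, 0.0501, 0.061]
tool_rot: [-0.0, 0.707, 0.0, -0.707]
force: [0.6, 0.1, -0.2]
opening: 0.476
```

Call:
{"name": "drive_tool", "arguments": {
  "rows": [
    {"dx":0.1,"dy":0,"dz":0,"wx":0,"wy":0,"wz":0},
    {"dx":0.1,"dy":0,"dz":0,"wx":0,"wy":0,"wz":0},
    {"dx":0,"dy":0,"dz":0,"wx":0,"wy":0,"wz":0},
    {"dx":0,"dy":0,"dz":0,"wx":0,"wy":0,"wz":0},
    {"dx":0,"dy":0,"dz":0,"wx":0,"wy":0,"wz":0}
  ]
}}

```text
t: 48.82
tcp_pos: [0.4529, 0.0501, 0.0557]
tool_rot: [-0.0, 0.707, 0.0, -0.707]
force: [-1.2, 0.5, 6.7]
opening: 0.475
```

Call:
{"name": "drive_tool", "arguments": {
  "rows": [
    {"dx":0.03,"dy":0,"dz":0,"wx":0,"wy":0,"wz":0},
    {"dx":0,"dy":0,"dz":0,"wx":0,"wy":0,"wz":0},
    {"dx":0,"dy":0,"dz":0,"wx":0,"wy":0,"wz":0},
    {"dx":0,"dy":0,"dz":0,"wx":0,"wy":0,"wz":0},
    {"dx":0,"dy":0,"dz":0,"wx":0,"wy":0,"wz":0}
  ]
}}

```text
t: 49.23
tcp_pos: [0.4529, 0.0501, 0.0556]
tool_rot: [-0.0, 0.707, 0.0, -0.707]
force: [-3.4, 0.6, 27.5]
opening: 0.479
```

Seated on the tray floor. Backing off slightly, releasing and rising.

Call:
{"name": "drive_tool", "arguments": {
  "rows": [
    {"dx":-0.04,"dy":0,"dz":0,"wx":0,"wy":0,"wz":0},
    {"dx":0,"dy":0,"dz":0,"wx":0,"wy":0,"wz":0},
    {"dx":0,"dy":0,"dz":0,"wx":0,"wy":0,"wz":0},
    {"dx":0,"dy":0,"dz":0,"wx":0,"wy":0,"wz":0},
    {"dx":0,"dy":0,"dz":0,"wx":0,"wy":0,"wz":0}
  ],
  "fingers": 75
}}

```text
t: 49.65
tcp_pos: [0.4529, 0.05, 0.0558]
tool_rot: [-0.0, -0.707, -0.0, 0.707]
force: [-0.3, -0.5, -0.6]
opening: 0.749
```

Call:
{"name": "drive_tool", "arguments": {
  "rows": [
    {"dx":-0.5,"dy":0,"dz":0,"wx":0,"wy":0,"wz":0},
    {"dx":-1,"dy":0,"dz":0,"wx":0,"wy":0,"wz":0},
    {"dx":-1,"dy":0,"dz":0,"wx":0,"wy":0,"wz":0},
    {"dx":-1,"dy":0,"dz":0,"wx":0,"wy":0,"wz":0},
    {"dx":-1,"dy":0,"dz":0,"wx":0,"wy":0,"wz":0}
  ]
}}

```text
t: 50.07
tcp_pos: [0.4526, 0.05, 0.1696]
tool_rot: [0.0, -0.707, -0.0, 0.707]
force: [-0.5, 0.6, -0.7]
opening: 0.75
```

Call:
{"name": "drive_tool", "arguments": {
  "rows": [
    {"dx":-1,"dy":0,"dz":0,"wx":0,"wy":0,"wz":0},
    {"dx":-1,"dy":-0.5,"dz":0,"wx":0,"wy":0,"wz":0},
    {"dx":-1,"dy":-1,"dz":0,"wx":0,"wy":0,"wz":0},
    {"dx":-1,"dy":-1,"dz":0,"wx":0,"wy":0,"wz":0},
    {"dx":-1,"dy":-1,"dz":0,"wx":0,"wy":0,"wz":0}
  ]
}}

```text
t: 50.48
tcp_pos: [0.4525, 0.1385, 0.2949]
tool_rot: [-0.0, 0.707, -0.0, -0.707]
force: [0.5, 0.8, -0.7]
opening: 0.748
```

Call:
{"name": "drive_tool", "arguments": {
  "rows": [
    {"dx":0,"dy":-1,"dz":0,"wx":0,"wy":0,"wz":0},
    {"dx":0,"dy":0,"dz":0,"wx":0,"wy":0,"wz":0},
    {"dx":0,"dy":0,"dz":0,"wx":0,"wy":0,"wz":0},
    {"dx":0,"dy":0,"dz":0,"wx":0,"wy":0,"wz":0},
    {"dx":0,"dy":0,"dz":0,"wx":0,"wy":0,"wz":0}
  ]
}}

```text
t: 50.9
tcp_pos: [0.4529, 0.1615, 0.2932]
tool_rot: [0.0, -0.707, 0.001, 0.707]
force: [-0.5, -0.2, 0.3]
opening: 0.751
```

Run:
```python
from h import *
p,M,s=st(); f=grab_frame("wrist"); cv2.imwrite("pics/w16.png",f["img"]); np.save("w16pose.npy",np.r_[p,s["tool_rot"]])
cv2.imwrite("pics/side16.png",grab_frame("side")["img"]);S=grab_frame("scene"); cv2.imwrite("pics/scene16.png",S["img"])
```

```text
t 50.90 tcp [0.4529 0.1615 0.2932] yaw(jaw y-axis) -90.08 tilt 0.05 open 0.751 F [-0.4675 -0.2326  0.3128] J [-0.5536  0.5226  0.2455  1.7447 -0.1559  0.8941 -1.8137]
```

View pics/w16.png

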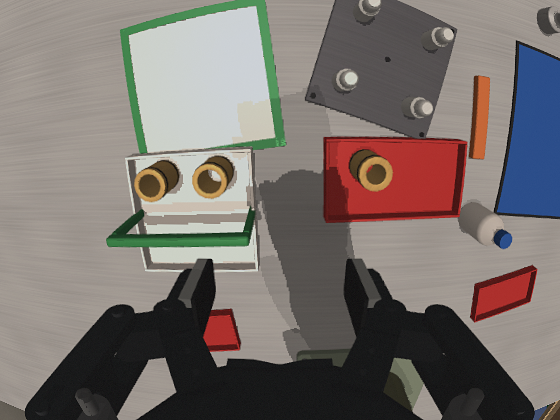

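View pics/side16.png

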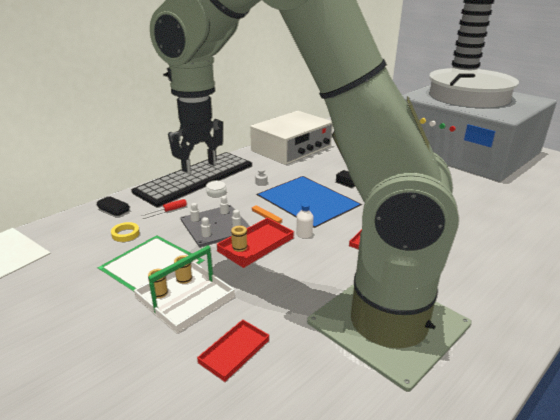

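All are sorted: two in the caddy at (153,183) and (212,178), one in the tray at (372,170). The whole caddy is visible, so I'll measure caddy and handle here, and triangulate the handle height with the side view.

Run:
```python
from h import *
im=cv2.imread("pics/w16.png"); crop(im,100,0,300,280,2.1,"w16c.png")
im=cv2.imread("pics/side16.png"); crop(im,90,225,250,335,4,"s16c.png")
im=cv2.imread("pics/scene16.png"); crop(im,340,200,480,350,3.8,"sc16c.png")
```

```text
(no output)
```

View pics/w16c.png

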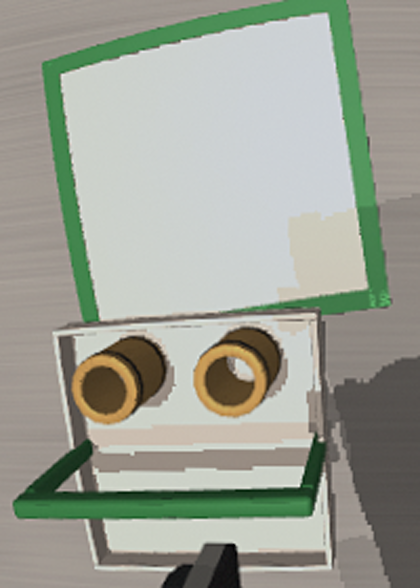

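View pics/s16c.png

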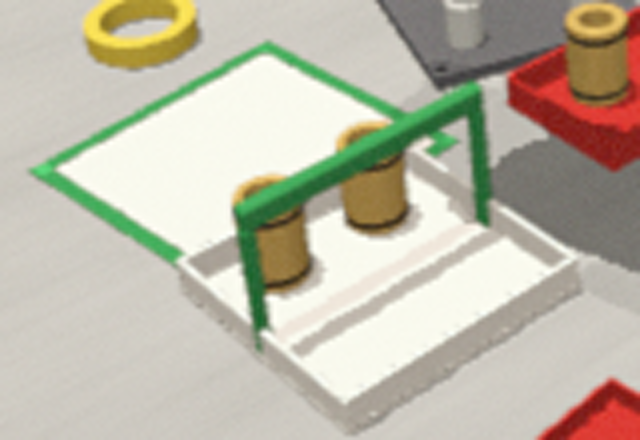

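View pics/sc16c.png

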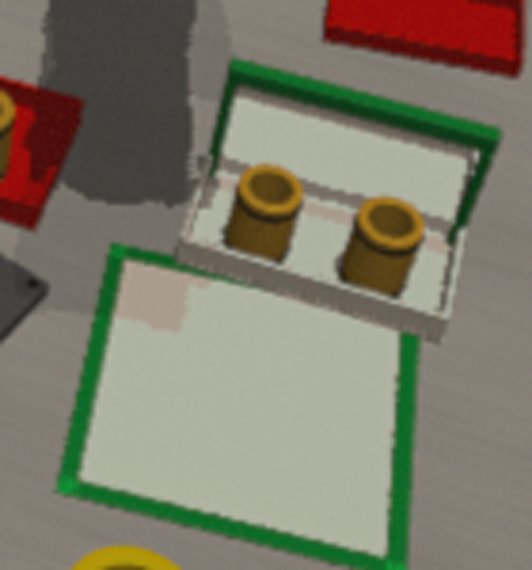

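Run:
```python
from h import *
f=grab_frame("wrist"); q=np.load("w16pose.npy"); pose=(q[:3],q[3:])
A=lambda x,y:(x/2.1+100,y/2.1)
C=[onz(f,*A(*p),.025,pose)[:2] for p in [(54,329),(322,312),(332,570),(95,570)]]
for c in C: print("caddy",c)
c=np.array(C); print("centre",c.mean(0),"yaw",np.degrees(np.arctan2(*(c[0]-c[1])[::-1]))-90,np.degrees(np.arctan2(*(c[1]-c[2])[::-1])))
L=onz(f,*A(16,509.5),.11,pose)[:2];Rr=onz(f,*A(308,508),.11,pose)[:2]
print("handle",L,Rr,(L+Rr)/2,np.degrees(np.arctan2(*(L-Rr)[::-1]))-90,np.linalg.norm(L-Rr))
D=grab_frame("side");S=grab_frame("scene")
dd=lambda x,y:(x/4+90,y/4+225); ss=lambda x,y:(x/3.8+340,y/3.8+200)
# top-face end corners: scene far-left end(234,64)->right end (498,130); side (476,86),(240,208)
for a,b,n in [(ss(234,66),dd(476,88),"R"),(ss(496,131),dd(240,210),"L")]:
    print("tri sc/side",n,tri(ray(S,*a),ray(D,*b)))
for b,w,n in [(dd(476,88),A(308,508),"R"),(dd(240,210),A(16,509.5),"L")]:
    print("tri side/wrist",n,tri(ray(D,*b),ray(f,*w,pose)))
# pad
P=[onz(f,*A(*p),0,pose)[:2] for p in [(43,63),(345,0),(390,304)]]
print("pad wrist",P,(P[0]+P[2])/2)
P=[onz(D,*dd(*p),0)[:2] for p in [(268,42),(34,172),(458,143)]]; print("pad side",P,(P[1]+P[2])/2)
P=[onz(S,*ss(*p),0)[:2] for p in [(112,244),(60,490),(405,570)]]; print("pad scene",P,(P[0]+P[2])/2)
```

```text
caddy [0.4699 0.3643]
caddy [0.475  0.1936]
caddy [0.3055 0.1915]
caddy [0.2994 0.3603]
centre [0.3874 0.2774] yaw 1.7111408091864604 0.6952803795048199
handle [0.3851 0.3606] [0.3901 0.1961] [0.3876 0.2783] 1.7417717859061383 0.16450292960625465
tri sc/side R (array([0.3911, 0.1979, 0.1056]), [np.float64(0.0009268728813488824), np.float64(0.0009268728813488038)])
tri sc/side L (array([0.3844, 0.3619, 0.1077]), [np.float64(0.0005914858200076024), np.float64(0.000591485820007582)])
tri side/wrist R (array([0.3892, 0.1972, 0.1071]), [np.float64(0.0008475842212609855), np.float64(0.0008475842212609372)])
tri side/wrist L (array([0.3841, 0.3623, 0.1077]), [np.float64(0.00031088088979805087), np.float64(0.00031088088979803834)])
pad wrist [array([0.6452, 0.3777]), array([0.6671, 0.1808]), array([0.4761, 0.1537])] [0.5607 0.2657]
pad side [array([0.6712, 0.1828]), array([0.6425, 0.3777]), array([0.475 , 0.1571])] [0.5588 0.2674]
pad scene [array([0.4788, 0.1566]), array([0.673 , 0.1846]), array([0.6409, 0.3781])] [0.5598 0.2674]
```

Caddy centre is (0.387,0.279), yaw about 1.8°; handle top triangulates to about 107 mm against 110 in the text, and sleeve tops came out low by the same amount. Pad centre is (0.560,0.267), yaw about 7.7°. Now turning the tool so the jaws close along the caddy's x.

Call:
{"name": "drive_tool", "arguments": {
  "rows": [
    {"dx":0,"dy":0,"dz":0,"wx":-1,"wy":0,"wz":0},
    {"dx":0,"dy":0,"dz":0,"wx":-1,"wy":0,"wz":0},
    {"dx":0,"dy":0,"dz":0,"wx":-1,"wy":0,"wz":0},
    {"dx":0,"dy":0,"dz":0,"wx":-1,"wy":0,"wz":0},
    {"dx":0,"dy":0,"dz":0,"wx":-1,"wy":0,"wz":0}
  ],
  "fingers": 100
}}

```text
t: 51.62
tcp_pos: [0.4529, 0.1624, 0.2935]
tool_rot: [0.185, 0.683, 0.185, -0.683]
force: [-0.2, -1.3, -0.0]
opening: 1.0
```

Call:
{"name": "drive_tool", "arguments": {
  "rows": [
    {"dx":0,"dy":0,"dz":0,"wx":-1,"wy":0,"wz":0},
    {"dx":0,"dy":0,"dz":0,"wx":-1,"wy":0,"wz":0},
    {"dx":0,"dy":0,"dz":0,"wx":-1,"wy":0,"wz":0},
    {"dx":0,"dy":0,"dz":0,"wx":-1,"wy":0,"wz":0},
    {"dx":0,"dy":0,"dz":0,"wx":-1,"wy":0,"wz":0}
  ]
}}

```text
t: 52.03
tcp_pos: [0.4529, 0.1624, 0.2935]
tool_rot: [0.355, 0.612, 0.355, -0.611]
force: [-0.3, -0.3, -0.5]
opening: 0.999
```

Call:
{"name": "drive_tool", "arguments": {
  "rows": [
    {"dx":0,"dy":0,"dz":0,"wx":-1,"wy":0,"wz":0},
    {"dx":0,"dy":0,"dz":0,"wx":-1,"wy":0,"wz":0},
    {"dx":0,"dy":0,"dz":0,"wx":-1,"wy":0,"wz":0},
    {"dx":0,"dy":0,"dz":0,"wx":-1,"wy":0,"wz":0},
    {"dx":0,"dy":0,"dz":0,"wx":-1,"wy":0,"wz":0}
  ]
}}

```text
t: 52.45
tcp_pos: [0.4529, 0.1623, 0.2935]
tool_rot: [0.501, 0.499, 0.501, -0.499]
force: [0.2, 0.6, -0.2]
opening: 0.996
```

Run:
```python
from h import *
plan(.3876,.2788,.22,1.8)
```

```text
t 52.45 tcp [0.4529 0.1623 0.2935] yaw(jaw y-axis) 0.29 tilt 0.00 open 0.996 F [ 0.226   0.6393 -0.2125] J [-0.2697  0.5151 -0.2367  1.735   0.147   0.9087 -0.5624]
shift units [ 2.94 -2.59 -4.67]
turn units (wx,wy,wz) [-0.25 -0.   -0.  ]
if turn first: shift [ 2.94 -2.47 -4.74]
```

Call:
{"name": "drive_tool", "arguments": {
  "rows": [
    {"dx":0,"dy":0,"dz":0,"wx":-0.25,"wy":0,"wz":0},
    {"dx":0.6,"dy":-0.6,"dz":-1,"wx":0,"wy":0,"wz":0},
    {"dx":0.6,"dy":-0.6,"dz":-1,"wx":0,"wy":0,"wz":0},
    {"dx":0.6,"dy":-0.6,"dz":-1,"wx":0,"wy":0,"wz":0},
    {"dx":0.6,"dy":-0.6,"dz":-1,"wx":0,"wy":0,"wz":0}
  ]
}}

```text
t: 52.87
tcp_pos: [0.3896, 0.2617, 0.2329]
tool_rot: [0.506, 0.494, 0.506, -0.494]
force: [1.5, 1.0, 0.1]
opening: 1.002
```

Call:
{"name": "drive_tool", "arguments": {
  "rows": [
    {"dx":0.5,"dy":-0.07,"dz":-0.74,"wx":0,"wy":0,"wz":0},
    {"dx":0,"dy":0,"dz":0,"wx":0,"wy":0,"wz":0},
    {"dx":0,"dy":0,"dz":0,"wx":0,"wy":0,"wz":0},
    {"dx":0,"dy":0,"dz":0,"wx":0,"wy":0,"wz":0},
    {"dx":0,"dy":0,"dz":0,"wx":0,"wy":0,"wz":0}
  ]
}}

```text
t: 53.28
tcp_pos: [0.3886, 0.2786, 0.2214]
tool_rot: [0.506, 0.494, 0.506, -0.494]
force: [0.8, -1.0, -0.2]
opening: 0.999
```

Run:
```python
from h import *
plan(.3876,.2788,.10,1.8); p,M,s=st(); f=grab_frame("wrist"); cv2.imwrite("pics/w17.png",f["img"]); np.save("w17pose.npy",np.r_[p,s["tool_rot"]])
```

```text
t 53.28 tcp [0.3886 0.2786 0.2214] yaw(jaw y-axis) 1.38 tilt 0.04 open 0.999 F [ 0.775  -1.036  -0.1579] J [-0.5728  0.6095 -0.1995  1.8621  0.1804  0.6868 -0.8532]
shift units [ 4.86 -0.04 -0.01]
turn units (wx,wy,wz) [-0.07 -0.   -0.01]
if turn first: shift [ 4.86 -0.04 -0.01]
t 53.28 tcp [0.3886 0.2786 0.2214] yaw(jaw y-axis) 1.38 tilt 0.04 open 0.999 F [ 0.775  -1.036  -0.1579] J [-0.5728  0.6095 -0.1995  1.8621  0.1804  0.6868 -0.8532]
```

View pics/w17.png

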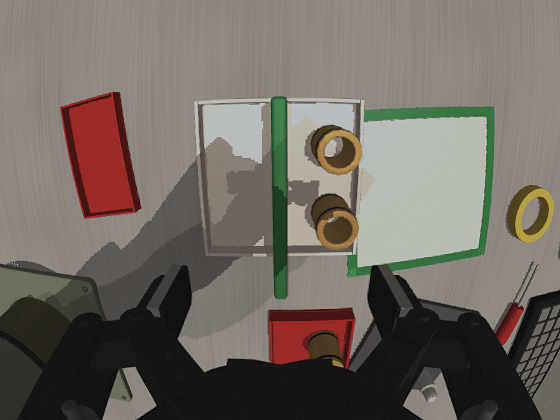

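The bar at column 279 is centred between the pads (180 and 377). Caddy and pad are in one image here, giving a good relative measurement.

Run:
```python
from h import *
im=cv2.imread("pics/w17.png"); crop(im,180,85,510,290,2.4,"w17c.png")
```

```text
(no output)
```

View pics/w17c.png

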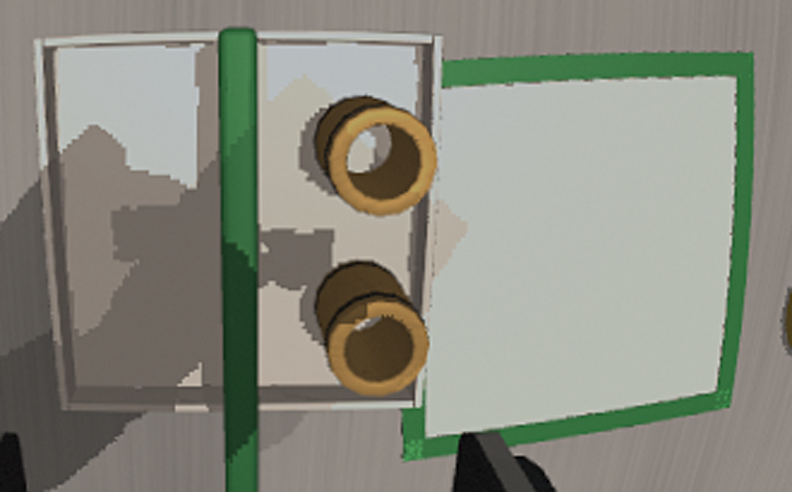

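Run:
```python
from h import *
f=grab_frame("wrist"); q=np.load("w17pose.npy"); pose=(q[:3],q[3:])
A=lambda x,y:(x/2.4+180,y/2.4+85)
c=np.array([onz(f,*A(*p),.025,pose)[:2] for p in [(35,39),(441,37),(427,410),(65,410)]])
print(c,"centre",c.mean(0)); P=[onz(f,*A(*p),0,pose)[:2] for p in [(754,53),(732,406),(403,460)]]
print("pad",P,(P[0]+P[2])/2)
u=P[0]-P[1];v=P[1]-P[2];print(np.degrees(np.arctan2(u[1],u[0]))-90,np.degrees(np.arctan2(v[1],v[0])),np.linalg.norm(u),np.linalg.norm(v))
for i in range(4): d=c[i]-c[(i+1)%4]; print("side",np.linalg.norm(d),np.degrees(np.arctan2(d[1],d[0])))
print("bar x",[onz(f,*A(x,y),.11,pose)[:2] for x,y in [(239,30),(240,280)]])
```

```text
[[0.3011 0.3608]
 [0.4689 0.3658]
 [0.478  0.1964]
 [0.3081 0.1924]] centre [0.389  0.2788]
pad [array([0.6475, 0.3789]), array([0.676 , 0.1815]), array([0.4761, 0.1542])] [0.5618 0.2665]
8.212805963039841 7.787433889818624 0.19937276634460457 0.20171624747786696
side 0.16783968872031155 -178.31003508815357
side 0.1696710510063822 93.09462670399313
side 0.17002642055755085 1.3419802404535817
side 0.16859899482883978 -87.63862937935207
bar x [array([0.3854, 0.3631]), array([0.3876, 0.2851])]
```

Call:
{"name": "drive_tool", "arguments": {
  "rows": [
    {"dx":0.9,"dy":-0.02,"dz":0,"wx":-0.08,"wy":0,"wz":0},
    {"dx":1,"dy":0,"dz":0,"wx":0,"wy":0,"wz":0},
    {"dx":1,"dy":0,"dz":0,"wx":0,"wy":0,"wz":0},
    {"dx":1,"dy":0,"dz":0,"wx":0,"wy":0,"wz":0},
    {"dx":0.8,"dy":0,"dz":0,"wx":0,"wy":0,"wz":0}
  ]
}}

```text
t: 53.8
tcp_pos: [0.3877, 0.2788, 0.1023]
tool_rot: [0.508, 0.492, 0.508, -0.492]
force: [0.5, 0.5, -0.8]
opening: 0.996
```

Call:
{"name": "drive_tool", "arguments": {
  "rows": [
    {"dx":0,"dy":0,"dz":0,"wx":0,"wy":0,"wz":0},
    {"dx":0,"dy":0,"dz":0,"wx":0,"wy":0,"wz":0},
    {"dx":0,"dy":0,"dz":0,"wx":0,"wy":0,"wz":0},
    {"dx":0,"dy":0,"dz":0,"wx":0,"wy":0,"wz":0},
    {"dx":0,"dy":0,"dz":0,"wx":0,"wy":0,"wz":0}
  ]
}}

```text
t: 54.22
tcp_pos: [0.388, 0.2795, 0.1046]
tool_rot: [0.509, 0.492, 0.508, -0.491]
force: [-0.6, -0.2, 0.5]
opening: 1.0
```

Run:
```python
from h import *
plan(.3876,.2788,.10,1.9); f=grab_frame("wrist"); cv2.imwrite("pics/w18.png",f["img"])
```

```text
t 54.22 tcp [0.388  0.2795 0.1046] yaw(jaw y-axis) 1.97 tilt 0.11 open 1.000 F [-0.644  -0.1822  0.4557] J [-0.6236  0.8154 -0.1209  1.9819  0.2542  0.3566 -0.9111]
shift units [ 0.18 -0.02  0.03]
turn units (wx,wy,wz) [ 0.01 -0.01 -0.01]
if turn first: shift [ 0.18 -0.02  0.03]
```

View pics/w18.png

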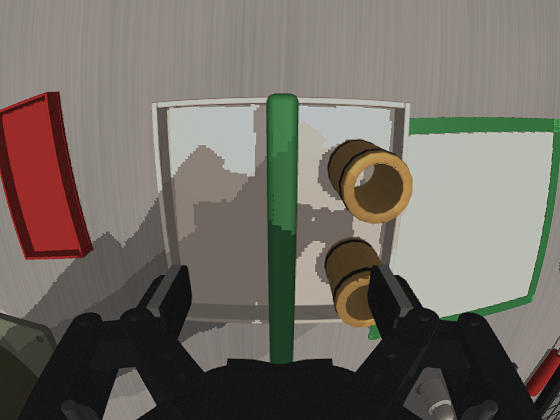

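The bar is well centred. Lowering the last 5 mm, then pinching.

Call:
{"name": "drive_tool", "arguments": {
  "rows": [
    {"dx":0.1,"dy":0,"dz":0,"wx":0,"wy":0,"wz":0},
    {"dx":0.1,"dy":0,"dz":0,"wx":0,"wy":0,"wz":0},
    {"dx":0,"dy":0,"dz":0,"wx":0,"wy":0,"wz":0},
    {"dx":0,"dy":0,"dz":0,"wx":0,"wy":0,"wz":0},
    {"dx":0,"dy":0,"dz":0,"wx":0,"wy":0,"wz":0}
  ]
}}

```text
t: 54.68
tcp_pos: [0.3875, 0.2794, 0.0985]
tool_rot: [0.509, 0.491, 0.509, -0.491]
force: [0.1, -0.1, 0.2]
opening: 1.004
```

Call:
{"name": "drive_tool", "arguments": {
  "rows": [
    {"dx":0,"dy":0,"dz":0,"wx":0,"wy":0,"wz":0},
    {"dx":0,"dy":0,"dz":0,"wx":0,"wy":0,"wz":0},
    {"dx":0,"dy":0,"dz":0,"wx":0,"wy":0,"wz":0},
    {"dx":0,"dy":0,"dz":0,"wx":0,"wy":0,"wz":0},
    {"dx":0,"dy":0,"dz":0,"wx":0,"wy":0,"wz":0}
  ],
  "fingers": 0,
  "grip_force": 90
}}

```text
t: 55.1
tcp_pos: [0.3875, 0.2793, 0.0985]
tool_rot: [0.509, 0.491, 0.509, -0.491]
force: [-0.3, -0.2, 0.1]
opening: 0.301
```

Call:
{"name": "drive_tool", "arguments": {
  "rows": [
    {"dx":0,"dy":0,"dz":0,"wx":0,"wy":0,"wz":0},
    {"dx":0,"dy":0,"dz":0,"wx":0,"wy":0,"wz":0},
    {"dx":0,"dy":0,"dz":0,"wx":0,"wy":0,"wz":0},
    {"dx":0,"dy":0,"dz":0,"wx":0,"wy":0,"wz":0},
    {"dx":0,"dy":0,"dz":0,"wx":0,"wy":0,"wz":0}
  ]
}}

```text
t: 55.52
tcp_pos: [0.3877, 0.2794, 0.0987]
tool_rot: [0.509, 0.492, 0.509, -0.491]
force: [-0.1, -0.1, 8.3]
opening: 0.123
```

Run:
```python
from h import *
st()
```

```text
t 55.52 tcp [0.3877 0.2794 0.0987] yaw(jaw y-axis) 1.98 tilt 0.03 open 0.123 F [-0.1098 -0.0721  8.3045] J [-0.6266  0.8269 -0.1162  1.9852  0.2567  0.3426 -0.9133]
```

Gripped. Lifting gently.

Call:
{"name": "drive_tool", "arguments": {
  "rows": [
    {"dx":-0.2,"dy":0,"dz":0,"wx":0,"wy":0,"wz":0},
    {"dx":-0.3,"dy":0,"dz":0,"wx":0,"wy":0,"wz":0},
    {"dx":-0.4,"dy":0,"dz":0,"wx":0,"wy":0,"wz":0},
    {"dx":-0.4,"dy":0,"dz":0,"wx":0,"wy":0,"wz":0},
    {"dx":-0.3,"dy":0,"dz":0,"wx":0,"wy":0,"wz":0}
  ]
}}

```text
t: 55.93
tcp_pos: [0.3875, 0.2793, 0.1396]
tool_rot: [0.509, 0.491, 0.509, -0.491]
force: [-1.2, 0.2, -4.7]
opening: 0.121
```

Call:
{"name": "drive_tool", "arguments": {
  "rows": [
    {"dx":0,"dy":0,"dz":0,"wx":0,"wy":0,"wz":0},
    {"dx":0,"dy":0,"dz":0,"wx":0,"wy":0,"wz":0},
    {"dx":0,"dy":0,"dz":0,"wx":0,"wy":0,"wz":0},
    {"dx":0,"dy":0,"dz":0,"wx":0,"wy":0,"wz":0},
    {"dx":0,"dy":0,"dz":0,"wx":0,"wy":0,"wz":0}
  ]
}}

```text
t: 56.35
tcp_pos: [0.3874, 0.2793, 0.1381]
tool_rot: [0.509, 0.491, 0.509, -0.491]
force: [-0.4, -0.3, -5.7]
opening: 0.125
```

Run:
```python
from h import *
plan(.561,.267,.14,7.9); f=grab_frame("wrist"); cv2.imwrite("pics/w19.png",f["img"]); g=grab_frame("side"); crop(g["img"],60,180,330,340,2.9,"s19.png")
```

```text
t 56.35 tcp [0.3874 0.2793 0.1381] yaw(jaw y-axis) 1.99 tilt 0.04 open 0.125 F [-0.4499 -0.3288 -5.69  ] J [-0.6068  0.7517 -0.1502  1.9568  0.2367  0.4504 -0.8961]
shift units [-0.08  6.92  0.73]
turn units (wx,wy,wz) [-0.98  0.    0.01]
if turn first: shift [-0.08  6.81  1.44]
```

View pics/s19.png

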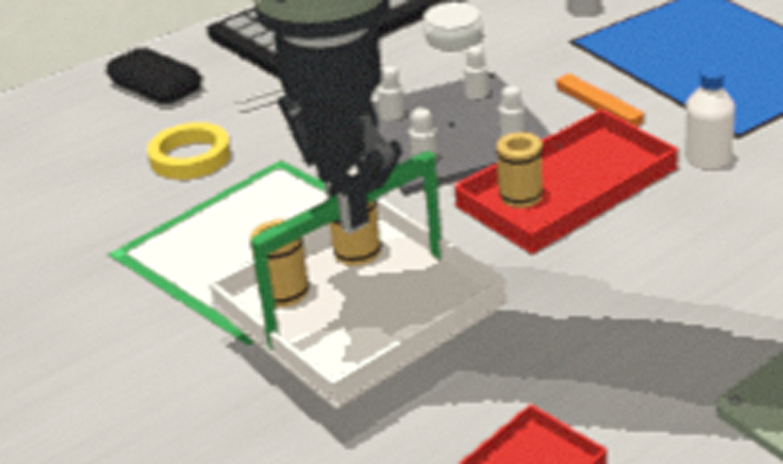

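View pics/w19.png

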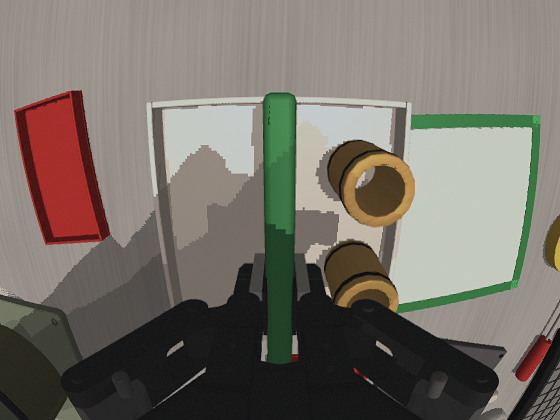

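The caddy hangs level with both sleeves standing. Turning 5.9° and moving over the pad.

Call:
{"name": "drive_tool", "arguments": {
  "rows": [
    {"dx":0,"dy":0.1,"dz":0,"wx":-0.2,"wy":0,"wz":0},
    {"dx":0,"dy":0.2,"dz":0,"wx":-0.2,"wy":0,"wz":0},
    {"dx":0,"dy":0.3,"dz":0,"wx":-0.2,"wy":0,"wz":0},
    {"dx":0,"dy":0.4,"dz":0.1,"wx":-0.2,"wy":0,"wz":0},
    {"dx":0,"dy":0.5,"dz":0.1,"wx":-0.18,"wy":0,"wz":0}
  ]
}}

```text
t: 56.87
tcp_pos: [0.4262, 0.2777, 0.1385]
tool_rot: [0.534, 0.464, 0.534, -0.464]
force: [-0.1, 0.4, -4.7]
opening: 0.126
```

Call:
{"name": "drive_tool", "arguments": {
  "rows": [
    {"dx":0,"dy":0.6,"dz":0.1,"wx":0,"wy":0,"wz":0},
    {"dx":0,"dy":0.6,"dz":0.1,"wx":0,"wy":0,"wz":0},
    {"dx":0,"dy":0.6,"dz":0.1,"wx":0,"wy":0,"wz":0},
    {"dx":0,"dy":0.6,"dz":0.1,"wx":0,"wy":0,"wz":0},
    {"dx":0,"dy":0.6,"dz":0.2,"wx":0,"wy":0,"wz":0}
  ]
}}

```text
t: 57.28
tcp_pos: [0.5031, 0.2731, 0.1384]
tool_rot: [0.533, 0.464, 0.533, -0.464]
force: [-0.8, 0.7, -5.7]
opening: 0.128
```

Call:
{"name": "drive_tool", "arguments": {
  "rows": [
    {"dx":0,"dy":0.6,"dz":0.2,"wx":0,"wy":0,"wz":0},
    {"dx":0,"dy":0.5,"dz":0.1,"wx":0,"wy":0,"wz":0},
    {"dx":0,"dy":0.4,"dz":0.1,"wx":0,"wy":0,"wz":0},
    {"dx":0,"dy":0.3,"dz":0,"wx":0,"wy":0,"wz":0},
    {"dx":0,"dy":0.2,"dz":0,"wx":0,"wy":0,"wz":0}
  ]
}}

```text
t: 57.7
tcp_pos: [0.5539, 0.2694, 0.1382]
tool_rot: [0.533, 0.465, 0.533, -0.465]
force: [-0.2, 0.2, -5.9]
opening: 0.119
```

Call:
{"name": "drive_tool", "arguments": {
  "rows": [
    {"dx":0,"dy":0.1,"dz":0,"wx":0,"wy":0,"wz":0},
    {"dx":0,"dy":0,"dz":0,"wx":0,"wy":0,"wz":0},
    {"dx":0,"dy":0,"dz":0,"wx":0,"wy":0,"wz":0},
    {"dx":0,"dy":0,"dz":0,"wx":0,"wy":0,"wz":0},
    {"dx":0,"dy":0,"dz":0,"wx":0,"wy":0,"wz":0}
  ]
}}

```text
t: 58.12
tcp_pos: [0.5549, 0.2705, 0.1386]
tool_rot: [0.533, 0.464, 0.533, -0.464]
force: [0.3, 1.2, -5.0]
opening: 0.125
```

Run:
```python
from h import *
plan(.5612,.2672,.103,7.9)
```

```text
t 58.12 tcp [0.5549 0.2705 0.1386] yaw(jaw y-axis) 7.89 tilt 0.01 open 0.125 F [ 0.3181  1.2212 -5.0324] J [-0.3887  0.9123 -0.2507  1.4386  0.2703  0.8246 -0.5923]
shift units [1.42 0.23 0.17]
turn units (wx,wy,wz) [-0. -0.  0.]
if turn first: shift [1.42 0.23 0.17]
```

Call:
{"name": "drive_tool", "arguments": {
  "rows": [
    {"dx":0.2,"dy":0.13,"dz":0.1,"wx":0,"wy":0,"wz":0},
    {"dx":0.3,"dy":0.1,"dz":0.07,"wx":0,"wy":0,"wz":0},
    {"dx":0.3,"dy":0,"dz":0,"wx":0,"wy":0,"wz":0},
    {"dx":0.3,"dy":0,"dz":0,"wx":0,"wy":0,"wz":0},
    {"dx":0.1,"dy":0,"dz":0,"wx":0,"wy":0,"wz":0}
  ]
}}

```text
t: 58.53
tcp_pos: [0.5608, 0.2667, 0.1067]
tool_rot: [0.533, 0.464, 0.533, -0.465]
force: [0.7, -0.4, -5.8]
opening: 0.124
```

Call:
{"name": "drive_tool", "arguments": {
  "rows": [
    {"dx":0,"dy":0,"dz":0,"wx":0,"wy":0,"wz":0},
    {"dx":0,"dy":0,"dz":0,"wx":0,"wy":0,"wz":0},
    {"dx":0,"dy":0,"dz":0,"wx":0,"wy":0,"wz":0},
    {"dx":0,"dy":0,"dz":0,"wx":0,"wy":0,"wz":0},
    {"dx":0,"dy":0,"dz":0,"wx":0,"wy":0,"wz":0}
  ]
}}

```text
t: 58.95
tcp_pos: [0.5615, 0.2671, 0.1088]
tool_rot: [0.533, 0.465, 0.533, -0.464]
force: [0.7, -0.8, -5.5]
opening: 0.123
```

Run:
```python
from h import *
plan(.5612,.2672,.0985,7.9)
f=grab_frame("wrist"); cv2.imwrite("pics/w20.png",f["img"]); g=grab_frame("side"); crop(g["img"],60,190,260,330,3.5,"s20.png")
g=grab_frame("scene"); crop(g["img"],330,220,480,360,3.8,"sc20.png")
```

```text
t 58.95 tcp [0.5615 0.2671 0.1088] yaw(jaw y-axis) 7.87 tilt 0.03 open 0.123 F [ 0.6696 -0.8086 -5.5054] J [-0.3836  0.959  -0.2417  1.4414  0.2837  0.775  -0.5922]
shift units [ 0.41 -0.01 -0.01]
turn units (wx,wy,wz) [-0.01 -0.   -0.  ]
if turn first: shift [ 0.41 -0.01 -0.01]
```

View pics/s20.png

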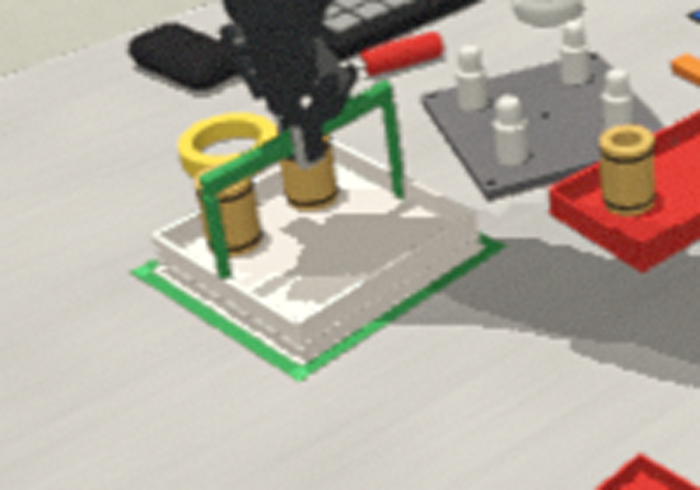

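View pics/sc20.png

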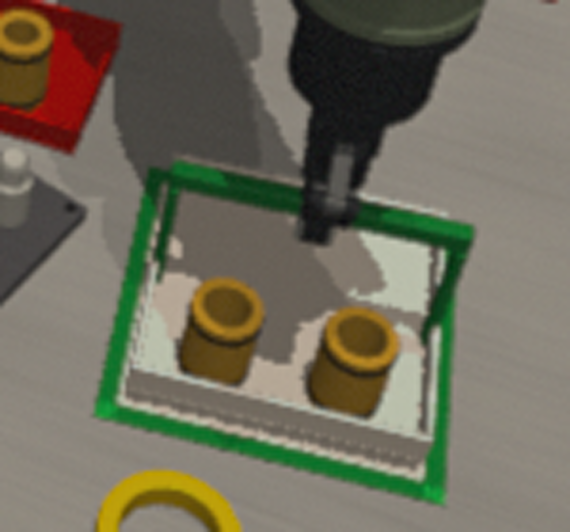

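View pics/w20.png

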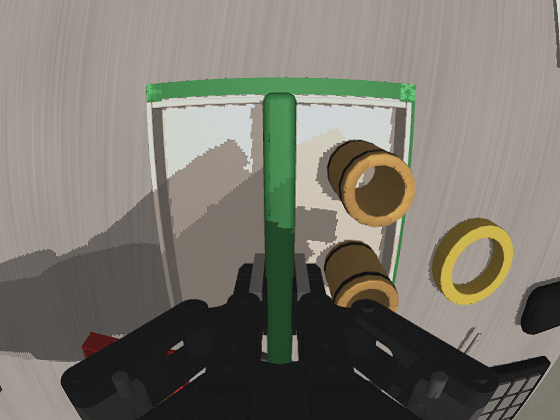

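Run:
```python
from h import *
im=cv2.imread("pics/w20.png"); crop(im,130,70,430,130,2.6,"w20c.png")
f=grab_frame("wrist"); p,M,s=st(); pose=(p,s["tool_rot"])
a=onz(f,147,84,0,pose)[:2]; b=onz(f,415,84,0,pose)[:2]; m=(a+b)/2
d=(b-a)/np.linalg.norm(b-a); n=np.array([-d[1],d[0]])
print(a,b,np.linalg.norm(a-b),np.degrees(np.arctan2(d[1],d[0])),"pad centre",m-.1*n)
c=onz(f,147,103,.035,pose)[:2]; e=onz(f,411,103,.035,pose)[:2]; m=(c+e)/2
d=(e-c)/np.linalg.norm(e-c); n=np.array([-d[1],d[0]])
print("caddy",c,e,np.linalg.norm(c-e),np.degrees(np.arctan2(d[1],d[0])),m-.085*n)
```

```text
t 59.15 tcp [0.5614 0.267  0.1086] yaw(jaw y-axis) 7.86 tilt 0.01 open 0.123 F [ 0.8546  0.0964 -5.336 ] J [-0.3835  0.9593 -0.2417  1.4414  0.2837  0.775  -0.5922]
[0.4493 0.3519] [0.6464 0.3795] 0.1990065854252525 7.973930146509462 pad centre [0.5617 0.2667]
caddy [0.4655 0.3391] [0.6311 0.362 ] 0.16722755658960514 7.882791232347974 [0.56   0.2663]
```

View pics/w20c.png

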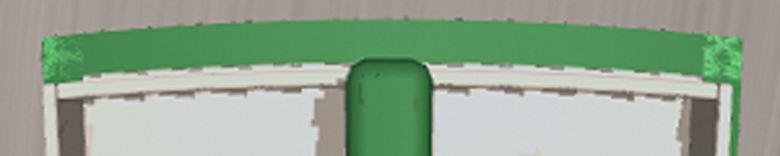

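Pad centre reads (0.5617,0.2667), 8.0°; caddy agrees within 1–2 mm and 0.1°. Lowering onto the table.

Call:
{"name": "drive_tool", "arguments": {
  "rows": [
    {"dx":0.1,"dy":0.02,"dz":0,"wx":0,"wy":0,"wz":0},
    {"dx":0.1,"dy":0,"dz":0,"wx":0,"wy":0,"wz":0},
    {"dx":0.1,"dy":0,"dz":0,"wx":0,"wy":0,"wz":0},
    {"dx":0.04,"dy":0,"dz":0,"wx":0,"wy":0,"wz":0},
    {"dx":0,"dy":0,"dz":0,"wx":0,"wy":0,"wz":0}
  ]
}}

```text
t: 59.57
tcp_pos: [0.5617, 0.267, 0.0996]
tool_rot: [0.533, 0.464, 0.533, -0.465]
force: [1.3, -0.1, -5.4]
opening: 0.125
```

Call:
{"name": "drive_tool", "arguments": {
  "rows": [
    {"dx":0.03,"dy":0,"dz":0,"wx":0,"wy":0,"wz":0},
    {"dx":0,"dy":0,"dz":0,"wx":0,"wy":0,"wz":0},
    {"dx":0,"dy":0,"dz":0,"wx":0,"wy":0,"wz":0},
    {"dx":0,"dy":0,"dz":0,"wx":0,"wy":0,"wz":0},
    {"dx":0,"dy":0,"dz":0,"wx":0,"wy":0,"wz":0}
  ]
}}

```text
t: 59.98
tcp_pos: [0.5619, 0.2671, 0.0993]
tool_rot: [0.533, 0.465, 0.533, -0.465]
force: [-0.1, -1.0, -5.1]
opening: 0.123
```

Call:
{"name": "drive_tool", "arguments": {
  "rows": [
    {"dx":0.03,"dy":0,"dz":0,"wx":0,"wy":0,"wz":0},
    {"dx":0,"dy":0,"dz":0,"wx":0,"wy":0,"wz":0},
    {"dx":0,"dy":0,"dz":0,"wx":0,"wy":0,"wz":0},
    {"dx":0,"dy":0,"dz":0,"wx":0,"wy":0,"wz":0},
    {"dx":0,"dy":0,"dz":0,"wx":0,"wy":0,"wz":0}
  ]
}}

```text
t: 60.4
tcp_pos: [0.5619, 0.2671, 0.0988]
tool_rot: [0.533, 0.465, 0.533, -0.464]
force: [-4.0, -1.7, 6.6]
opening: 0.121
```

Contact. Releasing.

Call:
{"name": "drive_tool", "arguments": {
  "rows": [
    {"dx":0,"dy":0,"dz":0,"wx":0,"wy":0,"wz":0},
    {"dx":0,"dy":0,"dz":0,"wx":0,"wy":0,"wz":0},
    {"dx":0,"dy":0,"dz":0,"wx":0,"wy":0,"wz":0},
    {"dx":0,"dy":0,"dz":0,"wx":0,"wy":0,"wz":0},
    {"dx":0,"dy":0,"dz":0,"wx":0,"wy":0,"wz":0}
  ],
  "fingers": 60
}}

```text
t: 60.82
tcp_pos: [0.562, 0.2671, 0.0985]
tool_rot: [0.533, 0.465, 0.533, -0.464]
force: [-0.5, -0.0, 0.6]
opening: 0.593
```

Call:
{"name": "drive_tool", "arguments": {
  "rows": [
    {"dx":-0.5,"dy":0,"dz":0,"wx":0,"wy":0,"wz":0},
    {"dx":-1,"dy":0,"dz":0,"wx":0,"wy":0,"wz":0},
    {"dx":-1,"dy":0,"dz":0,"wx":0,"wy":0,"wz":0},
    {"dx":-1,"dy":0,"dz":0,"wx":0,"wy":0,"wz":0},
    {"dx":-1,"dy":0,"dz":0,"wx":0,"wy":0,"wz":0}
  ]
}}

```text
t: 61.23
tcp_pos: [0.5618, 0.2671, 0.2132]
tool_rot: [0.533, 0.465, 0.533, -0.464]
force: [0.2, 0.2, 0.2]
opening: 0.598
```

Call:
{"name": "drive_tool", "arguments": {
  "rows": [
    {"dx":-1,"dy":0,"dz":0,"wx":0,"wy":0,"wz":0},
    {"dx":-1,"dy":0,"dz":0,"wx":0,"wy":0,"wz":0},
    {"dx":-0.5,"dy":0,"dz":0,"wx":0,"wy":0,"wz":0},
    {"dx":0,"dy":0,"dz":0,"wx":0,"wy":0,"wz":0},
    {"dx":0,"dy":0,"dz":0,"wx":0,"wy":0,"wz":0}
  ]
}}

```text
t: 61.65
tcp_pos: [0.5619, 0.2671, 0.2744]
tool_rot: [0.533, 0.465, 0.533, -0.464]
force: [-0.8, 0.0, -0.8]
opening: 0.602
```

Call:
{"name": "drive_tool", "arguments": {
  "rows": [
    {"dx":0,"dy":-0.5,"dz":0,"wx":0,"wy":0,"wz":0},
    {"dx":0,"dy":-0.5,"dz":0,"wx":0,"wy":0,"wz":0},
    {"dx":0,"dy":0,"dz":0,"wx":0,"wy":0,"wz":0},
    {"dx":0,"dy":0,"dz":0,"wx":0,"wy":0,"wz":0},
    {"dx":0,"dy":0,"dz":0,"wx":0,"wy":0,"wz":0}
  ]
}}

```text
t: 62.07
tcp_pos: [0.5375, 0.2635, 0.2732]
tool_rot: [0.533, 0.464, 0.533, -0.465]
force: [0.5, -0.2, 0.2]
opening: 0.605
```

Run:
```python
from h import *
p,M,s=st(); f=grab_frame("wrist"); cv2.imwrite("pics/w21.png",f["img"]); np.save("w21pose.npy",np.r_[p,s["tool_rot"]])
g=grab_frame("side"); cv2.imwrite("pics/side21.png",g["img"])
g=grab_frame("scene"); cv2.imwrite("pics/scene21.png",g["img"])
crop(f["img"],170,60,420,290,2.6,"w21c.png")
```

```text
t 62.07 tcp [0.5375 0.2635 0.2732] yaw(jaw y-axis) 7.86 tilt 0.02 open 0.605 F [ 0.4894 -0.1582  0.1722] J [-0.3738  0.7285 -0.2875  1.3466  0.2138  1.0971 -0.5526]
```

View pics/w21c.png

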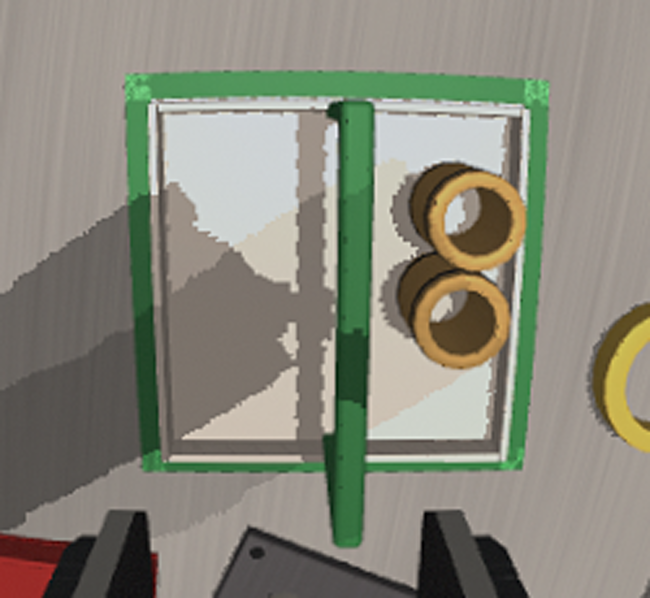

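View pics/scene21.png

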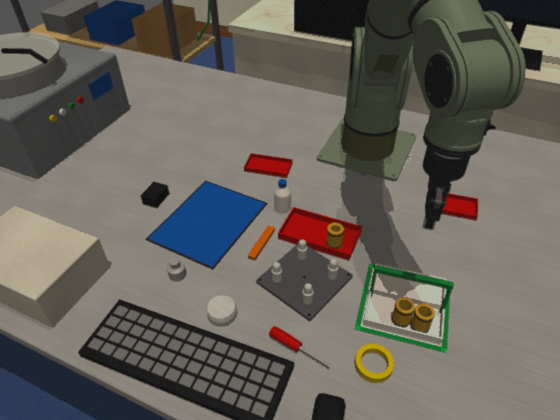

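View pics/side21.png

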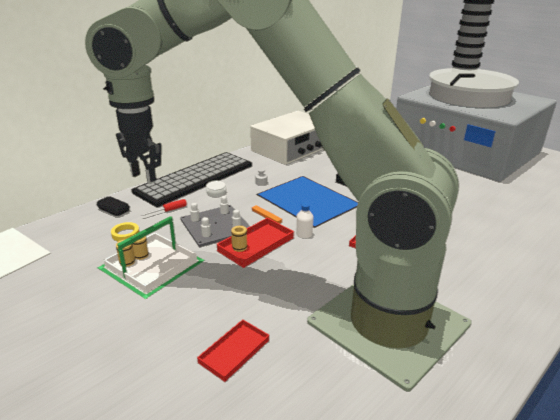

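The caddy sits evenly within the green border. The right sleeve has shifted inside the caddy to about 45 mm from the other (the announced knock, apparently), but both stand upright inside. Final numeric check.

Run:
```python
from h import *
f=grab_frame("wrist"); q=np.load("w21pose.npy"); pose=(q[:3],q[3:])
A=lambda x,y:(x/2.6+170,y/2.6+60)
P=np.array([onz(f,*A(*p),0,pose)[:2] for p in [(124,74),(549,80),(522,470),(143,470)]])
C=np.array([onz(f,*A(*p),.025,pose)[:2] for p in [(149,103),(530,105),(509,463),(167,464)]])
print("pad",P,P.mean(0)); print("caddy",C,C.mean(0)); print("diff mm",(C.mean(0)-P.mean(0))*1e3)
d=lambda X:np.degrees(np.arctan2(*(X[1]-X[0])[::-1])); print(d(P),d(C),d(P[[3,2]]),d(C[[3,2]]))
for x,y in [(477,219),(461,320)]: print("sleeve top",onz(f,*A(x,y),.064,pose))
st()
```

```text
pad [[0.4483 0.3518]
 [0.6471 0.3795]
 [0.6748 0.1807]
 [0.4768 0.1541]] [0.5618 0.2665]
caddy [[0.4658 0.3396]
 [0.6325 0.3642]
 [0.6578 0.1939]
 [0.4913 0.171 ]] [0.5618 0.2672]
diff mm [0.0878 0.66  ]
7.92529856938225 8.409728786028877 7.6470824635472185 7.8230424930355555
sleeve top [0.6076 0.3125 0.064 ]
sleeve top [0.6088 0.2701 0.064 ]
t 62.27 tcp [0.5374 0.2636 0.2732] yaw(jaw y-axis) 7.85 tilt 0.02 open 0.603 F [ 0.0837  0.5393 -0.6169] J [-0.3738  0.7283 -0.2877  1.3468  0.2137  1.0969 -0.5528]
```

The caddy is within 1 mm and 0.5° of the pad. Everything has been released and the robot touches nothing. Handing in.

```bash
python3 -c "
from cell import env
print(env.job_done())"
```

```text
the job is handed in; nothing more can be done
None
```

The job is done and handed in at about 62 s of robot time; no verdict was reported.

- **Gauging:** Three sleeves were on the mat, and I stood each on its own gauge pin. Two dropped to the plate. The third met firm contact at the shoulder and stayed up.
- **Sorting:** The two that dropped are standing in the white caddy, and the other is standing in the largest red tray.
- **Caddy:** I lifted it level by its green handle, turned it about 6°, and set it down in the green-bordered square.

**Last checks:**
- **Caddy placing:** The caddy is within 1 mm of the pad's centre and 0.5° of its angle. All three sleeves are upright in their places, and nothing else looks moved.
- **Moved sleeve:** After the set-down, one sleeve in the caddy had moved about 3 cm towards the other. I took this to be the announced knock and left it, as it is still standing inside.
- **Height readings:** Heights measured from two views came out 2–3 mm lower than the text gives (sleeve tops 60 against 63 mm, handle top 107 against 110 mm). The contact heights agreed with the text.
- **Bore estimate:** An early camera estimate of one bore (about 25 mm) disagreed with the gauge. I went by the gauge.

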